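Cure the coated modules on the lamp turntable

ROBOT

A 6-joint arm with a two-finger parallel gripper is mounted at the origin on the work surface. World frame = base frame: x ahead of the robot, y to its left, z up, the work surface at z = 0. Lengths are in m, angles in rad, forces in N, time in s.
With the tool pointing down it reaches from about 0.275 to 0.825 m from the base axis. Payload 4.9 kg.
Tool frame: the origin (TCP) lies on the mounting face of the last link; the fingertips stand 173 mm ahead of it and the grasp point (between the pads) lies 155 mm ahead of it; z points along the fingers, y is the direction in which the jaws open and shut (so a half turn about z gives the same grasp; the last joint's range is limited). The gripper opens to 85 mm and grips with 20 to 120 N. Pads are 22 mm wide; open, the fingers measure 114 mm over their backs; the gripper's body (76 mm by 85 mm) begins 54 mm behind the grasp point. The pads swing forward as they close: fully open they stand 13 mm farther back than shut.
Start: joints at [1.165, 0.326, -0.193, 1.052, 0, 1.437], TCP at [0.148, 0.53, 0.405] pointing down, gripper open.
Joint ranges: [-2.65, 2.65], [-0.97, 1.79], [-1.3, 1.35], [-1.93, 2.1], [-1.47, 1.37], [-3.14, 3.14]. Speed limits (rad/s): [2.57, 2.57, 3.14, 3.14, 3.14, 3.14].

INTERFACE

Orientations are given as a unit quaternion [x, y, z, w].
In Python, from station import robot, vision gives the robot as it stands.
- The arm moves only by the tool carry_out, never from a script. Its arguments are lists of equal length, an entry for each row: "slide": the shift along the world's x, y, z in m, a list of three; "rot": the turn, a rotation vector about the world's x, y, z in degrees, a list of three; "fingers": the opening, from 0 (shut) to 1 (fully open). A call has 1 to 12 rows; each row shifts and turns the pose as measured when the row begins; what a row does not reach is not made up. A row lasts 1/8 s, in which the tool goes at most 62.5 mm and 10.7 degrees, less where a joint would pass 70% of its speed; a pose out of reach is approached as far as the arm can. A call with a gripper value outside its range is refused whole. The fingers move at their own pace and stop on an object; "force" is the grip in N (left out, the last holds). Time passes only in rows, so rows that do not move let the fingers close. It gives the time, the measured TCP pose, the force and the opening at its end, in the units of the state.
- robot.get_state(): the state, without advancing time (a new reading comes with each control period).
- vision.grab_frame(name): name is "scene" or "top" or "wrist"; returns a dict with "frame" (384x512x3 uint8, red, green, blue), "fov_y" (degrees; the focal length in pixels is half the picture's height over the tangent of half this angle, whatever the lens; pixels are square), "cx", "cy" (the principal point, pixels), "pose" (4x4, takes a point from camera to world coordinates); the wrist camera has in their place "hand_eye" (4x4, takes a point from camera to tool coordinates, whose origin is the TCP and whose axes are the flange's). Camera axes: x right, y down, z forward; pixel columns grow to the right and rows downward; lengths in m; the calibration is good to about 2 mm. A picture is of the moment at which its call begins: read the wrist's pose just before it. There is no depth.
- robot.finish_job(): hands the job in, once; it reports no verdict.
The state is a dict: "time": time; "qpos": joint angles; "joint_vel": joint speeds; "tau": joint torques, N m; "eef_pos": TCP position; "tcp_rot": TCP orientation; "contact_force": force on the tool from outside, world axes, zero at the start; "torque": the same for the moment, N m; "finger_gap": opening from 0.0 (shut) to 1.0 (fully open).
Only numpy, scipy, OpenCV 4.12 (cv2) and the standard library are available. Lean on these libraries where they do the work, as an engineer would, in place of code of your own. Each camera call takes 0.05 s, during which the arm holds its last target.

TASK

Cure the freshly coated modules from the mat: swing the turntable home into its loading detent, lay every module flat and lengthwise on a rubber pad of its own, and turn the table half a turn into the detent that brings them beneath the lamp. Pull the lamp's knob out to its detent, leave it lit for at least five seconds and push it fully home; the lamp must never be on while the table is away from its lamp detent. Then swing the table back into the loading detent and lay all the modules flat and right way up inside the black tray, leaving everything else on the bench where it is.

Things in the scene. Friction and masses are not known exactly. Their poses are not given: they have to be found in the camera images.
- module1_mid (a point): centre of a motor-drive module (None if absent): grey plastic shell 66 x 44 x 26 mm, on top a green board and an aluminium heat sink (30 x 34 mm, off-centre), 38 mm high in all, 160 g. x along its length, y across its 44 mm width, z up; point 19 mm above its underside. Grip the shell's sides (its lower 26 mm). All modules alike; at the start upright on the grey mat
- module2_mid (a point): centre of a motor-drive module (None if absent): grey plastic shell 66 x 44 x 26 mm, on top a green board and an aluminium heat sink (30 x 34 mm, off-centre), 38 mm high in all, 160 g. x along its length, y across its 44 mm width, z up; point 19 mm above its underside. Grip the shell's sides (its lower 26 mm). All modules alike; at the start upright on the grey mat
- module3_mid (a point): centre of a motor-drive module (None if absent): grey plastic shell 66 x 44 x 26 mm, on top a green board and an aluminium heat sink (30 x 34 mm, off-centre), 38 mm high in all, 160 g. x along its length, y across its 44 mm width, z up; point 19 mm above its underside. Grip the shell's sides (its lower 26 mm). All modules alike; at the start upright on the grey mat
- pad1 (a point): centre of a dark rubber pad, 80 x 58 mm, level with the turntable's upper face; x axis along its 80 mm length. The three pads lie side by side, 85 mm apart across their length. Any module may go on any pad, lengthwise, one to a pad, either way round
- pad2 (a point): centre of a dark rubber pad, 80 x 58 mm, level with the turntable's upper face; x axis along its 80 mm length. The three pads lie side by side, 85 mm apart across their length. Any module may go on any pad, lengthwise, one to a pad, either way round
- pad3 (a point): centre of a dark rubber pad, 80 x 58 mm, level with the turntable's upper face; x axis along its 80 mm length. The three pads lie side by side, 85 mm apart across their length. Any module may go on any pad, lengthwise, one to a pad, either way round
- disc (a joint): turn of the aluminium turntable (rad, anticlockwise from above): 0 = loading detent, pads on the robot's side; 3.14 = lamp detent, half a turn on, pads beneath the lamp. Stops at -0.12 and 3.26, so the post always passes on the robot's side. Friction holds it anywhere; a spring plunger draws it into a detent over the last 0.04 rad; about 8 N at the post to enter or leave
- hub (a point): centre of the turntable, on its axis, in its upper face (34 mm above the bench); the disc is 360 mm across, 10 mm thick. The point turns with it; at joint value 0 its x axis points from the axis towards the lamp's pillar, away from the robot
- post (a point): the turntable's upright black handle post, a round bar 24 mm across, 80 mm tall (its top 114 mm above the bench), 142 mm from the axis, standing 90 degrees anticlockwise (from above) of the hub's x axis. The point lies on its centre line, 15 mm below its top. It may turn between the fingers as the table swings
- lamp (a point): point in the fixed white lamp head's underside, directly below its switch, 85 mm from the turntable's axis; x axis pointing away from that axis. The head is a flat box, underside 90 mm and top 115 mm above the bench; its front edge is 40 mm in front of this point (towards the axis), its sides 115 mm to either side, its rear 105 mm behind, on a pillar there
- lamp_knob (a joint): travel of the lamp's pull switch (m): 0 = pushed home, lamp off; 0.015 = pulled straight up to its detent, lamp on. Snap action: about 9 N to start it, less towards the middle of the travel, from where it goes on by itself either way, and stays
- knob_head (a point): centre of the switch's black mushroom head, 36 mm across and 25 mm high, on top of the lamp head; its upper face is 13 mm above this point. It slides straight up and down. With the switch home the head's lower edge is 8 mm above the lamp head's top
- tray: black open tray for cured modules, outside 326 x 132 mm, walls 16 mm high and 4 mm thick, floor 4 mm thick; origin under its centre on the bench, x axis along its length. It stands to one side of the turntable (left or right)
- mat: thin grey mat, 340 x 160 x 3 mm, on which the modules lie at the start, to the other side of the turntable; origin under its centre, x axis along its length
- brush: flat cleaning brush with a wooden handle, 170 mm long, lying near the robot's side of the bench; not to be disturbed
- driver: screwdriver with a black handle, 150 mm long, lying near the robot's side of the bench; not to be disturbed
- heatsink: loose finned aluminium heat sink, 70 x 50 x 28 mm, lying near the robot's side of the bench; not to be disturbed
- spool: solder spool, 60 mm across, 40 mm high, standing beyond the turntable to the right; not to be disturbed
- dispenser: clear dispenser bottle, 64 mm across, 120 mm high, standing beyond the turntable to the left; not to be disturbed
- handset: opened black handset without its cover, 140 x 68 x 9 mm, lying at the far right; not to be disturbed
- coilboard: green board with three copper coils, 90 x 50 x 42 mm, lying at the far left; not to be disturbed

How it is judged:
By the outcome, as a careful person would: the job done as asked, in the order asked, and still so for the second after the job is handed in, with the robot touching nothing.
Of module1, module2, module3 only 2 to 3 are there at a start; the rules pass over those that are not, and their reading is None.
At some moment in a run one of module1, module2, module3 may be knocked a few centimetres aside while the robot is not near it.
Once in a run the grip may slacken for a moment while it holds something.
It also fails if it takes over 210 s, if anything falls off the work surface, if the arm or the gripper's body presses on something with over 40 N, if the wrist force passes 120 N, or if a joint passes its speed limit or range.

## Working session

There is one attempt and no reset: what is moved stays moved. The work goes in short steps, Python scripts to look and compute and a tool call to move; the robot and the scene stay as the last step left them, time stands still between calls to the robot, and variables do not carry over. Pictures are saved under pics/ and viewed, and the job is handed in when it is done.

Besides the shell and the picture viewer there is one more tool, called after "Call:" in YAML: its name, and indented under it one key for each argument. carry_out: Moves the arm, as the interface text tells. Its arguments: {"type":"object","properties":{"slide":{"type":"array","items":{"type":"array","items":{"type":"number"}}},"rot":{"type":"array","items":{"type":"array","items":{"type":"number"}}},"fingers":{"type":"array","items":{"type":"number"}},"force":{"type":"number"}},"required":["slide","rot","fingers"]}

```bash
ls; mkdir -p pics
python3 - <<'E'
from station import robot, vision
import cv2
s=robot.get_state()
for k,v in s.items(): print(k,v)
for n in ["scene","top","wrist"]:
    f=vision.grab_frame(n)
    cv2.imwrite(f"pics/a_{n}.png",f["frame"][:,:,::-1])
    print(n,{k:v for k,v in f.items() if k!="frame"})
E
```

```text
pics
time 0.0
qpos [ 1.16478911e+00  3.26928655e-01 -1.93591327e-01  1.05198402e+00
 -5.82010515e-06  1.43664043e+00]
joint_vel [ 0.00144634 -0.00200424  0.00017933 -0.00044096  0.0005702  -0.0002124 ]
tau [ 9.54570328e-05 -4.43398547e+01  2.62441707e+01  1.53203099e-02
 -2.62555204e-04  9.34443669e-07]
eef_pos [0.14753628 0.52954702 0.40390704]
tcp_rot [ 1.35507438e-01  9.90775961e-01 -8.23662426e-04 -2.25008086e-04]
contact_force [0.2324455  0.47537794 0.66662579]
torque [-0.04994724  0.00434669 -0.02311352]
finger_gap 0.9951675695596688
scene {'fov_y': 42.05159738449148, 'cx': 259.71822684825145, 'cy': 197.42198770713117, 'pose': array([[ 0.11716118,  0.55908535, -0.82079037,  1.92233877],
       [ 0.99299941, -0.0784449 ,  0.08830951, -0.14509184],
       [-0.01501427, -0.8253908 , -0.56436212,  1.07146058],
       [ 0.        ,  0.        ,  0.        ,  1.        ]])}
top {'fov_y': 49.963562605033175, 'cx': 262.38766606497677, 'cy': 186.74922788882833, 'pose': array([[ 0.02270236, -0.98372445,  0.17824367,  0.33688832],
       [-0.99973167, -0.02151728,  0.00857923, -0.0191214 ],
       [-0.00460428, -0.17839061, -0.98394898,  1.27182822],
       [ 0.        ,  0.        ,  0.        ,  1.        ]])}
wrist {'fov_y': 66.50021419528254, 'cx': 254.86416494160449, 'cy': 186.27413617105145, 'hand_eye': array([[-1.84541107e-04, -9.51434691e-01, -3.07850605e-01,
         7.96930901e-02],
       [ 9.99999209e-01, -5.58687596e-04,  1.12721493e-03,
        -6.31261573e-04],
       [-1.24446371e-03, -3.07850154e-01,  9.51434041e-01,
         3.08327456e-02],
       [ 0.00000000e+00,  0.00000000e+00,  0.00000000e+00,
         1.00000000e+00]])}
```

View pics/a_scene.png

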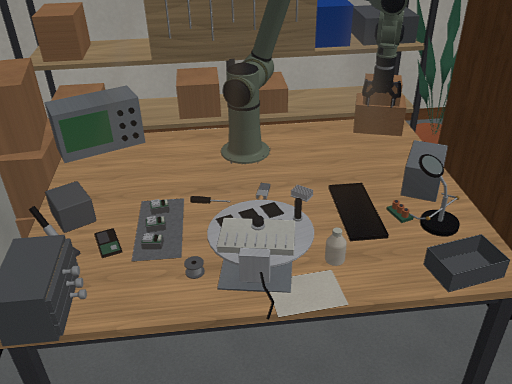

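View pics/a_top.png

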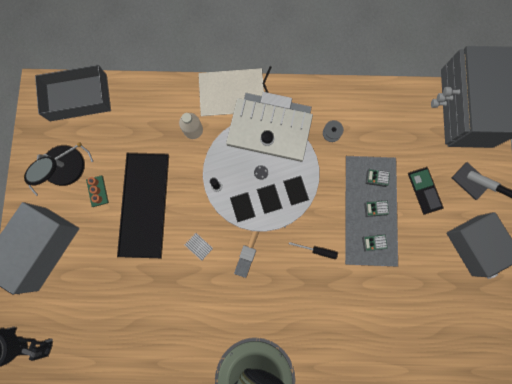

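View pics/a_wrist.png

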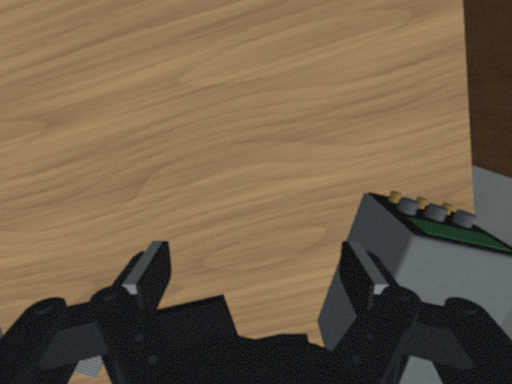

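```bash
cat > h.py <<'E'
import numpy as np, cv2
from scipy.spatial.transform import Rotation as R
from station import robot, vision
def cam(n):
    s=robot.get_state() if n=="wrist" else None
    f=vision.grab_frame(n)
    if n=="wrist":
        T=np.eye(4);T[:3,:3]=R.from_quat(s["tcp_rot"]).as_matrix();T[:3,3]=s["eef_pos"]
        f["pose"]=T@f["hand_eye"]
    fl=192/np.tan(np.radians(f["fov_y"]/2))
    f["K"]=np.array([[fl,0,f["cx"]],[0,fl,f["cy"]],[0,0,1]])
    return f
def p2w(f,uv,z):
    uv=np.atleast_2d(np.array(uv,float))
    d=np.c_[uv,np.ones(len(uv))]@np.linalg.inv(f["K"]).T@f["pose"][:3,:3].T
    o=f["pose"][:3,3]
    return o+d*((z-o[2])/d[:,2])[:,None]
def w2p(f,P):
    P=np.atleast_2d(P); c=(P-f["pose"][:3,3])@f["pose"][:3,:3]@f["K"].T
    return c[:,:2]/c[:,2:]
def save(f,name,box=None,s=1,pts=None):
    im=f["frame"][:,:,::-1].copy()
    u0,v0=0,0
    if box: u0,v0,u1,v1=box; im=im[v0:v1,u0:u1]
    im=cv2.resize(im,None,fx=s,fy=s,interpolation=cv2.INTER_CUBIC)
    if pts is not None:
        for p in pts: cv2.circle(im,(int((p[0]-u0+.5)*s),int((p[1]-v0+.5)*s)),3,(0,0,255),1)
    cv2.imwrite("pics/"+name,im)
def topdown(f,z,x0,x1,y0,y1,name,res=0.001):
    # orthorectified: up = +x, left=+y
    c=np.array([[x1,y1,z],[x1,y0,z],[x0,y0,z],[x0,y1,z]])
    w,h=int((y1-y0)/res),int((x1-x0)/res)
    M=cv2.getPerspectiveTransform(w2p(f,c).astype(np.float32),np.float32([[0,0],[w,0],[w,h],[0,h]]))
    im=cv2.warpPerspective(f["frame"][:,:,::-1].copy(),M,(w,h),flags=cv2.INTER_CUBIC)
    if name: cv2.imwrite("pics/"+name,im)
    return im
E
python3 - <<'E'
from h import *
f=cam("top")
topdown(f,0.034,0.25,0.75,-0.25,0.25,"b_disc.png")
topdown(f,0.026,0.25,0.65,-0.55,-0.25,"b_mat.png",0.0006)
topdown(f,0.016,0.25,0.75,0.2,0.6,"b_tray.png")
E
```

```text
(no output)
```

View pics/b_disc.png

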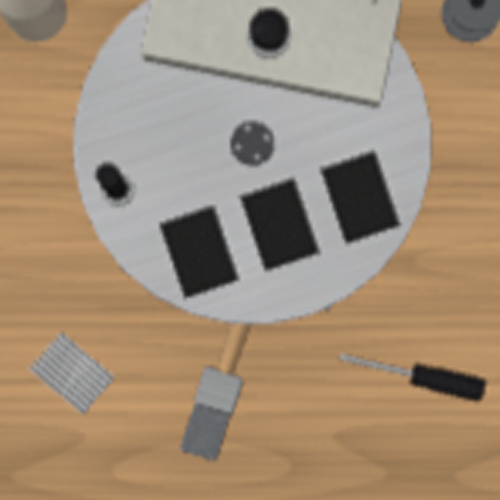

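View pics/b_mat.png

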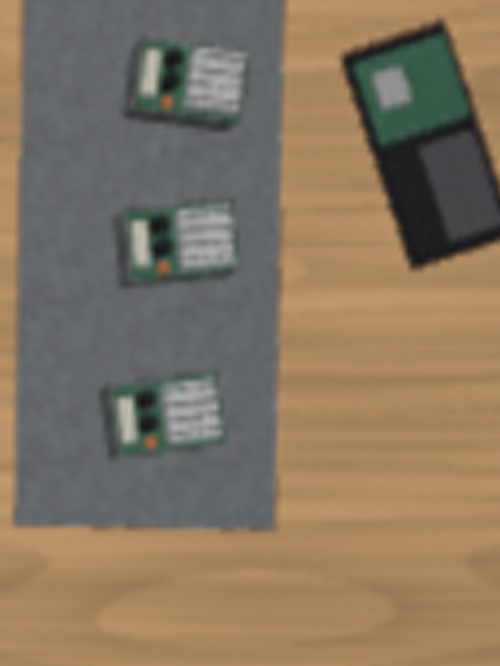

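View pics/b_tray.png

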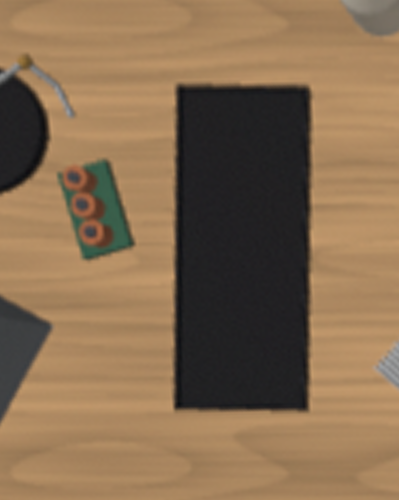

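```bash
cat > meas.py <<'E'
from h import *
def pads(f,lo=40,z=0.034,x0=.40,x1=.66,y0=-.2,y1=.2,amin=3500,amax=5600):
    im=topdown(f,z,x0,x1,y0,y1,None,0.0005)
    g=im.max(2); m=(g<lo).astype(np.uint8)
    out=[]
    cs,_=cv2.findContours(m,cv2.RETR_EXTERNAL,cv2.CHAIN_APPROX_NONE)
    for c in cs:
        (u,v),(w,h),a=cv2.minAreaRect(c)
        A=w*h*.25
        if amin<A<amax:
            b=cv2.boxPoints(((u,v),(w,h),a)); e=[b[1]-b[0],b[2]-b[1]]
            l=max(e,key=np.linalg.norm)
            ang=np.degrees(np.arctan2(-l[0],-l[1]))%180  # dx=-v, dy=-u
            out.append((x1-v*.0005,y1-u*.0005,ang,w*.5,h*.5))
    return out
def modules(f,x0=.25,x1=.7,y0=-.5,y1=-.2):
    pass
E
python3 - <<'E'
from meas import *
f=cam("top")
for p in pads(f): print("pad",np.round(p,4))
# tray
for p in pads(f,lo=60,z=.016,x0=.28,x1=.72,y0=.25,y1=.47,amin=20000,amax=60000): print("tray",np.round(p,4))
# disc rim: grey low sat
im=topdown(f,.034,.38,.83,-.25,.25,None,.0005)
hsv=cv2.cvtColor(im,cv2.COLOR_BGR2HSV)
m=((hsv[:,:,1]<30)&(hsv[:,:,2]>110)).astype(np.uint8)
cv2.imwrite("pics/c_m.png",m*255)
# knob: dark blob at z .148 ; post top at .114
for nm,z,b in [("knob",.148,(.65,.75,-.07,.05)),("post",.114,(.5,.68,.06,.2))]:
    im=topdown(f,z,*b,None,.0005); g=(im.max(2)<45).astype(np.uint8)
    n,l,st,c=cv2.connectedComponentsWithStats(g)
    for i in range(1,n):
        if st[i,4]>150: print(nm,round(b[1]-c[i][1]*.0005,4),round(b[3]-c[i][0]*.0005,4),st[i]*.5)
    cv2.imwrite(f"pics/c_{nm}.png",cv2.resize(im,None,fx=2,fy=2))
topdown(f,.115,.58,.83,-.2,.2,"c_lamp.png",.0005)
E
```

```text
pad [4.97800e-01 5.15000e-02 1.87258e+01 7.33414e+01 5.13984e+01]
pad [ 5.25300e-01 -2.90000e-02  1.87999e+01  7.32445e+01  5.15421e+01]
pad [ 0.5525 -0.1096 18.7886 73.0628 51.3909]
tray [  0.5026   0.3578 179.4974 132.0519 320.8298]
knob 0.6852 -0.0188 [  54.5   48.    29.5   33.5 1650.5]
post 0.5532 0.128 [ 59.  112.5  26.5  29.  988.5]
post 0.5083 0.0689 [120. 161.  20.  19. 578.]
```

View pics/c_lamp.png

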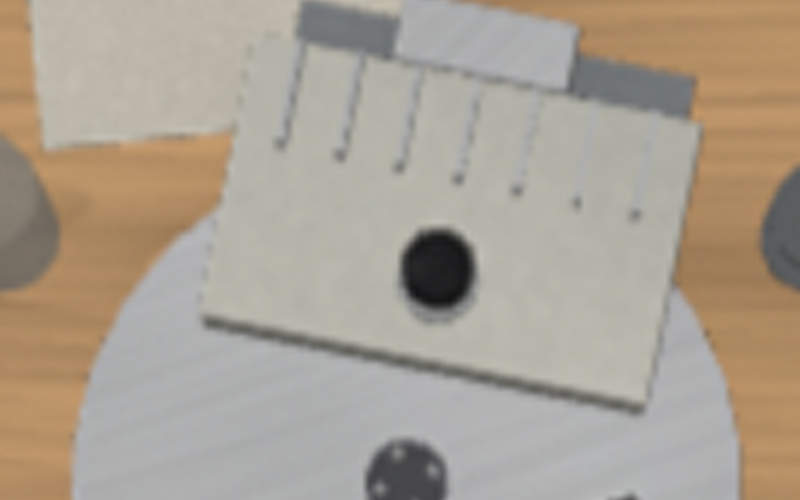

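View pics/c_post.png

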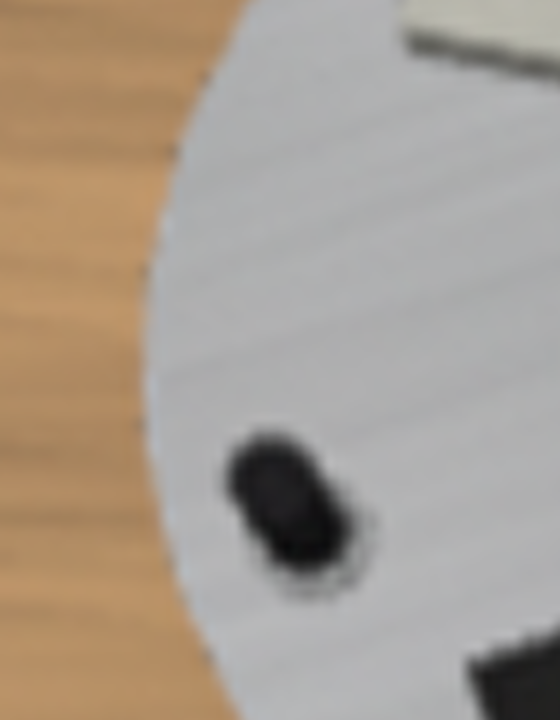

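Call:
carry_out:
  slide:
    - [0.0345,-0.033,-0.01]
    - [0.0345,-0.033,-0.01]
    - [0.0345,-0.033,-0.01]
    - [0.0345,-0.033,-0.01]
    - [0.0345,-0.033,-0.01]
    - [0.0345,-0.033,-0.01]
    - [0.0345,-0.033,-0.01]
    - [0.0345,-0.033,-0.01]
    - [0.0345,-0.033,-0.01]
    - [0.0345,-0.033,-0.01]
    - [0.0345,-0.033,-0.01]
    - [0.0345,-0.033,-0.01]
  rot:
    - [0,0,-4.6]
    - [0,0,-4.6]
    - [0,0,-4.6]
    - [0,0,-4.6]
    - [0,0,-4.6]
    - [0,0,-4.6]
    - [0,0,-4.6]
    - [0,0,-4.6]
    - [0,0,-4.6]
    - [0,0,-4.6]
    - [0,0,-4.6]
    - [0,0,-4.6]
  fingers: [0.7,0.7,0.7,0.7,0.7,0.7,0.7,0.7,0.7,0.7,0.7,0.7]
  force: 40

```text
time: 1.75
eef_pos: [0.5711, 0.1223, 0.2815]
tcp_rot: [0.589, 0.808, 0.002, 0.002]
contact_force: [0.3, 0.9, 0.1]
finger_gap: 0.699
```

```bash
cat >> h.py <<'E'
def st():
    s=robot.get_state(); m=R.from_quat(s["tcp_rot"]).as_matrix()
    psi=np.degrees(np.arctan2(m[1,1],m[0,1]))
    print("t",round(s["time"],2),"pos",np.round(s["eef_pos"],4),"psi",round(psi,2),"tilt",np.round(m[:2,2],4),"F",np.round(s["contact_force"],1),"gap",round(s["finger_gap"],3),"q6",round(s["qpos"][5],2))
    return s
E
python3 - <<'E'
from h import *
f=cam("wrist"); st()
save(f,"d_w.png",pts=w2p(f,[[.5615,.1325,.114],[.607,-.002,.034]]))
E
```

```text
t 1.8 pos [0.5749 0.1184 0.2805] psi 17.42 tilt [ 0.0084 -0.0019] F [ 5.1 -3.4  0.1] gap 0.7 q6 1.34
```

View pics/d_w.png

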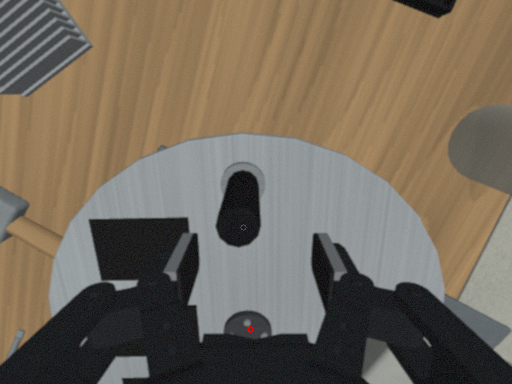

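Call:
carry_out:
  slide:
    - [-0.0135,0.014,0]
    - [0,0,-0.013]
    - [0,0,-0.013]
    - [0,0,0]
  rot:
    - [0.1,0.5,1.4]
    - [0,0,0]
    - [0,0,0]
    - [0,0,0]
  fingers: [0.7,0.7,0.7,0.7]

```text
time: 2.3
eef_pos: [0.5597, 0.1332, 0.2516]
tcp_rot: [0.581, 0.814, -0.001, -0.001]
contact_force: [-1.0, -0.7, 0.9]
finger_gap: 0.702
```

Run:
```python
from h import *
st()
```

```text
t 2.3 pos [0.5597 0.1332 0.2516] psi 18.91 tilt [-0.0033 -0.    ] F [-1.  -0.7  0.9] gap 0.702 q6 1.35
```

Call:
carry_out:
  slide:
    - [0,0,0]
    - [0,0,0]
    - [0,0,0]
    - [0,0,0]
    - [0,0,0]
  rot:
    - [0,0,0]
    - [0,0,0]
    - [0,0,0]
    - [0,0,0]
    - [0,0,0]
  fingers: [0.15,0.15,0.15,0.15,0.15]
  force: 30

```text
time: 2.92
eef_pos: [0.5596, 0.1338, 0.252]
tcp_rot: [0.581, 0.814, -0.001, -0.001]
contact_force: [-0.2, 0.4, -2.1]
finger_gap: 0.271
```

```bash
cat >> h.py <<'E'
def arc(hub,a0,a1,n,r=.142):
    a=np.radians(np.linspace(a0,a1,n+1)); p=np.c_[np.cos(a),np.sin(a)]*r
    d=np.diff(p,axis=0)
    print("rows",np.round(d,4).tolist(),"rot",round((a1-a0)/n,2),"end",np.round(hub+p[-1],4))
E
python3 - <<'E'
from h import *
st()
arc(np.array([.607,-.002]),108.8,78.8,10)
E
```

```text
t 2.92 pos [0.5596 0.1338 0.252 ] psi 18.97 tilt [-0.0028  0.0001] F [-0.2  0.4 -2.1] gap 0.271 q6 1.35
rows [[0.0071, 0.0022], [0.0072, 0.0018], [0.0073, 0.0015], [0.0074, 0.0011], [0.0074, 0.0007], [0.0074, 0.0003], [0.0074, -0.0001], [0.0074, -0.0005], [0.0074, -0.0009], [0.0073, -0.0013]] rot -3.0 end [0.6346 0.1373]
```

Call:
carry_out:
  slide:
    - [0.007,0.0022,0]
    - [0.0072,0.0018,0]
    - [0.0073,0.0015,0]
    - [0.0074,0.0011,0]
    - [0.0074,0.0007,0]
    - [0.0074,0.0003,0]
    - [0.0074,-0.0001,0]
    - [0.0074,-0.0005,0]
  rot:
    - [0,0,-3]
    - [0,0,-3]
    - [0,0,-3]
    - [0,0,-3]
    - [0,0,-3]
    - [0,0,-3]
    - [0,0,-3]
    - [0,0,-3]
  fingers: [0.15,0.15,0.15,0.15,0.15,0.15,0.15,0.15]

```text
time: 3.92
eef_pos: [0.6195, 0.1408, 0.2519]
tcp_rot: [0.741, 0.672, -0.001, -0.001]
contact_force: [1.3, -0.2, -1.6]
finger_gap: 0.274
```

Run:
```python
from h import *
s=st(); d=s["eef_pos"][:2]-[.607,-.002]; print(np.degrees(np.arctan2(d[1],d[0])),np.linalg.norm(d))
```

```text
t 3.92 pos [0.6195 0.1408 0.2519] psi -5.56 tilt [-0.003   0.0004] F [ 1.3 -0.2 -1.6] gap 0.274 q6 1.78
84.97956596229098 0.14330899464353644
```

Call:
carry_out:
  slide:
    - [0.0037,-0.0005,0]
    - [0.0037,-0.0006,0]
    - [0.0037,-0.0006,0]
    - [0.0037,-0.0007,0]
  rot:
    - [0,0,-1.5]
    - [0,0,-1.5]
    - [0,0,-1.5]
    - [0,0,-1.5]
  fingers: [0.15,0.15,0.15,0.15]

```text
time: 4.42
eef_pos: [0.6252, 0.1392, 0.2516]
tcp_rot: [0.774, 0.633, -0.01, -0.01]
contact_force: [-10.6, 0.6, 7.8]
finger_gap: 0.278
```

```bash
cat >> h.py <<'E'
def sp(hub=(.607,-.002)):
    s=st(); d=s["eef_pos"][:2]-np.array(hub); print("post ang",np.degrees(np.arctan2(d[1],d[0])).round(2),"r",np.linalg.norm(d).round(4))
E
python3 - <<'E'
from h import *
sp()
f=cam("top")
topdown(f,0.034,0.38,0.78,-0.2,0.2,"e_disc.png",.0007)
from meas import *
for p in pads(f): print("pad",np.round(p,4))
E
```

```text
t 4.42 pos [0.6252 0.1392 0.2516] psi -11.47 tilt [-0.0285  0.0024] F [-10.6   0.6   7.8] gap 0.278 q6 1.87
post ang 82.66 r 0.1424
pad [ 5.125000e-01 -7.720000e-02  1.740194e+02  5.082190e+01  7.260740e+01]
pad [5.214000e-01 7.300000e-03 1.742072e+02 5.079720e+01 7.234610e+01]
pad [5.303000e-01 9.210000e-02 1.739668e+02 5.129560e+01 7.209440e+01]
```

Call:
carry_out:
  slide:
    - [0.005,-0.0007,0]
    - [0.006,-0.0007,0]
    - [0.006,-0.001,0]
    - [0.004,-0.001,0]
  rot:
    - [-0.1,-1,0]
    - [0,-0.6,0]
    - [0,0,0]
    - [0,0,0]
  fingers: [0.15,0.15,0.15,0.15]

```text
time: 4.97
eef_pos: [0.6387, 0.1375, 0.2517]
tcp_rot: [0.774, 0.633, -0.007, -0.009]
contact_force: [-16.8, 4.2, 11.6]
finger_gap: 0.271
```

Run:
```python
from meas import *
sp()
f=cam("top")
for p in pads(f): print("pad",np.round(p,4))
```

```text
t 4.97 pos [0.6387 0.1375 0.2517] psi -11.44 tilt [-0.0213  0.0052] F [-16.8   4.2  11.6] gap 0.271 q6 1.87
post ang 77.2 r 0.1431
pad [ 5.052000e-01 -6.720000e-02  1.680849e+02  5.078090e+01  7.283650e+01]
pad [5.22700e-01 1.59000e-02 1.68354e+02 5.11538e+01 7.27495e+01]
pad [5.40100e-01 9.92000e-02 1.68354e+02 5.11388e+01 7.24766e+01]
```

Call:
carry_out:
  slide:
    - [-0.002,0,0]
    - [0,0,0]
    - [0,0,0]
    - [0,0,0.03]
    - [0,0,0.05]
  rot:
    - [0,0,0]
    - [0,0,0]
    - [0,0,0]
    - [-0.3,-1.2,0]
    - [0,0,0]
  fingers: [0.5,0.6,0.6,0.6,0.6]

```text
time: 5.65
eef_pos: [0.6372, 0.1366, 0.329]
tcp_rot: [0.774, 0.633, -0.002, -0.001]
contact_force: [-0.4, -0.0, 0.6]
finger_gap: 0.6
```

Run:
```python
from meas import *
sp()
f=cam("top")
for p in pads(f): print("pad",np.round(p,4))
topdown(f,0.115,0.38,0.83,-0.2,0.2,"e_disc.png",.0007)
```

```text
t 5.65 pos [0.6372 0.1366 0.329 ] psi -11.44 tilt [-0.0045 -0.0017] F [-0.4 -0.   0.6] gap 0.6 q6 1.87
post ang 77.7 r 0.1419
pad [ 5.054000e-01 -6.790000e-02  1.682749e+02  5.080410e+01  7.284390e+01]
pad [5.226000e-01 1.550000e-02 1.682669e+02 5.119590e+01 7.293960e+01]
pad [5.397000e-01 9.870000e-02 1.684078e+02 5.117800e+01 7.262870e+01]
```

View pics/e_disc.png

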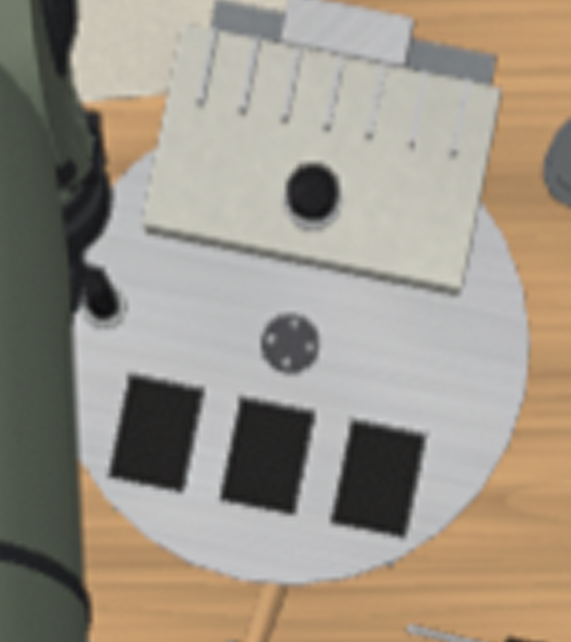

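Call:
carry_out:
  slide:
    - [0,-0.02,0.03]
    - [-0.014,-0.05,0.005]
    - [-0.014,-0.05,0]
    - [-0.014,-0.05,0]
    - [-0.014,-0.05,0]
    - [-0.014,-0.05,0]
    - [-0.014,-0.05,0]
    - [-0.014,-0.05,0]
    - [-0.014,-0.05,0]
    - [-0.014,-0.03,0]
    - [-0.014,-0.01,0]
    - [0,0,0]
  rot:
    - [0,0,0]
    - [0,0,1]
    - [0,0,1]
    - [0,0,1]
    - [0,0,1]
    - [0,0,1]
    - [0,0,1]
    - [0,0,1]
    - [0,0,1]
    - [0,0,1]
    - [0,0,1]
    - [0,0,0]
  fingers: [0.8,0.8,0.8,0.8,0.8,0.8,0.8,0.8,0.8,0.8,0.8,0.8]

```text
time: 7.2
eef_pos: [0.498, -0.3411, 0.3788]
tcp_rot: [0.714, 0.7, 0.008, 0.012]
contact_force: [0.1, -0.1, 0.5]
finger_gap: 0.798
```

Run:
```python
from meas import *
f=cam("wrist"); st()
save(f,"f_w.png",pts=w2p(f,[[.602,-.363,.026],[.506,-.358,.026],[.401,-.349,.026]]))
```

```text
t 7.25 pos [ 0.4984 -0.3407  0.3789] psi -1.08 tilt [ 0.0296 -0.0061] F [-0.4 -0.1  0.7] gap 0.803 q6 0.86
```

View pics/f_w.png

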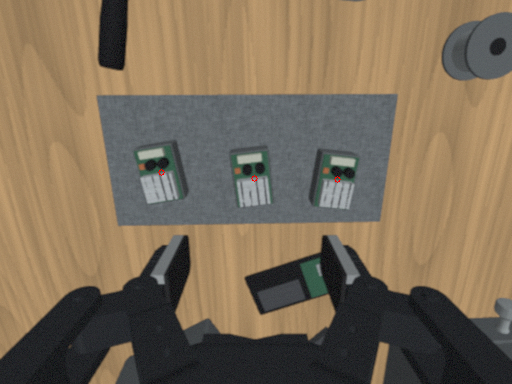

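```bash
python3 - <<'E'
from meas import *
f=cam("wrist")
im=topdown(f,0.030,0.34,0.66,-0.44,-0.27,"g_mat.png",.0003)
E
python3 -c "
import cv2;im=cv2.imread('pics/g_mat.png');print(im.shape);cv2.imwrite('pics/g_mat.png',cv2.resize(cv2.rotate(im,cv2.ROTATE_90_CLOCKWISE),(800,425)))"
```

```text
(1066, 566, 3)
```

View pics/g_mat.png

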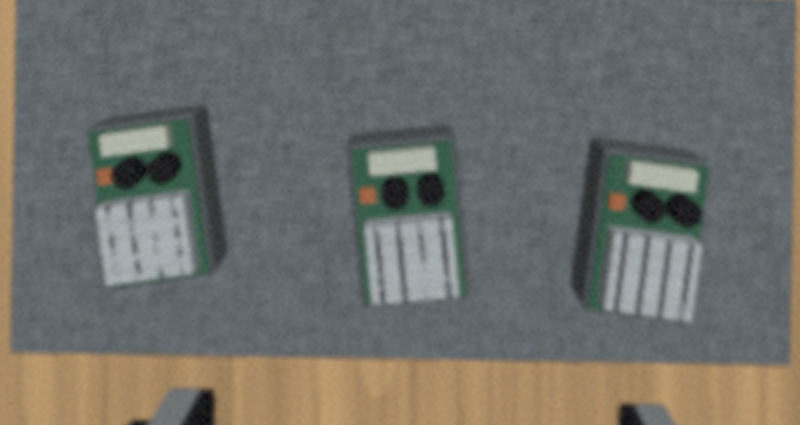

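Call:
carry_out:
  slide:
    - [0.003,-0.012,-0.03]
    - [0.002,-0.0065,-0.05]
    - [0,0,-0.04]
    - [0,0,0]
  rot:
    - [0.35,1.7,3.5]
    - [0,0,3.5]
    - [0,0,0]
    - [0,0,0]
  fingers: [0.8,0.8,0.8,0.8]

```text
time: 7.8
eef_pos: [0.5078, -0.3556, 0.2579]
tcp_rot: [0.665, 0.746, 0.001, 0.002]
contact_force: [0.7, 0.5, 0.3]
finger_gap: 0.806
```

Run:
```python
from meas import *
st()
```

```text
t 7.8 pos [ 0.5078 -0.3556  0.2579] psi 6.56 tilt [ 0.0044 -0.0012] F [0.7 0.5 0.3] gap 0.806 q6 0.73
```

Call:
carry_out:
  slide:
    - [-0.0045,-0.0035,-0.03]
    - [0,0,-0.03]
    - [0,0,-0.018]
    - [0,0,0]
  rot:
    - [0.1,0.25,-0.5]
    - [0,0,0]
    - [0,0,0]
    - [0,0,0]
  fingers: [0.8,0.8,0.8,0.8]

```text
time: 8.3
eef_pos: [0.5082, -0.359, 0.1854]
tcp_rot: [0.667, 0.745, 0.0, 0.005]
contact_force: [-0.5, -0.6, 0.2]
finger_gap: 0.801
```

Run:
```python
from meas import *
st();f=cam("wrist");save(f,"h_w.png")
```

```text
t 8.3 pos [ 0.5082 -0.359   0.1854] psi 6.3 tilt [ 0.0082 -0.0062] F [-0.5 -0.6  0.2] gap 0.801 q6 0.73
```

View pics/h_w.png

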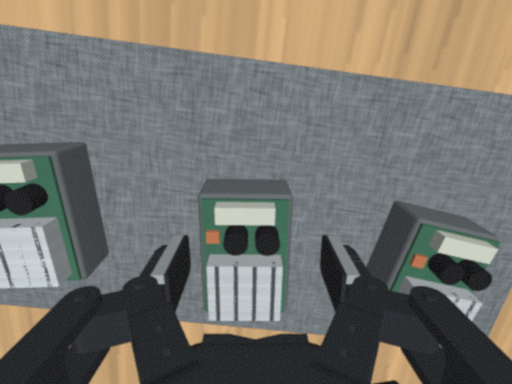

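Call:
carry_out:
  slide:
    - [-0.005,0,-0.007]
    - [0,0,0]
  rot:
    - [0.3,0.5,0]
    - [0,0,0]
  fingers: [0.8,0.8]

```text
time: 8.6
eef_pos: [0.5043, -0.36, 0.1814]
tcp_rot: [0.667, 0.745, -0.001, 0.002]
contact_force: [-0.2, -0.3, -0.1]
finger_gap: 0.804
```

Run:
```python
from meas import *
st()
```

```text
t 8.6 pos [ 0.5043 -0.36    0.1814] psi 6.32 tilt [ 0.0029 -0.0043] F [-0.2 -0.3 -0.1] gap 0.804 q6 0.72
```

Lower slightly and close.

Call:
carry_out:
  slide:
    - [-0.001,0,-0.004]
    - [0,0,0]
    - [0,0,0]
    - [0,0,0]
    - [0,0,0]
    - [0,0,0]
  rot:
    - [0.25,0.1,0]
    - [0,0,0]
    - [0,0,0]
    - [0,0,0]
    - [0,0,0]
    - [0,0,0]
  fingers: [0.8,0.3,0.3,0.3,0.3,0.3]
  force: 60

```text
time: 9.35
eef_pos: [0.5037, -0.3607, 0.1787]
tcp_rot: [0.667, 0.745, 0.001, 0.002]
contact_force: [0.7, 0.5, -0.3]
finger_gap: 0.502
```

Run:
```python
from meas import *
st()
```

```text
t 9.35 pos [ 0.5037 -0.3607  0.1787] psi 6.29 tilt [ 0.0029 -0.0013] F [ 0.7  0.5 -0.3] gap 0.502 q6 0.72
```

Call:
carry_out:
  slide:
    - [0,0,0.04]
    - [0,0,0.045]
    - [0.002,0.025,0.035]
    - [0.004,0.045,0]
    - [0.004,0.05,0]
    - [0.004,0.05,0]
    - [0.004,0.05,0]
    - [0.004,0.05,0]
    - [0.004,0.05,0]
    - [0.004,0.05,0]
    - [0.004,0.04,0]
    - [0,0,0]
  rot:
    - [0,0,0]
    - [0,0,0]
    - [0,0,6]
    - [0,0,8]
    - [0,0,8]
    - [0,0,8]
    - [0,0,8]
    - [0,0,8]
    - [0,0,8]
    - [0,0,8]
    - [0,0,8]
    - [0,0,0]
  fingers: [0.3,0.3,0.3,0.3,0.3,0.3,0.3,0.3,0.3,0.3,0.3,0.3]

```text
time: 10.85
eef_pos: [0.5338, 0.0623, 0.2973]
tcp_rot: [0.1, 0.995, -0.0, -0.002]
contact_force: [-0.2, -0.5, -2.6]
finger_gap: 0.499
```

Run:
```python
from meas import *
st()
```

```text
t 10.85 pos [0.5338 0.0623 0.2973] psi 78.48 tilt [-0.0041  0.0002] F [-0.2 -0.5 -2.6] gap 0.499 q6 0.18
```

Call:
carry_out:
  slide:
    - [0.006,0.036,-0.02]
    - [0,0,-0.025]
    - [0,0,-0.02]
    - [0,0,0]
  rot:
    - [0,-0.2,0]
    - [0,0,0]
    - [0,0,0]
    - [0,0,0]
  fingers: [0.3,0.3,0.3,0.3]

```text
time: 11.35
eef_pos: [0.5396, 0.0971, 0.23]
tcp_rot: [0.103, 0.995, -0.001, -0.001]
contact_force: [-0.5, 0.3, -1.7]
finger_gap: 0.503
```

Run:
```python
from meas import *
st();f=cam("wrist");save(f,"i_w.png")
```

```text
t 11.35 pos [0.5396 0.0971 0.23  ] psi 78.17 tilt [-0.0016 -0.0021] F [-0.5  0.3 -1.7] gap 0.503 q6 0.25
```

View pics/i_w.png

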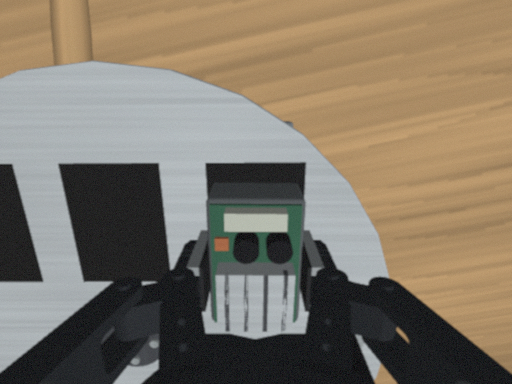

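Call:
carry_out:
  slide:
    - [0.001,0.0015,-0.012]
    - [0,0,-0.006]
    - [0,0,0]
  rot:
    - [0.1,0,0.2]
    - [0,0,0]
    - [0,0,0]
  fingers: [0.3,0.3,0.3]

```text
time: 11.78
eef_pos: [0.5421, 0.0976, 0.2134]
tcp_rot: [0.102, 0.995, -0.0, 0.001]
contact_force: [0.0, -0.5, -2.3]
finger_gap: 0.502
```

Run:
```python
from meas import *
st()
```

```text
t 11.78 pos [0.5421 0.0976 0.2134] psi 78.26 tilt [ 0.0028 -0.0003] F [ 0.  -0.5 -2.3] gap 0.502 q6 0.25
```

Call:
carry_out:
  slide:
    - [-0.001,0.001,-0.0025]
    - [0,0,-0.001]
    - [0,0,0]
  rot:
    - [0,0,0]
    - [0,0,0]
    - [0,0,0]
  fingers: [0.3,0.3,0.3]

```text
time: 12.15
eef_pos: [0.5414, 0.0987, 0.2104]
tcp_rot: [0.102, 0.995, 0.0, 0.002]
contact_force: [-0.5, -0.2, -2.5]
finger_gap: 0.502
```

Run:
```python
from meas import *
st()
```

```text
t 12.15 pos [0.5414 0.0987 0.2104] psi 78.25 tilt [ 0.004  -0.0003] F [-0.5 -0.2 -2.5] gap 0.502 q6 0.25
```

Call:
carry_out:
  slide:
    - [0,0,-0.0012]
    - [0,0,0]
    - [0,0,0]
    - [0,0,0]
    - [0,0,0.04]
    - [0,0,0.05]
    - [0,0,0.04]
  rot:
    - [0,0,0]
    - [0,0,0]
    - [0,0,0]
    - [0,0,0]
    - [0,0,0]
    - [0,0,0]
    - [0,0,0]
  fingers: [0.3,0.62,0.65,0.65,0.65,0.7,0.75]

```text
time: 13.02
eef_pos: [0.5401, 0.0986, 0.34]
tcp_rot: [0.102, 0.995, -0.0, -0.001]
contact_force: [1.0, -0.5, -1.0]
finger_gap: 0.75
```

Run:
```python
from meas import *
st();f=cam("wrist");save(f,"j_w.png")
f=cam("top");topdown(f,0.060,0.36,0.76,-0.45,0.2,"j_t.png",.001)
```

```text
t 13.03 pos [0.5401 0.0986 0.34  ] psi 78.25 tilt [-0.0016 -0.0006] F [ 1.  -0.5 -1. ] gap 0.75 q6 0.25
```

View pics/j_w.png

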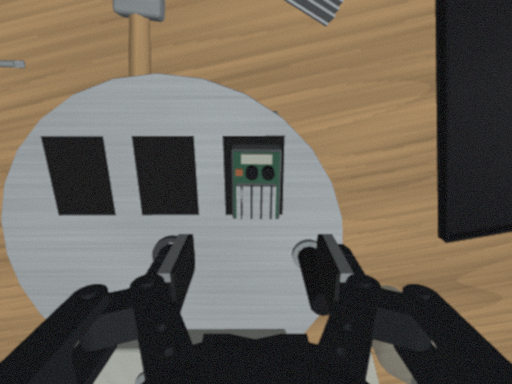

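View pics/j_t.png

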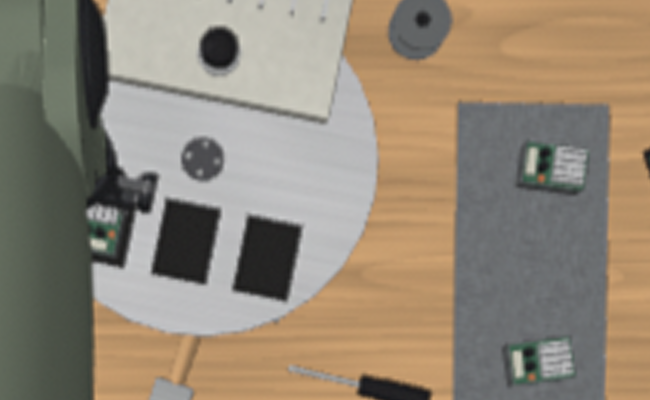

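```bash
cat >> meas.py <<'E'
def greens(f,z,x0,x1,y0,y1,res=.0004):
    im=topdown(f,z,x0,x1,y0,y1,None,res); hsv=cv2.cvtColor(im,cv2.COLOR_BGR2HSV)
    m=cv2.inRange(hsv,(55,70,30),(95,255,200))
    m=cv2.morphologyEx(m,cv2.MORPH_CLOSE,np.ones((3,3)))
    n,l,s,c=cv2.connectedComponentsWithStats(m)
    for i in range(1,n):
        if s[i,4]*res*res>3e-4:
            ys,xs=np.where(l==i); (u,v),(w,h),a=cv2.minAreaRect(np.c_[xs,ys].astype(np.float32))
            b=cv2.boxPoints(((u,v),(w,h),a)); e=min([b[1]-b[0],b[2]-b[1]],key=np.linalg.norm)
            print("green c",round(x1-v*res,4),round(y1-u*res,4),"size",round(w*res,4),round(h*res,4),"psi",round((np.degrees(np.arctan2(-e[0],-e[1]))+90)%180-90,1))
E
python3 - <<'E'
from meas import *
f=cam("wrist");greens(f,.061,.42,.62,.0,.2)
for p in pads(f,amin=2500): print(np.round(p,4))
f=cam("top");greens(f,.030,.34,.7,-.45,-.25)
E
```

```text
green c 0.5395 0.0989 size 0.0401 0.0611 psi 77.7
[ 5.041000e-01 -6.960000e-02  1.683664e+02  5.552660e+01  7.744910e+01]
[5.212000e-01 1.370000e-02 1.684078e+02 5.534760e+01 7.721280e+01]
[5.382000e-01 9.700000e-02 1.683106e+02 5.522690e+01 7.707460e+01]
```

Call:
carry_out:
  slide:
    - [0.004,-0.03,0]
    - [0.005,-0.045,0]
    - [0.005,-0.045,0]
    - [0.005,-0.045,0]
    - [0.005,-0.045,0]
    - [0.005,-0.045,0]
    - [0.005,-0.045,0]
    - [0.005,-0.045,0]
    - [0.005,-0.045,0]
    - [0.005,-0.04,0]
    - [0.005,-0.02,0]
    - [0,0,0]
  rot:
    - [0,0,-6]
    - [0,0,-8]
    - [0,0,-8]
    - [0,0,-8]
    - [0,0,-8]
    - [0,0,-8]
    - [0,0,-8]
    - [0,0,-8]
    - [0,0,-8]
    - [0,0,-8]
    - [0,0,-6]
    - [0,0,0]
  fingers: [0.8,0.8,0.8,0.8,0.8,0.8,0.8,0.8,0.8,0.8,0.8,0.8]

```text
time: 14.72
eef_pos: [0.5866, -0.3631, 0.3129]
tcp_rot: [0.757, 0.653, 0.003, -0.018]
contact_force: [0.3, 0.9, -0.7]
finger_gap: 0.8
```

Run:
```python
from meas import *
st();f=cam("wrist");greens(f,.03,.3,.7,-.5,-.25);save(f,"k_w.png")
```

```text
t 14.72 pos [ 0.5866 -0.3631  0.3129] psi -8.37 tilt [-0.0186  0.0315] F [ 0.3  0.9 -0.7] gap 0.8 q6 1.05
green c 0.5976 -0.4836 size 0.0503 0.0501 psi -71.9
green c 0.5996 -0.3649 size 0.0618 0.0398 psi -8.1
green c 0.4001 -0.3511 size 0.0406 0.0619 psi 8.0
```

Call:
carry_out:
  slide:
    - [0.01,0,-0.03]
    - [0.001,-0.001,-0.04]
    - [0,0,-0.03]
    - [0,0,0]
  rot:
    - [-1.8,-1.1,0.4]
    - [0,0,0]
    - [0,0,0]
    - [0,0,0]
  fingers: [0.8,0.8,0.8,0.8]

```text
time: 15.28
eef_pos: [0.5966, -0.3565, 0.208]
tcp_rot: [0.75, 0.661, -0.0, -0.003]
contact_force: [-0.9, -0.1, 0.1]
finger_gap: 0.801
```

Run:
```python
from meas import *
st();f=cam("wrist");greens(f,.03,.55,.7,-.42,-.25)
```

```text
t 15.28 pos [ 0.5966 -0.3565  0.208 ] psi -7.23 tilt [-0.0041  0.0044] F [-0.9 -0.1  0.1] gap 0.801 q6 1.05
green c 0.5997 -0.3646 size 0.0621 0.04 psi -7.7
```

Call:
carry_out:
  slide:
    - [0.003,-0.008,-0.015]
    - [0,0,-0.013]
    - [0,0,0]
  rot:
    - [-0.25,-0.25,-0.4]
    - [0,0,0]
    - [0,0,0]
  fingers: [0.8,0.8,0.8]

```text
time: 15.7
eef_pos: [0.6017, -0.3656, 0.1834]
tcp_rot: [0.752, 0.659, 0.001, 0.004]
contact_force: [0.8, 0.1, -0.1]
finger_gap: 0.801
```

Run:
```python
from meas import *
st()
```

```text
t 15.7 pos [ 0.6017 -0.3656  0.1834] psi -7.56 tilt [ 0.0067 -0.0047] F [ 0.8  0.1 -0.1] gap 0.801 q6 1.05
```

Call:
carry_out:
  slide:
    - [-0.002,0.001,-0.004]
    - [0,0,-0.001]
    - [0,0,0]
    - [0,0,0]
    - [0,0,0]
    - [0,0,0]
  rot:
    - [0.3,0.4,0]
    - [0,0,0]
    - [0,0,0]
    - [0,0,0]
    - [0,0,0]
    - [0,0,0]
  fingers: [0.8,0.3,0.3,0.3,0.3,0.3]

```text
time: 16.45
eef_pos: [0.5998, -0.3649, 0.1794]
tcp_rot: [0.752, 0.659, 0.0, 0.0]
contact_force: [-0.6, -0.6, -1.5]
finger_gap: 0.501
```

Run:
```python
from meas import *
st()
```

```text
t 16.45 pos [ 0.5998 -0.3649  0.1794] psi -7.57 tilt [ 0.0005 -0.0001] F [-0.6 -0.6 -1.5] gap 0.501 q6 1.05
```

Call:
carry_out:
  slide:
    - [0,0,0.04]
    - [0,0,0.045]
    - [-0.005,0.02,0.035]
    - [-0.008,0.04,0]
    - [-0.009,0.045,0]
    - [-0.009,0.045,0]
    - [-0.009,0.045,0]
    - [-0.009,0.045,0]
    - [-0.009,0.045,0]
    - [-0.009,0.045,0]
    - [-0.009,0.045,0]
    - [0,0,0]
  rot:
    - [0,0,0]
    - [0,0,0]
    - [0,0,8]
    - [0,0,9.5]
    - [0,0,9.5]
    - [0,0,9.5]
    - [0,0,9.5]
    - [0,0,9.5]
    - [0,0,9.5]
    - [0,0,9.5]
    - [0,0,9.5]
    - [0,0,0]
  fingers: [0.3,0.3,0.3,0.3,0.3,0.3,0.3,0.3,0.3,0.3,0.3,0.3]

```text
time: 17.95
eef_pos: [0.5186, 0.0206, 0.3024]
tcp_rot: [0.095, 0.996, 0.001, 0.002]
contact_force: [-0.0, -0.6, -1.4]
finger_gap: 0.501
```

Run:
```python
from meas import *
st()
```

```text
t 17.95 pos [0.5186 0.0206 0.3024] psi 79.13 tilt [0.0037 0.0007] F [-0.  -0.6 -1.4] gap 0.501 q6 0.09
```

Call:
carry_out:
  slide:
    - [0.0035,-0.005,-0.03]
    - [0,0,-0.035]
    - [0,0,-0.015]
    - [0,0,0]
  rot:
    - [0,0.2,-0.8]
    - [0,0,0]
    - [0,0,0]
    - [0,0,0]
  fingers: [0.3,0.3,0.3,0.3]

```text
time: 18.45
eef_pos: [0.5236, 0.0139, 0.2216]
tcp_rot: [0.104, 0.995, -0.001, 0.002]
contact_force: [-0.1, -0.3, -1.9]
finger_gap: 0.499
```

Run:
```python
from meas import *
st()
```

```text
t 18.45 pos [0.5236 0.0139 0.2216] psi 78.07 tilt [ 0.0047 -0.0016] F [-0.1 -0.3 -1.9] gap 0.499 q6 0.09
```

Call:
carry_out:
  slide:
    - [-0.0015,0.001,-0.009]
    - [0,0,-0.003]
    - [0,0,0]
  rot:
    - [0.1,0.25,0.3]
    - [0,0,0]
    - [0,0,0]
  fingers: [0.3,0.3,0.3]

```text
time: 18.82
eef_pos: [0.523, 0.014, 0.2106]
tcp_rot: [0.102, 0.995, -0.0, 0.001]
contact_force: [0.8, -0.3, -1.5]
finger_gap: 0.505
```

Run:
```python
from meas import *
st()
```

```text
t 18.82 pos [0.523  0.014  0.2106] psi 78.27 tilt [ 0.0026 -0.0003] F [ 0.8 -0.3 -1.5] gap 0.505 q6 0.09
```

Call:
carry_out:
  slide:
    - [0,0.0005,-0.0015]
    - [0,0,0]
    - [0,0,0]
    - [0,0,0]
    - [0,0,0.04]
    - [0,0,0.05]
    - [0,0,0.04]
  rot:
    - [0,0,0]
    - [0,0,0]
    - [0,0,0]
    - [0,0,0]
    - [0,0,0]
    - [0,0,0]
    - [0,0,0]
  fingers: [0.3,0.62,0.62,0.62,0.62,0.7,0.75]

```text
time: 19.7
eef_pos: [0.5223, 0.0144, 0.3413]
tcp_rot: [0.102, 0.995, -0.0, -0.0]
contact_force: [1.3, 0.3, -0.2]
finger_gap: 0.75
```

Run:
```python
from meas import *
st();f=cam("wrist");save(f,"l_w.png");greens(f,.061,.42,.62,-.1,.2)
```

```text
t 19.7 pos [0.5223 0.0144 0.3413] psi 78.26 tilt [-0.0009 -0.0008] F [ 1.3  0.3 -0.2] gap 0.75 q6 0.09
green c 0.5396 0.0989 size 0.0399 0.0613 psi 77.8
green c 0.5223 0.0139 size 0.0401 0.061 psi 78.5
```

Call:
carry_out:
  slide:
    - [-0.008,-0.02,0]
    - [-0.012,-0.037,0]
    - [-0.012,-0.037,0]
    - [-0.012,-0.037,0]
    - [-0.012,-0.037,0]
    - [-0.012,-0.037,0]
    - [-0.012,-0.037,0]
    - [-0.012,-0.037,0]
    - [-0.012,-0.037,0]
    - [-0.012,-0.037,0]
    - [0,0,0]
  rot:
    - [0,0,-6]
    - [0,0,-7]
    - [0,0,-7]
    - [0,0,-7]
    - [0,0,-7]
    - [0,0,-7]
    - [0,0,-7]
    - [0,0,-7]
    - [0,0,-7]
    - [0,0,-7]
    - [0,0,0]
  fingers: [0.8,0.8,0.8,0.8,0.8,0.8,0.8,0.8,0.8,0.8,0.8]

```text
time: 21.12
eef_pos: [0.4045, -0.3492, 0.3473]
tcp_rot: [0.662, 0.75, -0.004, 0.007]
contact_force: [0.8, 0.2, -0.2]
finger_gap: 0.8
```

Run:
```python
from meas import *
st();f=cam("wrist");greens(f,.03,.3,.7,-.45,-.25)
```

```text
t 21.12 pos [ 0.4045 -0.3492  0.3473] psi 7.13 tilt [ 0.0048 -0.0147] F [ 0.8  0.2 -0.2] gap 0.8 q6 0.6
green c 0.3999 -0.3507 size 0.0399 0.0612 psi 7.9
```

Call:
carry_out:
  slide:
    - [-0.006,0,-0.045]
    - [0,0,-0.05]
    - [0,0,-0.04]
    - [0,0,0]
  rot:
    - [0.8,0.3,0.8]
    - [0,0,0]
    - [0,0,0]
    - [0,0,0]
  fingers: [0.8,0.8,0.8,0.8]

```text
time: 21.68
eef_pos: [0.3998, -0.3442, 0.2099]
tcp_rot: [0.653, 0.758, 0.001, 0.0]
contact_force: [-0.5, -0.0, 0.9]
finger_gap: 0.804
```

Run:
```python
from meas import *
st();f=cam("wrist");greens(f,.03,.3,.5,-.45,-.25)
```

```text
t 21.68 pos [ 0.3998 -0.3442  0.2099] psi 8.52 tilt [0.0015 0.0006] F [-0.5 -0.   0.9] gap 0.804 q6 0.57
green c 0.3996 -0.351 size 0.0401 0.0623 psi 8.0
```

Call:
carry_out:
  slide:
    - [-0.001,-0.0065,-0.015]
    - [0,0,-0.013]
    - [0,0,0]
  rot:
    - [0,0.1,-0.5]
    - [0,0,0]
    - [0,0,0]
  fingers: [0.8,0.8,0.8]

```text
time: 22.1
eef_pos: [0.4014, -0.353, 0.1857]
tcp_rot: [0.656, 0.755, -0.001, 0.005]
contact_force: [-0.6, 0.3, 0.2]
finger_gap: 0.803
```

Run:
```python
from meas import *
st()
```

```text
t 22.1 pos [ 0.4014 -0.353   0.1857] psi 8.07 tilt [ 0.0063 -0.0069] F [-0.6  0.3  0.2] gap 0.803 q6 0.57
```

Call:
carry_out:
  slide:
    - [-0.0015,0.0015,-0.006]
    - [0,0,-0.001]
    - [0,0,0]
    - [0,0,0]
    - [0,0,0]
    - [0,0,0]
  rot:
    - [0.4,0.35,0]
    - [0,0,0]
    - [0,0,0]
    - [0,0,0]
    - [0,0,0]
    - [0,0,0]
  fingers: [0.8,0.3,0.3,0.3,0.3,0.3]

```text
time: 22.85
eef_pos: [0.4002, -0.3518, 0.1795]
tcp_rot: [0.656, 0.755, 0.0, 0.001]
contact_force: [-0.7, 0.2, -0.6]
finger_gap: 0.503
```

Run:
```python
from meas import *
st()
```

```text
t 22.85 pos [ 0.4002 -0.3518  0.1795] psi 8.07 tilt [ 0.0013 -0.0008] F [-0.7  0.2 -0.6] gap 0.503 q6 0.57
```

Call:
carry_out:
  slide:
    - [0,0,0.04]
    - [0,0,0.045]
    - [0.005,0.013,0.035]
    - [0.012,0.032,0]
    - [0.013,0.036,0]
    - [0.013,0.036,0]
    - [0.013,0.036,0]
    - [0.013,0.036,0]
    - [0.013,0.036,0]
    - [0.013,0.034,0]
    - [0.012,0.032,0]
    - [0,0,0]
  rot:
    - [0,0,0]
    - [0,0,0]
    - [0,0,6]
    - [0,0,8]
    - [0,0,8]
    - [0,0,8]
    - [0,0,8]
    - [0,0,8]
    - [0,0,8]
    - [0,0,8]
    - [0,0,8]
    - [0,0,0]
  fingers: [0.3,0.3,0.3,0.3,0.3,0.3,0.3,0.3,0.3,0.3,0.3,0.3]

```text
time: 24.35
eef_pos: [0.5068, -0.0508, 0.3008]
tcp_rot: [0.085, 0.996, -0.001, -0.001]
contact_force: [-0.1, -1.1, -1.7]
finger_gap: 0.502
```

Run:
```python
from meas import *
st()
```

```text
t 24.35 pos [ 0.5068 -0.0508  0.3008] psi 80.25 tilt [-0.003  -0.0011] F [-0.1 -1.1 -1.7] gap 0.502 q6 -0.07
```

Call:
carry_out:
  slide:
    - [-0.001,-0.0175,-0.03]
    - [0,0,-0.035]
    - [0,0,-0.014]
    - [0,0,0]
  rot:
    - [0,-0.2,-1.9]
    - [0,0,0]
    - [0,0,0]
    - [0,0,0]
  fingers: [0.3,0.3,0.3,0.3]

```text
time: 24.85
eef_pos: [0.5051, -0.0703, 0.2203]
tcp_rot: [0.104, 0.995, -0.002, 0.0]
contact_force: [0.0, -0.6, -2.1]
finger_gap: 0.501
```

Run:
```python
from meas import *
st()
```

```text
t 24.85 pos [ 0.5051 -0.0703  0.2203] psi 78.03 tilt [ 0.0006 -0.0031] F [ 0.  -0.6 -2.1] gap 0.501 q6 -0.07
```

Call:
carry_out:
  slide:
    - [0,0.0015,-0.008]
    - [0,0,-0.0025]
    - [0,0,0]
  rot:
    - [0.15,0,0.3]
    - [0,0,0]
    - [0,0,0]
  fingers: [0.3,0.3,0.3]

```text
time: 25.22
eef_pos: [0.5062, -0.0693, 0.2114]
tcp_rot: [0.102, 0.995, -0.001, 0.002]
contact_force: [0.5, 0.2, -1.7]
finger_gap: 0.505
```

Run:
```python
from meas import *
st()
```

```text
t 25.23 pos [ 0.5062 -0.0693  0.2114] psi 78.32 tilt [ 0.004  -0.0015] F [ 0.5  0.2 -1.7] gap 0.505 q6 -0.08
```

Call:
carry_out:
  slide:
    - [-0.001,0,-0.002]
    - [0,0,0]
    - [0,0,0]
    - [0,0,0]
    - [0,0,0.04]
    - [0,0,0.05]
    - [0,0,0.04]
  rot:
    - [0,0,0]
    - [0,0,0]
    - [0,0,0]
    - [0,0,0]
    - [0,0,0]
    - [0,0,0]
    - [0,0,0]
  fingers: [0.3,0.62,0.62,0.62,0.62,0.7,0.75]

```text
time: 26.1
eef_pos: [0.5044, -0.069, 0.3413]
tcp_rot: [0.102, 0.995, -0.0, 0.0]
contact_force: [0.7, -0.2, -1.1]
finger_gap: 0.75
```

Run:
```python
from meas import *
st();f=cam("wrist");save(f,"m_w.png");greens(f,.061,.42,.62,-.15,.2)
```

```text
t 26.1 pos [ 0.5044 -0.069   0.3413] psi 78.33 tilt [ 0.0006 -0.0004] F [ 0.7 -0.2 -1.1] gap 0.75 q6 -0.08
green c 0.5395 0.0991 size 0.0401 0.0615 psi 77.8
green c 0.5224 0.0139 size 0.0398 0.0613 psi 78.2
green c 0.5043 -0.0694 size 0.0402 0.0611 psi 78.5
```

View pics/m_w.png

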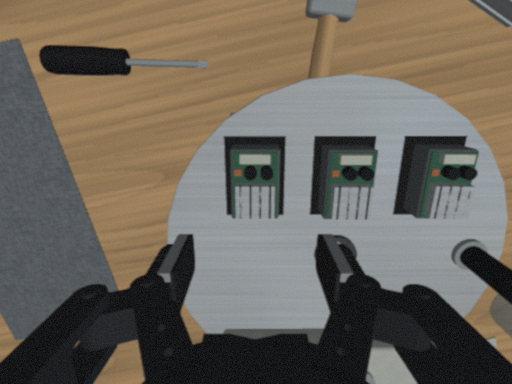

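Call:
carry_out:
  slide:
    - [0.01,0.015,0]
    - [0.013,0.021,0]
    - [0.013,0.021,0]
    - [0.013,0.021,0]
    - [0.013,0.021,0]
    - [0.013,0.021,0]
    - [0.013,0.021,0]
    - [0.013,0.021,0]
    - [0.013,0.021,0]
    - [0.013,0.021,0]
    - [0,0,0]
  rot:
    - [0,0,-8]
    - [0,0,-9]
    - [0,0,-9]
    - [0,0,-9]
    - [0,0,-9]
    - [0,0,-9]
    - [0,0,-9]
    - [0,0,-9]
    - [0,0,-9]
    - [0,0,-9]
    - [0,0,0]
  fingers: [0.7,0.7,0.7,0.7,0.7,0.7,0.7,0.7,0.7,0.7,0.7]

```text
time: 27.52
eef_pos: [0.6366, 0.141, 0.3456]
tcp_rot: [0.786, 0.618, -0.006, 0.003]
contact_force: [-0.7, 0.7, -1.3]
finger_gap: 0.701
```

Run:
```python
from meas import *
st()
```

```text
t 27.52 pos [0.6366 0.141  0.3456] psi -13.68 tilt [-0.0052 -0.0123] F [-0.7  0.7 -1.3] gap 0.701 q6 1.92
```

Call:
carry_out:
  slide:
    - [0,-0.005,-0.03]
    - [0,0,-0.035]
    - [0,0,-0.024]
    - [0,0,0]
  rot:
    - [0.7,-0.3,2]
    - [0,0,0]
    - [0,0,0]
    - [0,0,0]
  fingers: [0.7,0.7,0.7,0.7]

```text
time: 28.02
eef_pos: [0.6349, 0.1334, 0.254]
tcp_rot: [0.773, 0.635, -0.001, 0.001]
contact_force: [-0.2, -0.1, 0.3]
finger_gap: 0.701
```

Run:
```python
from meas import *
st()
```

```text
t 28.02 pos [0.6349 0.1334 0.254 ] psi -11.22 tilt [-0.0004 -0.0017] F [-0.2 -0.1  0.3] gap 0.701 q6 1.86
```

Call:
carry_out:
  slide:
    - [0.0005,0.0035,0]
    - [0,0,0]
    - [0,0,0]
    - [0,0,0]
    - [0,0,0]
    - [0,0,0]
  rot:
    - [0,0,0]
    - [0,0,0]
    - [0,0,0]
    - [0,0,0]
    - [0,0,0]
    - [0,0,0]
  fingers: [0.7,0.15,0.15,0.15,0.15,0.15]
  force: 40

```text
time: 28.78
eef_pos: [0.6346, 0.1369, 0.2574]
tcp_rot: [0.772, 0.635, -0.001, 0.0]
contact_force: [-1.7, 0.4, -1.3]
finger_gap: 0.271
```

Run:
```python
from meas import *
sp((.6065,-.0017))
arc(np.array([.6065,-.0017]),78.4,138.4,12)
arc(np.array([.6065,-.0017]),138.4,198.4,12)
```

```text
t 28.77 pos [0.6346 0.1369 0.2574] psi -11.09 tilt [-0.0008 -0.0007] F [-1.7  0.4 -1.3] gap 0.271 q6 1.86
post ang 78.55 r 0.1414
rows [[-0.0122, 0.002], [-0.0124, 0.0009], [-0.0124, -0.0002], [-0.0123, -0.0013], [-0.0122, -0.0023], [-0.0119, -0.0034], [-0.0116, -0.0044], [-0.0111, -0.0054], [-0.0106, -0.0064], [-0.01, -0.0073], [-0.0094, -0.0081], [-0.0086, -0.0089]] rot 5.0 end [0.5003 0.0926]
rows [[-0.0078, -0.0096], [-0.0069, -0.0103], [-0.006, -0.0108], [-0.0051, -0.0113], [-0.0041, -0.0117], [-0.003, -0.012], [-0.002, -0.0122], [-0.0009, -0.0124], [0.0002, -0.0124], [0.0013, -0.0123], [0.0023, -0.0122], [0.0034, -0.0119]] rot 5.0 end [ 0.4718 -0.0465]
```

Call:
carry_out:
  slide:
    - [-0.005,0.001,0]
    - [-0.006,0.001,0]
    - [-0.007,0.0007,0]
    - [-0.008,0.0003,0]
    - [-0.009,-0.0003,0]
    - [-0.01,-0.001,0]
    - [-0.01,-0.0016,0]
    - [-0.01,-0.0022,0]
  rot:
    - [0,0,2]
    - [0,0,2.4]
    - [0,0,2.8]
    - [0,0,3.2]
    - [0,0,3.6]
    - [0,0,4]
    - [0,0,4]
    - [0,0,4]
  fingers: [0.15,0.15,0.15,0.15,0.15,0.15,0.15,0.15]

```text
time: 29.78
eef_pos: [0.5709, 0.1347, 0.2574]
tcp_rot: [0.604, 0.797, 0.004, 0.002]
contact_force: [0.9, -0.5, -3.3]
finger_gap: 0.267
```

Run:
```python
from meas import *
sp((.6065,-.0017))
```

```text
t 29.77 pos [0.5709 0.1347 0.2574] psi 15.73 tilt [0.0078 0.0051] F [ 0.9 -0.5 -3.3] gap 0.267 q6 1.4
post ang 104.61 r 0.1409
```

Run:
```python
from meas import *
arc(np.array([.6065,-.0017]),104.6,164.6,12)
```

```text
rows [[-0.0118, -0.0036], [-0.0115, -0.0047], [-0.011, -0.0056], [-0.0105, -0.0066], [-0.0099, -0.0075], [-0.0092, -0.0083], [-0.0084, -0.0091], [-0.0076, -0.0098], [-0.0067, -0.0104], [-0.0058, -0.0109], [-0.0048, -0.0114], [-0.0038, -0.0118]] rot 5.0 end [0.4696 0.036 ]
```

Call:
carry_out:
  slide:
    - [-0.0118,-0.0036,0]
    - [-0.0115,-0.0047,0]
    - [-0.011,-0.0056,0]
    - [-0.0105,-0.0066,0]
    - [-0.0099,-0.0075,0]
    - [-0.0092,-0.0083,0]
    - [-0.0084,-0.0091,0]
    - [-0.0076,-0.0098,0]
    - [-0.0067,-0.0104,0]
    - [-0.0058,-0.0109,0]
    - [-0.0048,-0.0114,0]
    - [-0.0038,-0.0118,0]
  rot:
    - [-0.2,0.3,5]
    - [0,0,5]
    - [0,0,5]
    - [0,0,5]
    - [0,0,5]
    - [0,0,5]
    - [0,0,5]
    - [0,0,5]
    - [0,0,5]
    - [0,0,5]
    - [0,0,5]
    - [0,0,5]
  fingers: [0.15,0.15,0.15,0.15,0.15,0.15,0.15,0.15,0.15,0.15,0.15,0.15]

```text
time: 31.28
eef_pos: [0.4661, 0.032, 0.2574]
tcp_rot: [0.103, 0.995, 0.0, 0.003]
contact_force: [2.4, 0.5, -7.4]
finger_gap: 0.264
```

Run:
```python
from meas import *
sp((.6065,-.0017))
s=robot.get_state()
d=s["eef_pos"][:2]-np.array((.6065,-.0017));a=np.degrees(np.arctan2(d[1],d[0]))%360
arc(np.array([.6065,-.0017]),a,a+60,12)
```

```text
t 31.27 pos [0.4661 0.032  0.2574] psi 78.13 tilt [ 0.0069 -0.0002] F [ 2.4  0.5 -7.4] gap 0.264 q6 0.12
post ang 166.49 r 0.1444
rows [[-0.0024, -0.0122], [-0.0013, -0.0123], [-0.0002, -0.0124], [0.0009, -0.0124], [0.0019, -0.0122], [0.003, -0.012], [0.004, -0.0117], [0.005, -0.0113], [0.006, -0.0108], [0.0069, -0.0103], [0.0078, -0.0096], [0.0086, -0.0089]] rot 5.0 end [ 0.5087 -0.1047]
```

Call:
carry_out:
  slide:
    - [-0.0014,-0.0122,-0.0005]
    - [-0.0003,-0.0123,-0.0005]
    - [0.0,-0.0124,0]
    - [0.0009,-0.0124,0]
    - [0.0019,-0.0122,0]
    - [0.003,-0.012,0]
    - [0.004,-0.0117,0]
    - [0.005,-0.0113,0]
    - [0.006,-0.0108,0]
    - [0.0069,-0.0103,0]
    - [0.0078,-0.0096,0]
    - [0.0086,-0.0089,0]
  rot:
    - [0,0.3,4.8]
    - [0,0,4.8]
    - [0,0,4.8]
    - [0,0,4.8]
    - [0,0,4.8]
    - [0,0,4.8]
    - [0,0,4.8]
    - [0,0,4.8]
    - [0,0,4.8]
    - [0,0,4.8]
    - [0,0,4.8]
    - [0,0,4.8]
  fingers: [0.15,0.15,0.15,0.15,0.15,0.15,0.15,0.15,0.15,0.15,0.15,0.15]

```text
time: 32.78
eef_pos: [0.5064, -0.1069, 0.2574]
tcp_rot: [-0.408, 0.913, 0.002, 0.002]
contact_force: [-0.0, 1.9, -2.3]
finger_gap: 0.271
```

Run:
```python
from meas import *
sp((.6065,-.0017))
s=robot.get_state()
d=s["eef_pos"][:2]-np.array((.6065,-.0017));a=np.degrees(np.arctan2(d[1],d[0]))%360
arc(np.array([.6065,-.0017]),a,258.4,10)
```

```text
t 32.77 pos [ 0.5064 -0.1069  0.2574] psi 138.22 tilt [0.002  0.0045] F [-0.   1.9 -2.3] gap 0.271 q6 -1.19
post ang -133.59 r 0.1452
rows [[0.0059, -0.0053], [0.0062, -0.005], [0.0064, -0.0046], [0.0067, -0.0042], [0.0069, -0.0039], [0.0071, -0.0035], [0.0073, -0.0031], [0.0075, -0.0027], [0.0076, -0.0022], [0.0077, -0.0018]] rot 3.2 end [ 0.5779 -0.1408]
```

Call:
carry_out:
  slide:
    - [0.0065,-0.0045,0]
    - [0.0068,-0.0044,0]
    - [0.0068,-0.0041,0]
    - [0.0068,-0.004,0]
    - [0.0069,-0.0037,0]
    - [0.0071,-0.0034,0]
    - [0.0072,-0.003,0]
  rot:
    - [-0.2,0.1,2.9]
    - [0,0,2.9]
    - [0,0,2.9]
    - [0,0,2.9]
    - [0,0,3]
    - [0,0,3]
    - [0,0,3]
  fingers: [0.15,0.15,0.15,0.15,0.15,0.15,0.15]

```text
time: 33.65
eef_pos: [0.5529, -0.1351, 0.2574]
tcp_rot: [-0.573, 0.82, 0.0, -0.003]
contact_force: [-1.0, -0.0, -1.8]
finger_gap: 0.263
```

Run:
```python
from meas import *
sp((.6065,-.0017))
s=robot.get_state()
d=s["eef_pos"][:2]-np.array((.6065,-.0017));a=np.degrees(np.arctan2(d[1],d[0]))%360
arc(np.array([.6065,-.0017]),a,258.4,5)
```

```text
t 33.65 pos [ 0.5529 -0.1351  0.2574] psi 159.9 tilt [-0.0044 -0.0025] F [-1.  -0.  -1.8] gap 0.263 q6 -1.59
post ang -111.89 r 0.1438
rows [[0.0048, -0.0018], [0.0048, -0.0016], [0.0049, -0.0015], [0.0049, -0.0013], [0.005, -0.0011]] rot 2.06 end [ 0.5779 -0.1408]
```

Call:
carry_out:
  slide:
    - [0.005,-0.0012,0]
    - [0.005,-0.0012,0]
    - [0.0052,-0.0012,0]
    - [0.0055,-0.0011,0]
    - [0.0055,-0.001,0]
  rot:
    - [0.1,-0.2,2]
    - [0,0,2]
    - [0,0,2]
    - [0,0,1.5]
    - [0,0,1]
  fingers: [0.15,0.15,0.15,0.15,0.15]

```text
time: 34.28
eef_pos: [0.5739, -0.1409, 0.2572]
tcp_rot: [-0.635, 0.772, 0.004, -0.008]
contact_force: [-4.0, -3.6, -1.6]
finger_gap: 0.269
```

Run:
```python
from meas import *
sp((.6065,-.0017))
f=cam("top");save(f,"n_t.png",(180,60,420,260),3)
```

```text
t 34.27 pos [ 0.5739 -0.1409  0.2572] psi 168.84 tilt [-0.017 -0.003] F [-4.  -3.6 -1.6] gap 0.269 q6 -1.74
post ang -103.19 r 0.1429
```

View pics/n_t.png

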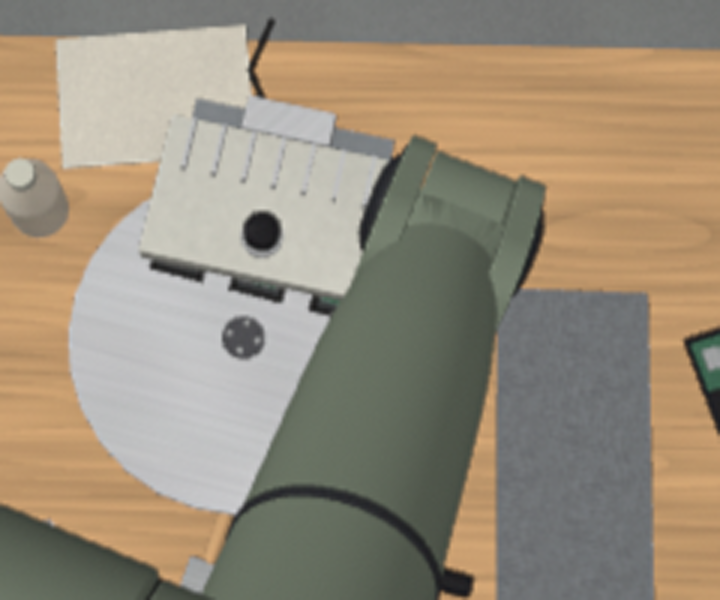

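Call:
carry_out:
  slide:
    - [0.005,-0.0008,0]
    - [0.005,-0.0008,0]
    - [0.004,-0.0008,0]
  rot:
    - [0.1,-0.5,0]
    - [0,-0.3,0]
    - [0,0,0]
  fingers: [0.15,0.15,0.15]

```text
time: 34.7
eef_pos: [0.5839, -0.143, 0.2572]
tcp_rot: [-0.637, 0.771, 0.004, -0.007]
contact_force: [-7.6, 0.1, 3.6]
finger_gap: 0.264
```

Run:
```python
from meas import *
sp((.6065,-.0017))
```

```text
t 34.7 pos [ 0.5839 -0.143   0.2572] psi 169.09 tilt [-0.0161 -0.0024] F [-7.6  0.1  3.6] gap 0.264 q6 -1.74
post ang -99.1 r 0.1431
```

Call:
carry_out:
  slide:
    - [-0.004,0.0005,0]
    - [-0.001,0,0]
    - [0,0,0]
    - [0,0,0]
    - [0,0,0]
    - [0,0,0.04]
    - [0,0,0.05]
  rot:
    - [0,0,0]
    - [0,0,0]
    - [0,0,0]
    - [0,0,0]
    - [0,0,0]
    - [0.1,-0.9,0]
    - [0,0,0]
  fingers: [0.15,0.15,0.5,0.6,0.6,0.6,0.6]

```text
time: 35.58
eef_pos: [0.579, -0.1413, 0.3461]
tcp_rot: [-0.637, 0.771, 0.002, 0.001]
contact_force: [1.2, -0.6, -0.4]
finger_gap: 0.601
```

Run:
```python
from meas import *
st()
f=cam("wrist");save(f,"o_w.png",pts=w2p(f,[[.5779,-.1408,.114],[.6065,-.0017,.034]]))
```

```text
t 35.58 pos [ 0.579  -0.1413  0.3461] psi 169.16 tilt [-0.0014  0.0042] F [ 1.2 -0.6 -0.4] gap 0.601 q6 -1.75
```

View pics/o_w.png

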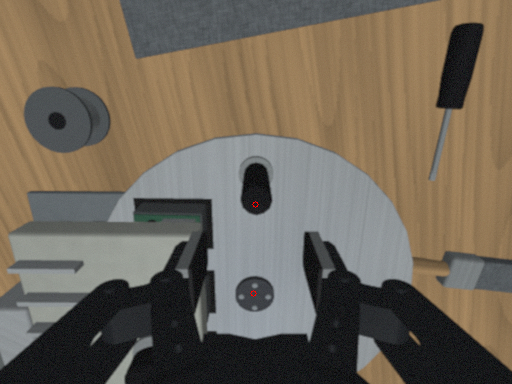

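Call:
carry_out:
  slide:
    - [0.018,0.02,0.01]
    - [0.025,0.027,0.01]
    - [0.025,0.027,0]
    - [0.025,0.027,0]
    - [0.018,0.021,0]
    - [0,0,0]
  rot:
    - [-0.2,0,0]
    - [0,0,0]
    - [0,0,0]
    - [0,0,0]
    - [0,0,0]
    - [0,0,0]
  fingers: [0.7,0.7,0.7,0.7,0.7,0.7]

```text
time: 36.38
eef_pos: [0.6959, -0.0162, 0.3784]
tcp_rot: [-0.637, 0.771, -0.007, 0.005]
contact_force: [0.6, -0.8, -0.5]
finger_gap: 0.702
```

Run:
```python
from meas import *
st()
f=cam("wrist");save(f,"p_w.png",pts=w2p(f,[[.6898,-.0188,.148]]))
f=cam("top");topdown(f,0.034,0.53,0.73,-0.2,0.2,"p_t.png",.0005)
```

```text
t 36.38 pos [ 0.6959 -0.0162  0.3784] psi 169.1 tilt [ 0.017  -0.0045] F [ 0.6 -0.8 -0.5] gap 0.702 q6 -1.51
```

View pics/p_w.png

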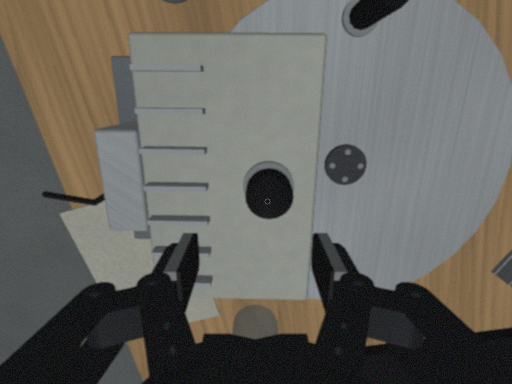

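View pics/p_t.png

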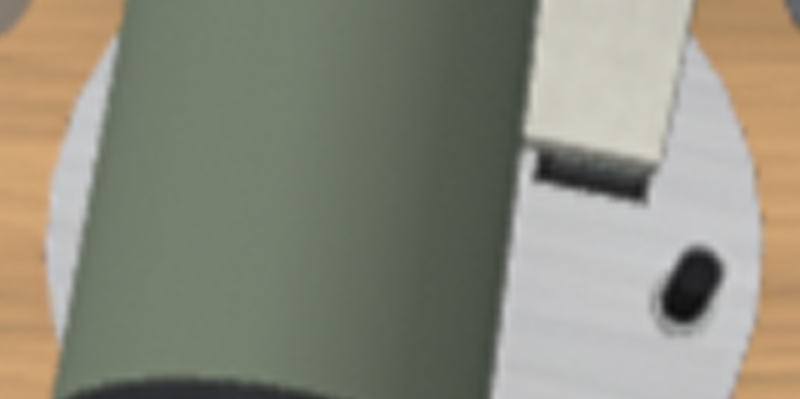

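Run:
```python
from meas import *
f=cam("wrist"); st()
print(p2w(f,[(270,194)],.148))
b=(.65,.75,-.07,.05)
im=topdown(f,.148,*b,None,.00025); g=(im.max(2)<40).astype(np.uint8)
n,l,s,c=cv2.connectedComponentsWithStats(g)
for i in range(1,n):
    if s[i,4]>2000: print(b[1]-c[i][1]*.00025,b[3]-c[i][0]*.00025,s[i]*.25)
cv2.imwrite("pics/q.png",im)
```

```text
t 36.52 pos [ 0.6947 -0.0183  0.3786] psi 168.94 tilt [ 0.016  -0.0051] F [-0.1 -0.4  0.5] gap 0.702 q6 -1.51
[[ 0.68541075 -0.02536544  0.148     ]]
0.6875979122366132 -0.024036052580707512 [  55.75   45.75   37.25   33.25 3879.75]
0.6571089037614368 0.03492206031853609 [   0.     86.25   38.     13.5  1475.5 ]
```

View pics/q.png

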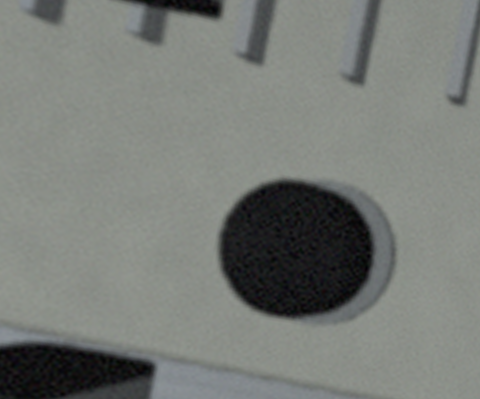

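Call:
carry_out:
  slide:
    - [-0.0065,-0.002,-0.02]
    - [0,0,-0.03]
    - [0,0,-0.025]
    - [0,0,0]
  rot:
    - [0.3,0.9,0]
    - [0,0,0]
    - [0,0,0]
    - [0,0,0]
  fingers: [0.7,0.7,0.7,0.7]

```text
time: 37.02
eef_pos: [0.6858, -0.0247, 0.3036]
tcp_rot: [-0.633, 0.774, -0.001, 0.0]
contact_force: [-0.2, 0.9, -0.3]
finger_gap: 0.702
```

Run:
```python
from meas import *
st()
f=cam("wrist");save(f,"r_w.png")
```

```text
t 37.02 pos [ 0.6858 -0.0247  0.3036] psi 168.61 tilt [ 0.0011 -0.0007] F [-0.2  0.9 -0.3] gap 0.702 q6 -1.52
```

View pics/r_w.png

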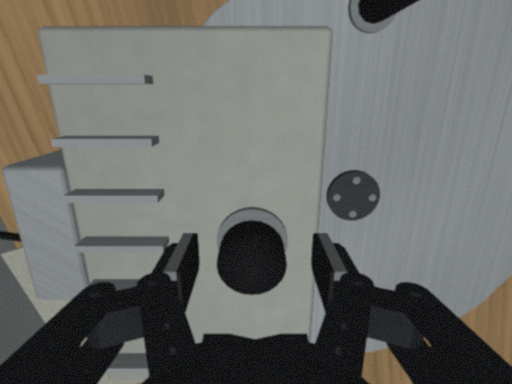

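Run:
```python
from meas import *
f=cam("wrist"); st()
print(p2w(f,[(251,258),(217,258),(286,258),(251,293),(251,223)],.148))
```

```text
t 37.12 pos [ 0.687  -0.0246  0.3063] psi 168.63 tilt [ 0.0057 -0.0013] F [ 0.4 -0.3  0.5] gap 0.699 q6 -1.52
[[ 0.68773039 -0.02640782  0.148     ]
 [ 0.70416389 -0.02967832  0.148     ]
 [ 0.67083223 -0.02304486  0.148     ]
 [ 0.69187386 -0.00628306  0.148     ]
 [ 0.68392144 -0.04490781  0.148     ]]
```

Call:
carry_out:
  slide:
    - [0.001,0.002,-0.009]
    - [0,0,0]
    - [0,0,0]
  rot:
    - [0,0.3,0]
    - [0,0,0]
    - [0,0,0]
  fingers: [0.65,0.65,0.6]

```text
time: 37.5
eef_pos: [0.6891, -0.023, 0.3]
tcp_rot: [-0.633, 0.774, -0.002, 0.001]
contact_force: [0.0, -0.3, -0.4]
finger_gap: 0.598
```

Run:
```python
from meas import *
st()
```

```text
t 37.5 pos [ 0.6891 -0.023   0.3   ] psi 168.6 tilt [ 0.0051 -0.002 ] F [ 0.  -0.3 -0.4] gap 0.598 q6 -1.51
```

Call:
carry_out:
  slide:
    - [0,0,-0.005]
    - [0,0,0]
    - [0,0,0]
    - [0,0,0]
    - [0,0,0]
    - [0,0,0]
  rot:
    - [0.1,0.2,0]
    - [0,0,0]
    - [0,0,0]
    - [0,0,0]
    - [0,0,0]
    - [0,0,0]
  fingers: [0.6,0.2,0.2,0.2,0.2,0.2]
  force: 60

```text
time: 38.25
eef_pos: [0.6883, -0.0227, 0.2955]
tcp_rot: [-0.634, 0.774, 0.0, -0.0]
contact_force: [-1.1, 0.2, 1.2]
finger_gap: 0.4
```

Run:
```python
from meas import *
st()
```

```text
t 38.25 pos [ 0.6883 -0.0227  0.2955] psi 168.62 tilt [-0.0002  0.    ] F [-1.1  0.2  1.2] gap 0.4 q6 -1.51
```

Call:
carry_out:
  slide:
    - [0,0,0.003]
    - [0,0,0.004]
    - [0,0,0.004]
    - [0,0,0.004]
    - [0,0,0.003]
  rot:
    - [0,0,0]
    - [0,0,0]
    - [0,0,0]
    - [0,0,0]
    - [0,0,0]
  fingers: [0.2,0.2,0.2,0.2,0.2]

```text
time: 38.88
eef_pos: [0.6886, -0.0227, 0.3108]
tcp_rot: [-0.634, 0.774, 0.001, -0.001]
contact_force: [8.5, -1.5, -25.4]
finger_gap: 0.398
```

Run:
```python
from meas import *
st()
f=cam("scene");save(f,"s_s.png",(170,150,350,310),4)
```

```text
t 38.88 pos [ 0.6886 -0.0227  0.3108] psi 168.62 tilt [-0.0023  0.0005] F [  8.5  -1.5 -25.4] gap 0.398 q6 -1.51
```

View pics/s_s.png

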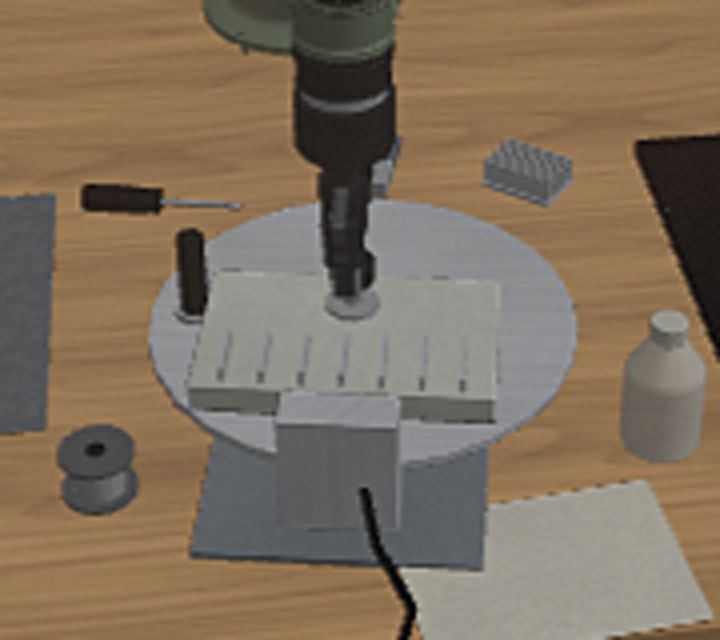

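Call:
carry_out:
  slide:
    - [0,0,-0.001]
    - [0,0,0]
    - [0,0,0]
    - [0,0,0]
    - [0,0,0.03]
    - [0,0,0.05]
    - [0,0,0.02]
    - [0,0,0]
  rot:
    - [0,0,0]
    - [0,0,0]
    - [0,0,0]
    - [0,0,0]
    - [0,0,0]
    - [0,0,0]
    - [0,0,0]
    - [0,0,0]
  fingers: [0.2,0.5,0.65,0.65,0.65,0.65,0.65,0.65]

```text
time: 39.92
eef_pos: [0.688, -0.0226, 0.415]
tcp_rot: [-0.634, 0.774, 0.0, -0.0]
contact_force: [0.4, -0.5, -0.9]
finger_gap: 0.649
```

Run:
```python
from meas import *
st()
f=cam("wrist");save(f,"t_w.png")
```

```text
t 39.92 pos [ 0.688  -0.0226  0.415 ] psi 168.62 tilt [-0.0007  0.0004] F [ 0.4 -0.5 -0.9] gap 0.649 q6 -1.51
```

View pics/t_w.png

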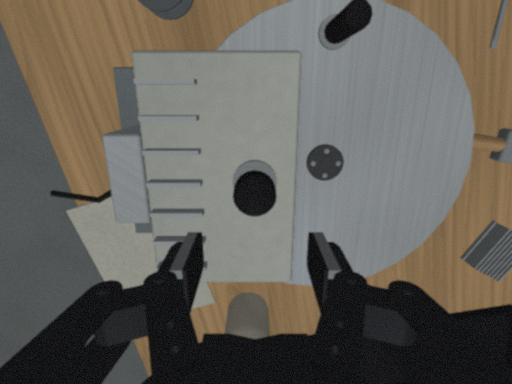

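Run:
```python
from meas import *
f=cam("scene")
a=cv2.imread("pics/a_scene.png")[200:280,200:320]; b=f["frame"][200:280,200:320,::-1]
cv2.imwrite("pics/u.png",cv2.resize(np.hstack([a,b]),None,fx=3.3,fy=3.3,interpolation=cv2.INTER_CUBIC))
print(w2p(f,[[.688,-.021,.148],[.688,-.021,.163]]))
```

```text
[[257.28467768 217.58657625]
 [257.198071   213.67349315]]
```

View pics/u.png

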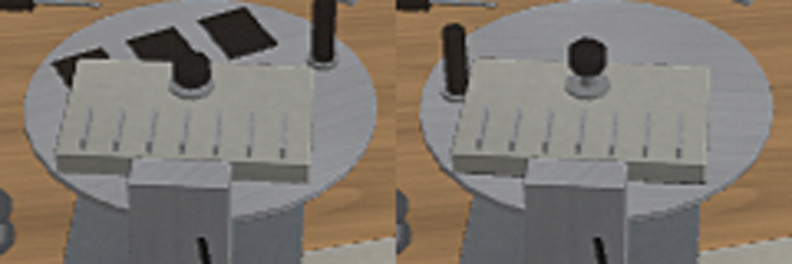

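Call:
carry_out:
  slide:
    - [0,0,0]
    - [0,0,0]
    - [0,0,0]
    - [0,0,0]
    - [0,0,0]
    - [0,0,0]
    - [0,0,0]
    - [0,0,0]
    - [0,0,0]
    - [0,0,0]
    - [0,0,0]
    - [0,0,0]
  rot:
    - [0,0,0]
    - [0,0,0]
    - [0,0,0]
    - [0,0,0]
    - [0,0,0]
    - [0,0,0]
    - [0,0,0]
    - [0,0,0]
    - [0,0,0]
    - [0,0,0]
    - [0,0,0]
    - [0,0,0]
  fingers: [0,0,0,0,0,0,0,0,0,0,0,0]
  force: 40

```text
time: 41.52
eef_pos: [0.6868, -0.0225, 0.4084]
tcp_rot: [-0.634, 0.774, 0.004, -0.003]
contact_force: [0.1, 0.5, 0.0]
finger_gap: 0.001
```

Call:
carry_out:
  slide:
    - [0,0,0]
    - [0,0,0]
    - [0,0,0]
    - [0,0,0]
    - [0,0,0]
    - [0,0,0]
    - [0,0,0]
    - [0,0,0]
    - [0,0,0]
    - [0,0,0]
    - [0,0,0]
    - [0,0,0]
  rot:
    - [0,0,0]
    - [0,0,0]
    - [0,0,0]
    - [0,0,0]
    - [0,0,0]
    - [0,0,0]
    - [0,0,0]
    - [0,0,0]
    - [0,0,0]
    - [0,0,0]
    - [0,0,0]
    - [0,0,0]
  fingers: [0,0,0,0,0,0,0,0,0,0,0,0]

```text
time: 43.02
eef_pos: [0.6868, -0.0225, 0.4084]
tcp_rot: [-0.633, 0.774, 0.004, -0.003]
contact_force: [1.1, 0.3, 0.4]
finger_gap: 0.001
```

Call:
carry_out:
  slide:
    - [0,0,0]
    - [0,0,0]
    - [0,0,0]
    - [0,0,0]
    - [0,0,0]
    - [0,0,0]
    - [0,0,0]
    - [0,0,0]
    - [0,0,0]
    - [0,0,0]
    - [0,0,0]
    - [0,0,0]
  rot:
    - [0,0,0]
    - [0,0,0]
    - [0,0,0]
    - [0,0,0]
    - [0,0,0]
    - [0,0,0]
    - [0,0,0]
    - [0,0,0]
    - [0,0,0]
    - [0,0,0]
    - [0,0,0]
    - [0,0,0]
  fingers: [0,0,0,0,0,0,0,0,0,0,0,0]

```text
time: 44.52
eef_pos: [0.6869, -0.0225, 0.4084]
tcp_rot: [-0.633, 0.774, 0.004, -0.003]
contact_force: [-0.5, -0.7, 0.6]
finger_gap: -0.001
```

Call:
carry_out:
  slide:
    - [0,0,0]
    - [0,0,0]
    - [0,0,-0.02]
    - [0,0,-0.03]
    - [0,0,-0.015]
    - [0,0,0]
  rot:
    - [0,0,0]
    - [0,0,0]
    - [0,0,0]
    - [0,0,0]
    - [0,0,0]
    - [0,0,0]
  fingers: [0,0,0,0,0,0]

```text
time: 45.28
eef_pos: [0.687, -0.0225, 0.3429]
tcp_rot: [-0.634, 0.774, 0.003, -0.003]
contact_force: [0.3, 0.1, 0.1]
finger_gap: -0.002
```

Run:
```python
from meas import *
st()
f=cam("wrist");save(f,"v_w.png")
```

```text
t 45.27 pos [ 0.687  -0.0225  0.3429] psi 168.62 tilt [-0.0083  0.0015] F [0.3 0.1 0.1] gap -0.002 q6 -1.51
```

View pics/v_w.png

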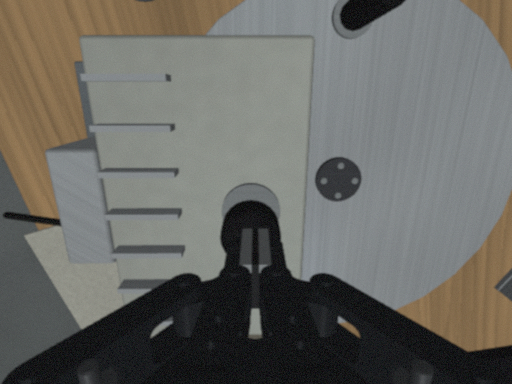

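Call:
carry_out:
  slide:
    - [0,0,-0.005]
    - [0,0,-0.005]
    - [0,0,-0.005]
    - [0,0,-0.005]
    - [0,0,-0.003]
  rot:
    - [0,-0.4,0]
    - [0,0,0]
    - [0,0,0]
    - [0,0,0]
    - [0,0,0]
  fingers: [0,0,0,0,0]

```text
time: 45.95
eef_pos: [0.6885, -0.0227, 0.325]
tcp_rot: [-0.634, 0.774, -0.002, 0.003]
contact_force: [0.8, 1.1, -0.0]
finger_gap: -0.003
```

Run:
```python
from meas import *
st()
```

```text
t 45.95 pos [ 0.6885 -0.0227  0.325 ] psi 168.62 tilt [0.0081 0.0002] F [ 0.8  1.1 -0. ] gap -0.003 q6 -1.51
```

Call:
carry_out:
  slide:
    - [0,0,-0.003]
    - [0,0,-0.003]
    - [0,0,-0.002]
  rot:
    - [0,0.4,0]
    - [0,0,0]
    - [0,0,0]
  fingers: [0,0,0]

```text
time: 46.32
eef_pos: [0.6883, -0.0226, 0.3211]
tcp_rot: [-0.634, 0.774, -0.001, 0.001]
contact_force: [-5.4, 0.1, 11.4]
finger_gap: -0.002
```

Run:
```python
from meas import *
st()
```

```text
t 46.33 pos [ 0.6883 -0.0226  0.3211] psi 168.64 tilt [ 0.0028 -0.0004] F [-5.4  0.1 11.4] gap -0.002 q6 -1.51
```

Call:
carry_out:
  slide:
    - [0,0,-0.003]
    - [0,0,-0.001]
    - [0,0,0.02]
    - [0,0,0.04]
    - [0,0,0.03]
    - [0,0,0]
  rot:
    - [0,0,0]
    - [0,0,0]
    - [0,0,0]
    - [0,0,0]
    - [0,0,0]
    - [0,0,0]
  fingers: [0,0,0,0,0.5,0.7]

```text
time: 47.08
eef_pos: [0.6875, -0.0224, 0.4121]
tcp_rot: [-0.634, 0.774, -0.001, 0.0]
contact_force: [0.1, -0.0, -0.7]
finger_gap: 0.421
```

Run:
```python
from meas import *
st()
f=cam("scene")
a=cv2.imread("pics/a_scene.png")[200:280,200:320]; b=f["frame"][200:280,200:320,::-1]
cv2.imwrite("pics/u2.png",cv2.resize(np.hstack([a,b]),None,fx=3.3,fy=3.3,interpolation=cv2.INTER_CUBIC))
```

```text
t 47.08 pos [ 0.6875 -0.0224  0.4121] psi 168.65 tilt [ 0.0018 -0.0007] F [ 0.1 -0.  -0.7] gap 0.421 q6 -1.51
```

View pics/u2.png

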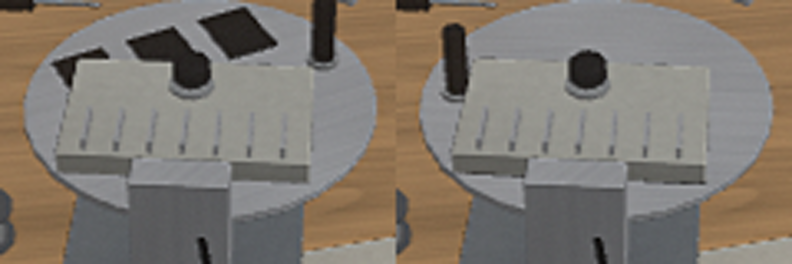

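Call:
carry_out:
  slide:
    - [-0.018,-0.02,-0.01]
    - [-0.024,-0.026,-0.02]
    - [-0.024,-0.026,-0.03]
    - [-0.024,-0.026,-0.02]
    - [-0.015,-0.016,-0.01]
    - [0,0,0]
  rot:
    - [0,0,0]
    - [0,0,0]
    - [0,0,0]
    - [0,0,0]
    - [0,0,0]
    - [0,0,0]
  fingers: [0.7,0.7,0.7,0.7,0.7,0.7]

```text
time: 47.88
eef_pos: [0.5753, -0.1375, 0.3068]
tcp_rot: [-0.634, 0.773, 0.006, -0.004]
contact_force: [-0.6, 0.1, 0.7]
finger_gap: 0.698
```

Run:
```python
from meas import *
st()
```

```text
t 47.88 pos [ 0.5753 -0.1375  0.3068] psi 168.71 tilt [-0.0143  0.0044] F [-0.6  0.1  0.7] gap 0.698 q6 -1.73
```

Call:
carry_out:
  slide:
    - [0.0025,-0.0035,-0.015]
    - [0,0,-0.025]
    - [0,0,-0.009]
    - [0,0,0]
  rot:
    - [-0.25,-0.8,0]
    - [0,0,0]
    - [0,0,0]
    - [0,0,0]
  fingers: [0.7,0.7,0.7,0.7]

```text
time: 48.38
eef_pos: [0.5791, -0.1392, 0.2552]
tcp_rot: [-0.635, 0.773, 0.001, 0.0]
contact_force: [-0.1, -0.0, 1.1]
finger_gap: 0.701
```

Run:
```python
from meas import *
st()
```

```text
t 48.38 pos [ 0.5791 -0.1392  0.2552] psi 168.82 tilt [-0.0003  0.0016] F [-0.1 -0.   1.1] gap 0.701 q6 -1.74
```

Grip the post and begin the return swing (clockwise).

Call:
carry_out:
  slide:
    - [-0.001,-0.0015,0]
    - [0,0,0]
    - [0,0,0]
    - [0,0,0]
    - [0,0,0]
    - [0,0,0]
  rot:
    - [-0.1,0,0]
    - [0,0,0]
    - [0,0,0]
    - [0,0,0]
    - [0,0,0]
    - [0,0,0]
  fingers: [0.7,0.15,0.15,0.15,0.15,0.15]
  force: 40

```text
time: 49.12
eef_pos: [0.5784, -0.1405, 0.2574]
tcp_rot: [-0.635, 0.773, -0.001, 0.0]
contact_force: [1.1, 0.7, 0.1]
finger_gap: 0.27
```

```bash
cat >> h.py <<'E'
def nxt(dang,n,hub=(.6065,-.0017)):
    s=robot.get_state(); hub=np.array(hub); d=s["eef_pos"][:2]-hub; a=np.degrees(np.arctan2(d[1],d[0]))%360
    sp(hub); arc(hub,a,a+dang,n)
E
python3 - <<'E'
from meas import *
nxt(-42,12)
E
```

```text
t 49.12 pos [ 0.5784 -0.1405  0.2574] psi 168.84 tilt [ 0.0009 -0.001 ] F [1.1 0.7 0.1] gap 0.27 q6 -1.74
post ang -101.44 r 0.1416
rows [[-0.0084, 0.002], [-0.0083, 0.0025], [-0.0081, 0.003], [-0.0079, 0.0035], [-0.0077, 0.004], [-0.0075, 0.0044], [-0.0072, 0.0049], [-0.0069, 0.0053], [-0.0065, 0.0057], [-0.0062, 0.0061], [-0.0058, 0.0065], [-0.0054, 0.0068]] rot -3.5 end [ 0.4924 -0.0863]
```

Call:
carry_out:
  slide:
    - [-0.005,0.001,0]
    - [-0.006,0.0017,0]
    - [-0.007,0.0023,0]
    - [-0.0079,0.0033,0]
    - [-0.0079,0.0036,0]
    - [-0.0077,0.0042,0]
    - [-0.0074,0.0047,0]
    - [-0.007,0.0051,0]
    - [-0.0067,0.0055,0]
    - [-0.0063,0.006,0]
    - [-0.006,0.0063,0]
    - [-0.0056,0.0067,0]
  rot:
    - [0,0,-2.2]
    - [0,0,-2.6]
    - [0,0,-3]
    - [0,0,-3.5]
    - [0,0,-3.5]
    - [0,0,-3.5]
    - [0,0,-3.5]
    - [0,0,-3.5]
    - [0,0,-3.5]
    - [0,0,-3.5]
    - [0,0,-3.5]
    - [0,0,-3.5]
  fingers: [0.15,0.15,0.15,0.15,0.15,0.15,0.15,0.15,0.15,0.15,0.15,0.15]

```text
time: 50.62
eef_pos: [0.4965, -0.0904, 0.2573]
tcp_rot: [-0.323, 0.946, -0.004, 0.001]
contact_force: [1.6, -1.0, -2.3]
finger_gap: 0.264
```

Run:
```python
from meas import *
nxt(-60,12)
```

```text
t 50.62 pos [ 0.4965 -0.0904  0.2573] psi 127.68 tilt [ 0.0039 -0.0075] F [ 1.6 -1.  -2.3] gap 0.264 q6 -0.98
post ang -141.13 r 0.1413
rows [[-0.0073, 0.01], [-0.0064, 0.0106], [-0.0055, 0.0111], [-0.0045, 0.0115], [-0.0035, 0.0119], [-0.0024, 0.0121], [-0.0014, 0.0123], [-0.0003, 0.0124], [0.0008, 0.0124], [0.0019, 0.0122], [0.0029, 0.012], [0.004, 0.0117]] rot -5.0 end [0.4741 0.0495]
```

Call:
carry_out:
  slide:
    - [-0.007,0.0095,0]
    - [-0.0064,0.0106,0]
    - [-0.0055,0.0111,0]
    - [-0.0045,0.0115,0]
    - [-0.0035,0.0119,0]
    - [-0.0024,0.0121,0]
    - [-0.0012,0.0123,0]
    - [0,0.0124,0]
    - [0.0011,0.0124,0]
    - [0.0021,0.0122,0]
    - [0.0031,0.012,0]
    - [0.0042,0.0117,0]
  rot:
    - [0.3,0.2,-4.6]
    - [0,0,-5]
    - [0,0,-5]
    - [0,0,-5]
    - [0,0,-5]
    - [0,0,-5]
    - [0,0,-5]
    - [0,0,-5]
    - [0,0,-5]
    - [0,0,-5]
    - [0,0,-5]
    - [0,0,-5]
  fingers: [0.15,0.15,0.15,0.15,0.15,0.15,0.15,0.15,0.15,0.15,0.15,0.15]

```text
time: 52.12
eef_pos: [0.4759, 0.0525, 0.2574]
tcp_rot: [0.214, 0.977, -0.002, 0.003]
contact_force: [1.7, -1.3, -4.3]
finger_gap: 0.268
```

Run:
```python
from meas import *
nxt(-60,12)
```

```text
t 52.12 pos [0.4759 0.0525 0.2574] psi 65.32 tilt [ 0.0056 -0.0059] F [ 1.7 -1.3 -4.3] gap 0.268 q6 0.39
post ang 157.47 r 0.1414
rows [[0.0052, 0.0112], [0.0062, 0.0107], [0.0071, 0.0101], [0.008, 0.0095], [0.0088, 0.0088], [0.0095, 0.008], [0.0102, 0.0071], [0.0107, 0.0062], [0.0112, 0.0052], [0.0116, 0.0042], [0.012, 0.0032], [0.0122, 0.0021]] rot -5.0 end [0.588  0.1391]
```

Call:
carry_out:
  slide:
    - [0.0052,0.0112,0]
    - [0.0062,0.0107,0]
    - [0.0071,0.0101,0]
    - [0.008,0.0095,0]
    - [0.0088,0.0088,0]
    - [0.0095,0.008,0]
    - [0.0102,0.0071,0]
    - [0.0107,0.0062,0]
    - [0.0112,0.0052,0]
    - [0.011,0.004,0]
    - [0.01,0.0027,0]
    - [0.008,0.0015,0]
  rot:
    - [0.3,0.3,-4.7]
    - [0,0,-4.8]
    - [0,0,-4.8]
    - [0,0,-4.8]
    - [0,0,-4.8]
    - [0,0,-4.8]
    - [0,0,-4.8]
    - [0,0,-4.8]
    - [0,0,-4.8]
    - [0,0,-4.6]
    - [0,0,-4]
    - [0,0,-3.3]
  fingers: [0.15,0.15,0.15,0.15,0.15,0.15,0.15,0.15,0.15,0.15,0.15,0.15]

```text
time: 53.62
eef_pos: [0.5844, 0.137, 0.2574]
tcp_rot: [0.659, 0.752, -0.006, 0.003]
contact_force: [-1.4, -1.1, -0.6]
finger_gap: 0.267
```

Run:
```python
from meas import *
nxt(-20,7)
```

```text
t 53.62 pos [0.5844 0.137  0.2574] psi 7.48 tilt [-0.003  -0.0128] F [-1.4 -1.1 -0.6] gap 0.267 q6 1.55
post ang 99.06 r 0.1404
rows [[0.007, 0.0009], [0.0071, 0.0006], [0.0071, 0.0002], [0.0071, -0.0001], [0.0071, -0.0005], [0.007, -0.0008], [0.007, -0.0012]] rot -2.86 end [0.6335 0.1377]
```

Call:
carry_out:
  slide:
    - [0.007,0.0014,0]
    - [0.0071,0.001,0]
    - [0.0071,0.0005,0]
    - [0.0065,-0.0001,0]
    - [0.006,-0.0005,0]
    - [0.0055,-0.0006,0]
    - [0.0055,-0.001,0]
  rot:
    - [0.5,-0.2,-2.6]
    - [0,0,-2.7]
    - [0,0,-2.7]
    - [0,0,-2.7]
    - [0,0,-2.6]
    - [0,0,-2.5]
    - [0,0,-2]
  fingers: [0.15,0.15,0.15,0.15,0.15,0.15,0.15]

```text
time: 54.5
eef_pos: [0.6241, 0.1363, 0.2572]
tcp_rot: [0.773, 0.634, -0.009, -0.003]
contact_force: [-5.9, -0.1, 2.1]
finger_gap: 0.261
```

Run:
```python
from meas import *
nxt(-4,2)
```

```text
t 54.5 pos [0.6241 0.1363 0.2572] psi -11.28 tilt [-0.0173 -0.0071] F [-5.9 -0.1  2.1] gap 0.261 q6 1.87
post ang 82.75 r 0.1391
rows [[0.0049, -0.0007], [0.0049, -0.0009]] rot -2.0 end [0.6342 0.1376]
```

Call:
carry_out:
  slide:
    - [0.005,0.0005,0]
    - [0.006,0,0]
    - [0.006,-0.0004,0]
    - [0.004,-0.0005,0]
  rot:
    - [0.4,-0.8,0]
    - [0,-0.3,0]
    - [0,0,0]
    - [0,0,0]
  fingers: [0.15,0.15,0.15,0.15]

```text
time: 55.0
eef_pos: [0.6382, 0.1344, 0.2572]
tcp_rot: [0.776, 0.631, -0.008, -0.004]
contact_force: [-9.8, 0.9, 6.6]
finger_gap: 0.265
```

Run:
```python
from meas import *
nxt(-4,2)
```

```text
t 55.0 pos [0.6382 0.1344 0.2572] psi -11.73 tilt [-0.0166 -0.0045] F [-9.8  0.9  6.6] gap 0.265 q6 1.87
post ang 76.9 r 0.1397
rows [[0.0048, -0.0012], [0.0048, -0.0014]] rot -2.0 end [0.6483 0.134 ]
```

Call:
carry_out:
  slide:
    - [-0.001,0,0]
    - [0,0,0]
    - [0,0,0]
    - [0,0,0]
    - [0,0,0]
    - [0,0,0.04]
    - [0,0,0.05]
    - [0,-0.01,0.02]
  rot:
    - [0,0,0]
    - [0,0,0]
    - [0,0,0]
    - [0,0,0]
    - [0,0,0]
    - [0.2,-0.9,0]
    - [0,0,0]
    - [0,0,0]
  fingers: [0.15,0.4,0.55,0.6,0.6,0.6,0.6,0.6]

```text
time: 56.0
eef_pos: [0.637, 0.1247, 0.3678]
tcp_rot: [0.776, 0.631, -0.001, -0.0]
contact_force: [0.1, -0.5, -1.0]
finger_gap: 0.596
```

Run:
```python
from meas import *
st()
f=cam("wrist");save(f,"w_w.png",pts=w2p(f,[[.635,.1374,.114],[.6065,-.0017,.034]]));greens(f,.061,.42,.62,-.15,.2)
f=cam("top");topdown(f,.06,.4,.75,-.2,.2,"w_t.png",.0006)
```

```text
t 56.0 pos [0.637  0.1247 0.3678] psi -11.74 tilt [-0.0021 -0.0008] F [ 0.1 -0.5 -1. ] gap 0.596 q6 1.86
green c 0.5402 0.0995 size 0.0395 0.0613 psi 78.7
```

View pics/w_w.png

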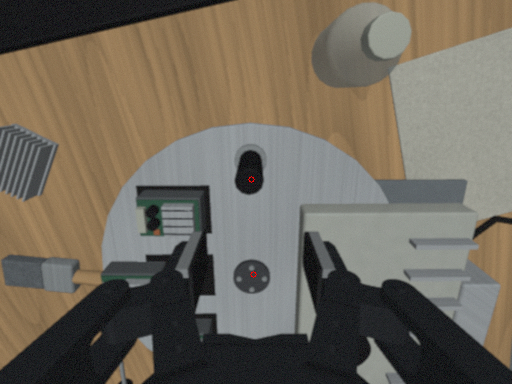

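View pics/w_t.png

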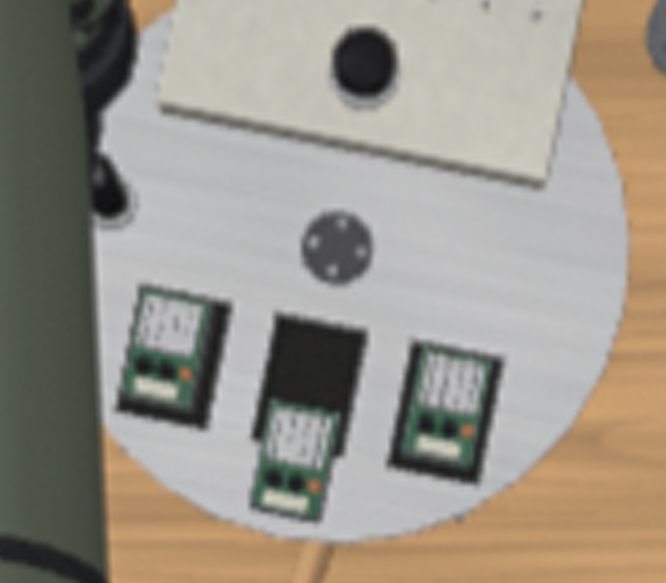

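Run:
```python
import cv2,numpy as np
a=cv2.imread("pics/n_t.png")[230:330,120:360]
a=cv2.resize(a,(780,325),interpolation=cv2.INTER_CUBIC)
b=cv2.imread("pics/o_w.png")[170:310,100:300]
b=cv2.resize(b,(390,273),interpolation=cv2.INTER_CUBIC)
c=cv2.imread("pics/u.png"); 
b=cv2.copyMakeBorder(b,0,0,0,390,cv2.BORDER_CONSTANT)
o=np.clip(np.vstack([a,b]).astype(float)*1.6,0,255).astype(np.uint8)
cv2.imwrite("pics/x.png",o)
```

```text
(no output)
```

View pics/x.png

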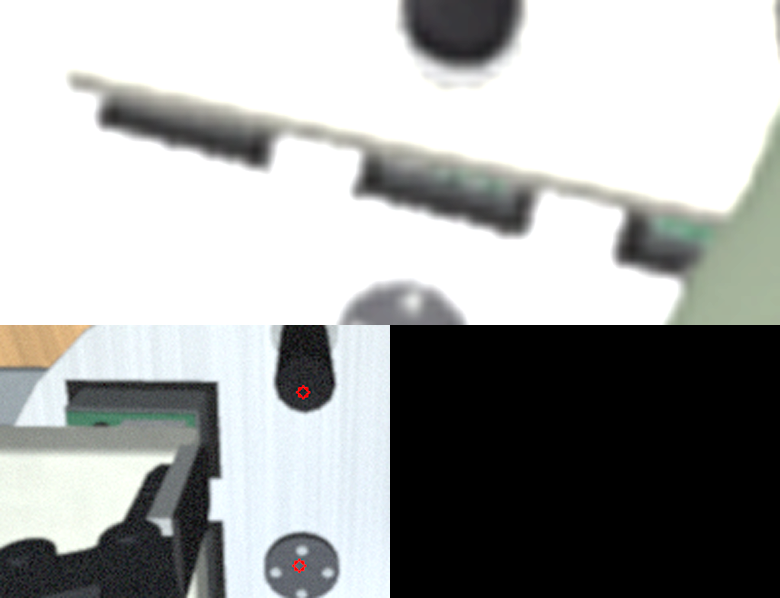

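Run:
```python
from meas import *
f=cam("scene")
hub=np.array([.6065,-.0017]);a=np.radians(-11.6);e=np.array([np.cos(a),np.sin(a)]);n=np.array([-e[1],e[0]])
def P(r,t,z): return [*(hub+e*r+n*t),z]
print("disp",w2p(f,[P(r,t,z) for r in (.168,) for t in(-.022,.022) for z in(.034,.06,.072)]))
print("lamp rear under",w2p(f,[P(.19,t,.09) for t in(-.115,0,.115)]))
b=cv2.imread("pics/s_s.png")
cv2.imwrite("pics/y.png",cv2.resize(b[250:560,150:550],None,fx=1.9,fy=1.9,interpolation=cv2.INTER_CUBIC))
```

```text
disp [[249.22765121 263.27407523]
 [248.99917608 256.88771633]
 [248.89223863 253.89859032]
 [263.43723107 263.93026053]
 [263.34507476 257.53573721]
 [263.30193977 254.54269502]]
lamp rear under [[217.16424932 252.76494284]
 [255.30357536 254.47147149]
 [293.90794883 256.1988085 ]]
```

View pics/y.png

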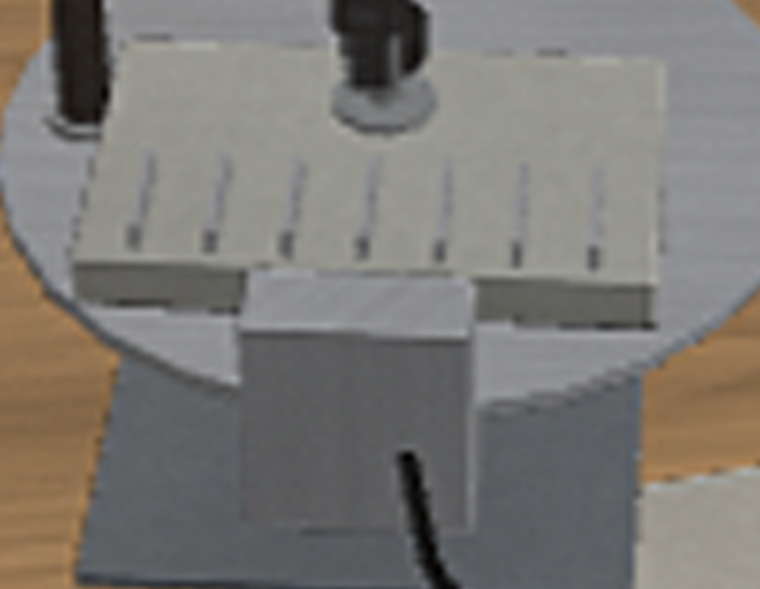

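Call:
carry_out:
  slide:
    - [-0.012,-0.007,0]
    - [-0.017,-0.011,0]
    - [-0.017,-0.011,0]
    - [-0.017,-0.011,0]
    - [-0.017,-0.011,0]
    - [-0.017,-0.011,0]
    - [-0.017,-0.011,0]
    - [-0.017,-0.011,0]
    - [-0.017,-0.011,0]
    - [-0.014,-0.01,0]
    - [0,0,0]
  rot:
    - [0,0,8]
    - [0,0,9.2]
    - [0,0,9.2]
    - [0,0,9.2]
    - [0,0,9.2]
    - [0,0,9.2]
    - [0,0,9.2]
    - [0,0,9.2]
    - [0,0,9.2]
    - [0,0,8]
    - [0,0,0]
  fingers: [0.7,0.7,0.7,0.7,0.7,0.7,0.7,0.7,0.7,0.7,0.7]

```text
time: 57.52
eef_pos: [0.4633, 0.0195, 0.3452]
tcp_rot: [0.08, 0.997, -0.009, -0.01]
contact_force: [0.2, -0.1, 1.7]
finger_gap: 0.699
```

Run:
```python
from meas import *
st()
f=cam("wrist");save(f,"z_w.png");greens(f,.061,.40,.62,-.15,.2)
```

```text
t 57.52 pos [0.4633 0.0195 0.3452] psi 80.83 tilt [-0.0221 -0.0165] F [ 0.2 -0.1  1.7] gap 0.699 q6 0.05
green c 0.4731 0.0217 size 0.0399 0.0624 psi 78.0
```

View pics/z_w.png

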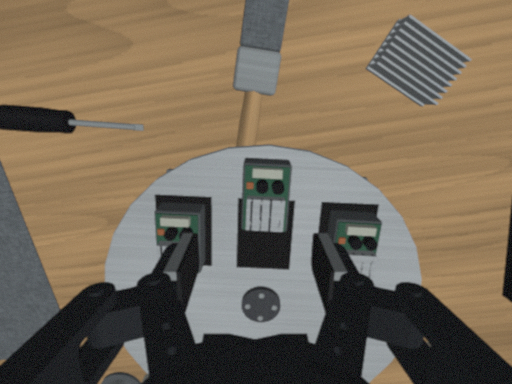

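Call:
carry_out:
  slide:
    - [0.009,0.002,-0.035]
    - [0,0,-0.045]
    - [0,0,-0.03]
    - [0,0,0]
  rot:
    - [0.95,-1.3,-2.5]
    - [0,0,0]
    - [0,0,0]
    - [0,0,0]
  fingers: [0.7,0.7,0.7,0.7]

```text
time: 58.08
eef_pos: [0.4757, 0.0235, 0.2314]
tcp_rot: [0.106, 0.994, 0.001, 0.002]
contact_force: [0.9, -0.2, -0.2]
finger_gap: 0.697
```

Run:
```python
from meas import *
st()
f=cam("wrist");greens(f,.061,.40,.62,-.15,.2)
```

```text
t 58.08 pos [0.4757 0.0235 0.2314] psi 77.83 tilt [0.0043 0.0025] F [ 0.9 -0.2 -0.2] gap 0.697 q6 0.11
green c 0.4731 0.0217 size 0.0402 0.0629 psi 77.9
```

Call:
carry_out:
  slide:
    - [-0.0035,-0.002,-0.012]
    - [0,0,-0.007]
    - [0,0,0]
  rot:
    - [-0.1,0.3,0]
    - [0,0,0]
    - [0,0,0]
  fingers: [0.7,0.7,0.7]

```text
time: 58.5
eef_pos: [0.4744, 0.0214, 0.2147]
tcp_rot: [0.106, 0.994, 0.0, 0.003]
contact_force: [-0.3, 0.1, 0.7]
finger_gap: 0.703
```

Run:
```python
from meas import *
st()
```

```text
t 58.5 pos [0.4744 0.0214 0.2147] psi 77.81 tilt [0.0054 0.    ] F [-0.3  0.1  0.7] gap 0.703 q6 0.1
```

Call:
carry_out:
  slide:
    - [-0.001,0,-0.0045]
    - [0,0,0]
    - [0,0,0]
    - [0,0,0]
    - [0,0,0]
    - [0,0,0]
  rot:
    - [0,0.3,0]
    - [0,0,0]
    - [0,0,0]
    - [0,0,0]
    - [0,0,0]
    - [0,0,0]
  fingers: [0.7,0.3,0.3,0.3,0.3,0.3]
  force: 60

```text
time: 59.25
eef_pos: [0.4737, 0.0214, 0.211]
tcp_rot: [0.106, 0.994, 0.0, 0.001]
contact_force: [-0.9, -0.1, -0.1]
finger_gap: 0.503
```

Run:
```python
from meas import *
st()
```

```text
t 59.25 pos [0.4737 0.0214 0.211 ] psi 77.79 tilt [0.0014 0.0001] F [-0.9 -0.1 -0.1] gap 0.503 q6 0.1
```

Call:
carry_out:
  slide:
    - [0,0,0.02]
    - [0.016,-0.003,0]
    - [0.016,-0.003,0]
    - [0.015,-0.001,0]
    - [0,0,0]
  rot:
    - [0,0,0]
    - [0,0,0.3]
    - [0,0,0.3]
    - [0,0,0]
    - [0,0,0]
  fingers: [0.3,0.3,0.3,0.3,0.3]

```text
time: 59.88
eef_pos: [0.5212, 0.0143, 0.2309]
tcp_rot: [0.101, 0.995, 0.0, -0.0]
contact_force: [-0.3, -0.6, -0.8]
finger_gap: 0.501
```

Run:
```python
from meas import *
st()
```

```text
t 59.88 pos [0.5212 0.0143 0.2309] psi 78.41 tilt [-0.0005  0.0001] F [-0.3 -0.6 -0.8] gap 0.501 q6 0.09
```

Call:
carry_out:
  slide:
    - [0.001,0,-0.012]
    - [0,0,-0.006]
    - [0,0,-0.001]
    - [0,0,0]
  rot:
    - [0,0,0]
    - [0,0,0]
    - [0,0,0]
    - [0,0,0]
  fingers: [0.3,0.3,0.3,0.3]

```text
time: 60.38
eef_pos: [0.5207, 0.0145, 0.211]
tcp_rot: [0.101, 0.995, -0.0, -0.001]
contact_force: [1.4, -0.7, -0.5]
finger_gap: 0.503
```

Run:
```python
from meas import *
st()
```

```text
t 60.38 pos [0.5207 0.0145 0.211 ] psi 78.41 tilt [-0.0013  0.    ] F [ 1.4 -0.7 -0.5] gap 0.503 q6 0.09
```

Call:
carry_out:
  slide:
    - [0,0,-0.0005]
    - [0,0,0]
    - [0,0,0]
    - [0,0,0]
    - [0,0,0.04]
    - [0,0,0.05]
    - [0,0,0.04]
  rot:
    - [0,0,0]
    - [0,0,0]
    - [0,0,0]
    - [0,0,0]
    - [0,0,0]
    - [0,0,0]
    - [0,0,0]
  fingers: [0.3,0.6,0.62,0.62,0.62,0.7,0.7]

```text
time: 61.25
eef_pos: [0.5176, 0.0148, 0.3397]
tcp_rot: [0.101, 0.995, 0.0, -0.006]
contact_force: [0.3, 0.4, 0.1]
finger_gap: 0.702
```

Run:
```python
from meas import *
st()
f=cam("wrist");greens(f,.061,.42,.62,-.15,.2)
f=cam("top");topdown(f,.034,.4,.75,-.2,.2,"aa_t.png",.0006)
```

```text
t 61.25 pos [0.5176 0.0148 0.3397] psi 78.41 tilt [-0.0114  0.0012] F [0.3 0.4 0.1] gap 0.702 q6 0.09
green c 0.5395 0.0989 size 0.0397 0.0615 psi 77.8
green c 0.5185 0.0147 size 0.0401 0.0607 psi 78.8
green c 0.5048 -0.0692 size 0.0397 0.0615 psi 78.6
```

View pics/aa_t.png

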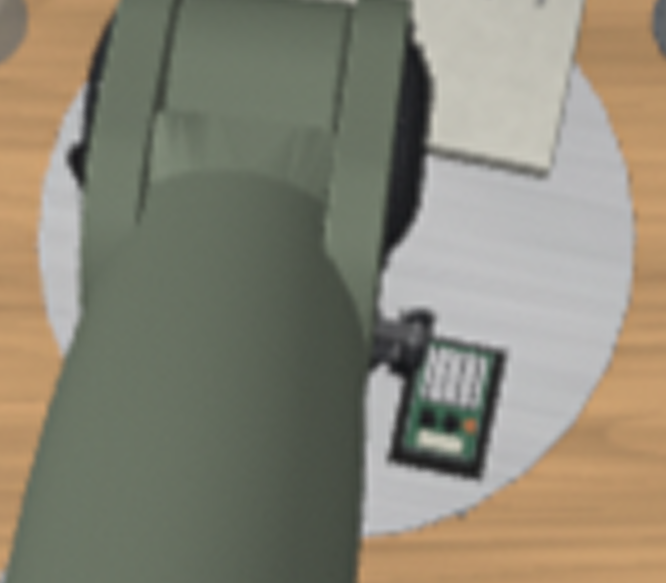

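Call:
carry_out:
  slide:
    - [0.009,0.009,0]
    - [0.012,0.0125,0]
    - [0.012,0.0125,0]
    - [0.012,0.0125,0]
    - [0.012,0.0125,0]
    - [0.012,0.0125,0]
    - [0.012,0.0125,0]
    - [0.012,0.0125,0]
    - [0.012,0.0125,0]
    - [0.012,0.0115,0]
    - [0,0,0]
  rot:
    - [0,-0.6,-8]
    - [0,0,-9]
    - [0,0,-9]
    - [0,0,-9]
    - [0,0,-9]
    - [0,0,-9]
    - [0,0,-9]
    - [0,0,-9]
    - [0,0,-9]
    - [0,0,-8]
    - [0,0,0]
  fingers: [0.7,0.7,0.7,0.7,0.7,0.7,0.7,0.7,0.7,0.7,0.7]

```text
time: 62.72
eef_pos: [0.6365, 0.1387, 0.3303]
tcp_rot: [0.78, 0.626, -0.005, -0.003]
contact_force: [-0.4, -0.1, -0.2]
finger_gap: 0.704
```

Run:
```python
from meas import *
st()
```

```text
t 62.73 pos [0.6365 0.1387 0.3303] psi -12.51 tilt [-0.0116 -0.0017] F [-0.4 -0.1 -0.2] gap 0.704 q6 1.89
```

Call:
carry_out:
  slide:
    - [-0.001,-0.002,-0.025]
    - [0,0,-0.03]
    - [0,0,-0.017]
    - [0,0.001,0]
    - [0,0,0]
    - [0,0,0]
    - [0,0,0]
    - [0,0,0]
    - [0,0,0]
  rot:
    - [0.1,-0.6,1]
    - [0,0,0]
    - [0,0,0]
    - [0,0,0]
    - [0,0,0]
    - [0,0,0]
    - [0,0,0]
    - [0,0,0]
    - [0,0,0]
  fingers: [0.7,0.7,0.7,0.7,0.15,0.15,0.15,0.15,0.15]
  force: 40

```text
time: 63.85
eef_pos: [0.6339, 0.1361, 0.2563]
tcp_rot: [0.772, 0.636, -0.001, -0.0]
contact_force: [1.7, -0.7, -3.3]
finger_gap: 0.271
```

Run:
```python
from meas import *
sp((.6065,-.0017))
```

```text
t 63.85 pos [0.6339 0.1361 0.2563] psi -11.0 tilt [-0.0019 -0.0013] F [ 1.7 -0.7 -3.3] gap 0.271 q6 1.86
post ang 78.73 r 0.1405
```

Repeat the swing to the lamp, as before.

Call:
carry_out:
  slide:
    - [-0.005,0.001,0]
    - [-0.006,0.001,0]
    - [-0.007,0.0007,0]
    - [-0.008,0.0003,0]
    - [-0.009,-0.0003,0]
    - [-0.01,-0.001,0]
    - [-0.01,-0.0016,0]
    - [-0.01,-0.0022,0]
  rot:
    - [0,0,2]
    - [0,0,2.4]
    - [0,0,2.8]
    - [0,0,3.2]
    - [0,0,3.6]
    - [0,0,4]
    - [0,0,4]
    - [0,0,4]
  fingers: [0.15,0.15,0.15,0.15,0.15,0.15,0.15,0.15]

```text
time: 64.85
eef_pos: [0.5675, 0.1337, 0.2563]
tcp_rot: [0.602, 0.798, 0.0, 0.001]
contact_force: [2.1, -1.7, -4.5]
finger_gap: 0.265
```

Run:
```python
from meas import *
nxt(60,12)
```

```text
t 64.85 pos [0.5675 0.1337 0.2563] psi 15.95 tilt [ 0.0013 -0.0008] F [ 2.1 -1.7 -4.5] gap 0.265 q6 1.4
post ang 106.08 r 0.1409
rows [[-0.0117, -0.0039], [-0.0114, -0.005], [-0.0109, -0.0059], [-0.0103, -0.0069], [-0.0097, -0.0077], [-0.009, -0.0085], [-0.0082, -0.0093], [-0.0074, -0.01], [-0.0065, -0.0106], [-0.0055, -0.0111], [-0.0045, -0.0115], [-0.0035, -0.0119]] rot 5.0 end [0.4687 0.0325]
```

Call:
carry_out:
  slide:
    - [-0.0115,-0.0041,0]
    - [-0.0112,-0.0052,0]
    - [-0.0107,-0.0061,0]
    - [-0.0101,-0.007,0]
    - [-0.0095,-0.0078,0]
    - [-0.0089,-0.0086,0]
    - [-0.0081,-0.0093,0]
    - [-0.0072,-0.01,0]
    - [-0.0063,-0.0106,0]
    - [-0.0053,-0.0111,0]
    - [-0.0043,-0.0115,0]
    - [-0.0033,-0.0119,0]
  rot:
    - [0,0.1,5]
    - [0,0,5]
    - [0,0,5]
    - [0,0,5]
    - [0,0,5]
    - [0,0,5]
    - [0,0,5]
    - [0,0,5]
    - [0,0,5]
    - [0,0,5]
    - [0,0,5]
    - [0,0,5]
  fingers: [0.15,0.15,0.15,0.15,0.15,0.15,0.15,0.15,0.15,0.15,0.15,0.15]

```text
time: 66.35
eef_pos: [0.4662, 0.0278, 0.2563]
tcp_rot: [0.101, 0.995, -0.001, 0.002]
contact_force: [3.5, -1.6, -8.0]
finger_gap: 0.265
```

Run:
```python
from meas import *
nxt(60,12)
```

```text
t 66.35 pos [0.4662 0.0278 0.2563] psi 78.46 tilt [ 0.0047 -0.0025] F [ 3.5 -1.6 -8. ] gap 0.265 q6 0.1
post ang 168.13 r 0.1434
rows [[-0.002, -0.0122], [-0.0009, -0.0124], [0.0001, -0.0124], [0.0012, -0.0123], [0.0023, -0.0122], [0.0033, -0.0119], [0.0044, -0.0116], [0.0054, -0.0112], [0.0063, -0.0107], [0.0072, -0.0101], [0.0081, -0.0094], [0.0089, -0.0087]] rot 5.0 end [ 0.5117 -0.1074]
```

Call:
carry_out:
  slide:
    - [-0.001,-0.0122,-0.0005]
    - [-0.0001,-0.0123,-0.0005]
    - [0.0006,-0.0123,0]
    - [0.0016,-0.0122,0]
    - [0.0026,-0.0121,0]
    - [0.0037,-0.0118,0]
    - [0.0047,-0.0114,0]
    - [0.0056,-0.011,0]
    - [0.0065,-0.0104,0]
    - [0.0074,-0.0098,0]
    - [0.0083,-0.009,0]
    - [0.0091,-0.0083,0]
  rot:
    - [0.1,0.2,4.8]
    - [0,0,4.9]
    - [0,0,4.9]
    - [0,0,4.9]
    - [0,0,4.9]
    - [0,0,4.9]
    - [0,0,4.9]
    - [0,0,4.9]
    - [0,0,4.9]
    - [0,0,4.9]
    - [0,0,4.9]
    - [0,0,4.9]
  fingers: [0.15,0.15,0.15,0.15,0.15,0.15,0.15,0.15,0.15,0.15,0.15,0.15]

```text
time: 67.85
eef_pos: [0.5113, -0.1089, 0.2563]
tcp_rot: [-0.417, 0.909, -0.0, -0.001]
contact_force: [0.6, -0.9, -5.3]
finger_gap: 0.268
```

Run:
```python
from meas import *
nxt(22,7)
```

```text
t 67.85 pos [ 0.5113 -0.1089  0.2563] psi 139.28 tilt [-0.0019 -0.0016] F [ 0.6 -0.9 -5.3] gap 0.268 q6 -1.21
post ang -131.62 r 0.1433
rows [[0.006, -0.005], [0.0062, -0.0047], [0.0065, -0.0043], [0.0067, -0.004], [0.0069, -0.0036], [0.0071, -0.0032], [0.0073, -0.0028]] rot 3.14 end [ 0.5588 -0.1355]
```

Call:
carry_out:
  slide:
    - [0.0062,-0.0045,0]
    - [0.0065,-0.0044,0]
    - [0.0066,-0.0042,0]
    - [0.0067,-0.0039,0]
    - [0.0069,-0.0035,0]
    - [0.0068,-0.003,0]
    - [0.006,-0.0024,0]
  rot:
    - [0,-0.1,2.9]
    - [0,0,3]
    - [0,0,3]
    - [0,0,3]
    - [0,0,3]
    - [0,0,2.8]
    - [0,0,2.4]
  fingers: [0.15,0.15,0.15,0.15,0.15,0.15,0.15]

```text
time: 68.72
eef_pos: [0.5561, -0.1357, 0.2563]
tcp_rot: [-0.575, 0.818, -0.0, -0.002]
contact_force: [-0.6, 0.2, -3.7]
finger_gap: 0.266
```

Run:
```python
from meas import *
nxt(8,5)
```

```text
t 68.72 pos [ 0.5561 -0.1357  0.2563] psi 160.19 tilt [-0.0024 -0.0023] F [-0.6  0.2 -3.7] gap 0.266 q6 -1.59
post ang -110.62 r 0.1432
rows [[0.0037, -0.0013], [0.0038, -0.0012], [0.0038, -0.0011], [0.0038, -0.001], [0.0039, -0.0009]] rot 1.6 end [ 0.5755 -0.1403]
```

Call:
carry_out:
  slide:
    - [0.005,-0.0012,0]
    - [0.005,-0.0012,0]
    - [0.005,-0.0012,0]
    - [0.0055,-0.001,0]
    - [0.0055,-0.001,0]
    - [0.0045,-0.0008,0]
  rot:
    - [0.1,-0.2,2]
    - [0,0,2]
    - [0,0,2]
    - [0,-0.3,1.5]
    - [0,-0.3,0.5]
    - [0,-0.2,0]
  fingers: [0.15,0.15,0.15,0.15,0.15,0.15]

```text
time: 69.47
eef_pos: [0.5798, -0.1421, 0.2562]
tcp_rot: [-0.634, 0.773, 0.001, -0.004]
contact_force: [-17.7, -0.8, 13.3]
finger_gap: 0.267
```

Run:
```python
from meas import *
nxt(4,2)
```

```text
t 69.47 pos [ 0.5798 -0.1421  0.2562] psi 168.76 tilt [-0.0064 -0.0033] F [-17.7  -0.8  13.3] gap 0.267 q6 -1.74
post ang -100.75 r 0.1429
rows [[0.0049, -0.0008], [0.0049, -0.0007]] rot 2.0 end [ 0.5898 -0.1427]
```

Call:
carry_out:
  slide:
    - [0.004,-0.0006,0]
    - [0,0,0]
    - [-0.003,0.0003,0]
    - [0,0,0]
    - [0,0,0]
    - [0,0,0]
    - [0,0,0.04]
    - [0,0,0.05]
    - [0,0,0.03]
  rot:
    - [0,0,0]
    - [0,0,0]
    - [0,0,0]
    - [0,0,0]
    - [0,0,0]
    - [0,0,0]
    - [0.1,-0.4,0]
    - [0,0,0]
    - [0,0,0]
  fingers: [0.15,0.15,0.15,0.4,0.55,0.6,0.6,0.6,0.6]

```text
time: 70.6
eef_pos: [0.578, -0.1403, 0.3781]
tcp_rot: [-0.637, 0.771, 0.004, -0.002]
contact_force: [-0.2, 0.7, 0.1]
finger_gap: 0.598
```

Run:
```python
from meas import *
st()
f=cam("wrist");save(f,"ab_w.png",pts=w2p(f,[[.5779,-.1408,.114],[.6065,-.0017,.034]]))
f=cam("top");topdown(f,0.034,0.53,0.73,-0.2,0.2,"ab_t.png",.0005)
```

```text
t 70.6 pos [ 0.578  -0.1403  0.3781] psi 169.13 tilt [-0.0081  0.0038] F [-0.2  0.7  0.1] gap 0.598 q6 -1.74
```

View pics/ab_w.png

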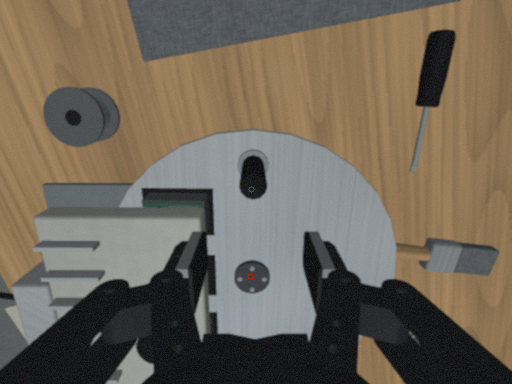

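View pics/ab_t.png

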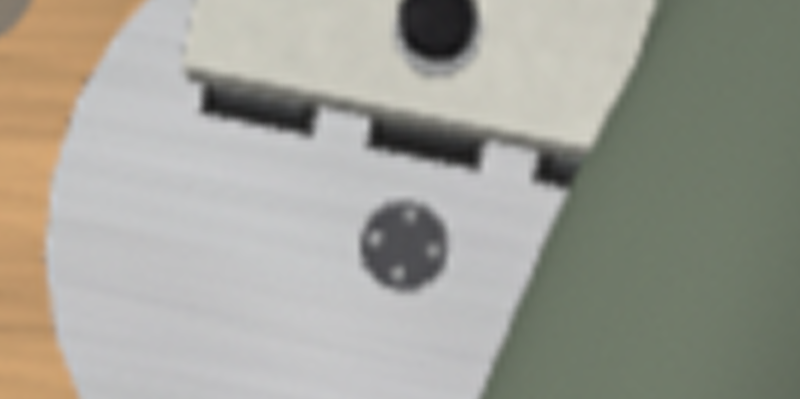

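Call:
carry_out:
  slide:
    - [0.018,0.02,0]
    - [0.025,0.026,0]
    - [0.025,0.026,0]
    - [0.025,0.026,0]
    - [0.014,0.015,0]
    - [0,0,0]
  rot:
    - [-0.2,-0.4,-0.4]
    - [0,0,0]
    - [0,0,0]
    - [0,0,0]
    - [0,0,0]
    - [0,0,0]
  fingers: [0.7,0.7,0.7,0.7,0.7,0.7]

```text
time: 71.45
eef_pos: [0.6873, -0.0238, 0.3741]
tcp_rot: [-0.634, 0.773, 0.001, -0.001]
contact_force: [-0.2, -0.2, -0.5]
finger_gap: 0.705
```

Run:
```python
from meas import *
st()
```

```text
t 71.45 pos [ 0.6873 -0.0238  0.3741] psi 168.66 tilt [-0.0026  0.0001] F [-0.2 -0.2 -0.5] gap 0.705 q6 -1.51
```

Call:
carry_out:
  slide:
    - [0.001,0.001,-0.025]
    - [0,0,-0.03]
    - [0,0,-0.018]
    - [0,0,0]
  rot:
    - [0,-0.1,0]
    - [0,0,0]
    - [0,0,0]
    - [0,0,0]
  fingers: [0.65,0.65,0.65,0.6]

```text
time: 71.95
eef_pos: [0.6854, -0.025, 0.2967]
tcp_rot: [-0.633, 0.774, 0.002, -0.002]
contact_force: [-0.8, 0.3, 0.4]
finger_gap: 0.601
```

Run:
```python
from meas import *
st()
```

```text
t 71.95 pos [ 0.6854 -0.025   0.2967] psi 168.55 tilt [-0.0057 -0.0005] F [-0.8  0.3  0.4] gap 0.601 q6 -1.51
```

Call:
carry_out:
  slide:
    - [0.0025,0.0025,-0.001]
    - [0,0,0]
    - [0,0,0]
    - [0,0,0]
    - [0,0,0]
    - [0,0,0]
  rot:
    - [0,-0.3,0]
    - [0,0,0]
    - [0,0,0]
    - [0,0,0]
    - [0,0,0]
    - [0,0,0]
  fingers: [0.6,0.2,0.2,0.2,0.2,0.2]
  force: 60

```text
time: 72.7
eef_pos: [0.6879, -0.0232, 0.2979]
tcp_rot: [-0.633, 0.774, -0.001, 0.0]
contact_force: [-0.9, -0.7, -0.2]
finger_gap: 0.395
```

Run:
```python
from meas import *
st()
```

```text
t 72.7 pos [ 0.6879 -0.0232  0.2979] psi 168.5 tilt [ 0.0016 -0.0008] F [-0.9 -0.7 -0.2] gap 0.395 q6 -1.51
```

Gripped the knob; pull up, then release.

Call:
carry_out:
  slide:
    - [0,0,0.003]
    - [0,0,0.004]
    - [0,0,0.004]
    - [0,0,0.004]
    - [0,0,0.0035]
  rot:
    - [0,0,0]
    - [0,0,0]
    - [0,0,0]
    - [0,0,0]
    - [0,0,0]
  fingers: [0.2,0.2,0.2,0.2,0.2]

```text
time: 73.32
eef_pos: [0.6881, -0.0232, 0.3127]
tcp_rot: [-0.633, 0.774, 0.0, -0.001]
contact_force: [12.6, -1.3, -35.3]
finger_gap: 0.394
```

Run:
```python
from meas import *
st()
```

```text
t 73.33 pos [ 0.6881 -0.0232  0.3127] psi 168.49 tilt [-0.001  -0.0004] F [ 12.6  -1.3 -35.3] gap 0.394 q6 -1.51
```

Call:
carry_out:
  slide:
    - [0,0,-0.001]
    - [0,0,0]
    - [0,0,0]
    - [0,0,0]
    - [0,0,0.03]
    - [0,0,0.03]
    - [0,0,0]
    - [0,0,0]
    - [0,0,0]
    - [0,0,0]
  rot:
    - [0,0,0]
    - [0,0,0]
    - [0,0,0]
    - [0,0,0]
    - [0,0,0]
    - [0,0,0]
    - [0,0,0]
    - [0,0,0]
    - [0,0,0]
    - [0,0,0]
  fingers: [0.2,0.5,0.65,0.65,0.65,0.65,0.65,0.3,0,0]

```text
time: 74.58
eef_pos: [0.6876, -0.0232, 0.3742]
tcp_rot: [-0.633, 0.774, -0.0, -0.0]
contact_force: [-0.0, -0.6, -0.7]
finger_gap: 0.016
```

Run:
```python
from meas import *
st()
f=cam("scene")
a=cv2.imread("pics/a_scene.png")[200:280,200:320]; b=f["frame"][200:280,200:320,::-1]
cv2.imwrite("pics/u3.png",cv2.resize(np.hstack([a,b]),None,fx=3.3,fy=3.3,interpolation=cv2.INTER_CUBIC))
```

```text
t 74.58 pos [ 0.6876 -0.0232  0.3742] psi 168.49 tilt [-0.0003 -0.0007] F [-0.  -0.6 -0.7] gap 0.016 q6 -1.51
```

View pics/u3.png

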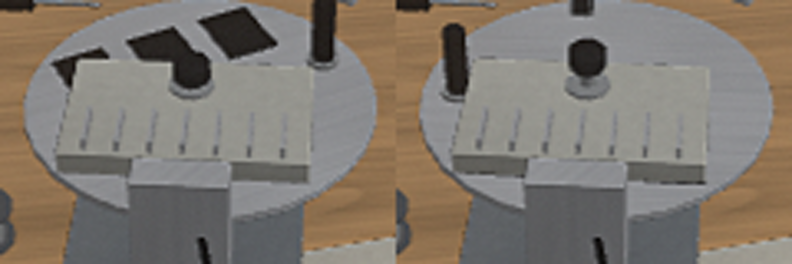

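Knob is up (same as before). Wait until ~79.5 s, then push.

Call:
carry_out:
  slide:
    - [0,0,0]
    - [0,0,0]
    - [0,0,0]
    - [0,0,0]
    - [0,0,0]
    - [0,0,0]
    - [0,0,0]
    - [0,0,0]
    - [0,0,0]
    - [0,0,0]
    - [0,0,0]
    - [0,0,0]
  rot:
    - [0,0,0]
    - [0,0,0]
    - [0,0,0]
    - [0,0,0]
    - [0,0,0]
    - [0,0,0]
    - [0,0,0]
    - [0,0,0]
    - [0,0,0]
    - [0,0,0]
    - [0,0,0]
    - [0,0,0]
  fingers: [0,0,0,0,0,0,0,0,0,0,0,0]
  force: 40

```text
time: 76.12
eef_pos: [0.6876, -0.0232, 0.3733]
tcp_rot: [-0.633, 0.774, 0.0, -0.001]
contact_force: [0.3, 0.3, -0.8]
finger_gap: 0.002
```

Call:
carry_out:
  slide:
    - [0,0,0]
    - [0,0,0]
    - [0,0,0]
    - [0,0,0]
    - [0,0,0]
    - [0,0,0]
    - [0,0,0]
    - [0,0,0]
    - [0,0,0]
    - [0,0,0]
    - [0,0,0]
    - [0,0,0]
  rot:
    - [0,0,0]
    - [0,0,0]
    - [0,0,0]
    - [0,0,0]
    - [0,0,0]
    - [0,0,0]
    - [0,0,0]
    - [0,0,0]
    - [0,0,0]
    - [0,0,0]
    - [0,0,0]
    - [0,0,0]
  fingers: [0,0,0,0,0,0,0,0,0,0,0,0]

```text
time: 77.62
eef_pos: [0.6875, -0.0232, 0.3733]
tcp_rot: [-0.633, 0.774, 0.0, -0.001]
contact_force: [0.4, -0.5, 0.8]
finger_gap: -0.002
```

Call:
carry_out:
  slide:
    - [0,0,0]
    - [0,0,0]
    - [0,0,0]
    - [0,0,0]
    - [0,0,0]
    - [0,0,0]
    - [0,0,0]
    - [0,0,0]
    - [0,0,0]
    - [0,0,-0.015]
    - [0,0,-0.015]
    - [0,0,0]
  rot:
    - [0,0,0]
    - [0,0,0]
    - [0,0,0]
    - [0,0,0]
    - [0,0,0]
    - [0,0,0]
    - [0,0,0]
    - [0,0,0]
    - [0,0,0]
    - [0,0,0]
    - [0,0,0]
    - [0,0,0]
  fingers: [0,0,0,0,0,0,0,0,0,0,0,0]

```text
time: 79.12
eef_pos: [0.6871, -0.0232, 0.3401]
tcp_rot: [-0.633, 0.774, 0.001, -0.001]
contact_force: [-1.1, 0.1, 0.0]
finger_gap: -0.001
```

Call:
carry_out:
  slide:
    - [0,0,-0.005]
    - [0,0,-0.005]
    - [0,0,-0.005]
    - [0,0,-0.004]
  rot:
    - [0,0,0]
    - [0,0,0]
    - [0,0,0]
    - [0,0,0]
  fingers: [0,0,0,0]

```text
time: 79.62
eef_pos: [0.6876, -0.0232, 0.3221]
tcp_rot: [-0.633, 0.774, -0.0, -0.0]
contact_force: [0.5, 0.1, -0.1]
finger_gap: -0.002
```

Call:
carry_out:
  slide:
    - [0,0,-0.003]
    - [0,0,-0.002]
    - [0,0,-0.001]
  rot:
    - [0,0,0]
    - [0,0,0]
    - [0,0,0]
  fingers: [0,0,0]

```text
time: 80.0
eef_pos: [0.6872, -0.0231, 0.3213]
tcp_rot: [-0.633, 0.774, -0.001, 0.001]
contact_force: [-2.1, -0.5, 3.2]
finger_gap: 0.001
```

Run:
```python
from meas import *
st()
```

```text
t 80.0 pos [ 0.6872 -0.0231  0.3213] psi 168.51 tilt [ 0.0028 -0.0014] F [-2.1 -0.5  3.2] gap 0.001 q6 -1.51
```

Call:
carry_out:
  slide:
    - [0,0,-0.003]
    - [0,0,-0.002]
    - [0,0,0.02]
    - [0,0,0.04]
    - [0,0,0.02]
    - [0,0,0]
  rot:
    - [0,0,0]
    - [0,0,0]
    - [0,0,0]
    - [0,0,0]
    - [0,0,0]
    - [0,0,0]
  fingers: [0,0,0,0,0.5,0.7]

```text
time: 80.75
eef_pos: [0.6864, -0.023, 0.4019]
tcp_rot: [-0.633, 0.774, -0.002, 0.001]
contact_force: [0.2, 0.3, 0.1]
finger_gap: 0.418
```

Run:
```python
from meas import *
st()
f=cam("scene")
a=cv2.imread("pics/a_scene.png")[200:280,200:320]; b=f["frame"][200:280,200:320,::-1]
cv2.imwrite("pics/u4.png",cv2.resize(np.hstack([a,b]),None,fx=3.3,fy=3.3,interpolation=cv2.INTER_CUBIC))
```

```text
t 80.75 pos [ 0.6864 -0.023   0.4019] psi 168.52 tilt [ 0.0044 -0.0019] F [0.2 0.3 0.1] gap 0.418 q6 -1.51
```

View pics/u4.png

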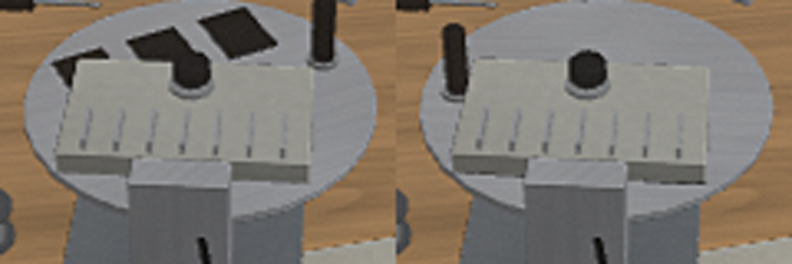

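Knob home. Back to the post.

Call:
carry_out:
  slide:
    - [-0.018,-0.02,-0.005]
    - [-0.024,-0.026,-0.02]
    - [-0.024,-0.026,-0.03]
    - [-0.024,-0.026,-0.02]
    - [-0.015,-0.016,-0.01]
    - [0,0,0]
  rot:
    - [0,0.2,0]
    - [0,0,0]
    - [0,0,0]
    - [0,0,0]
    - [0,0,0]
    - [0,0,0]
  fingers: [0.7,0.7,0.7,0.7,0.7,0.7]

```text
time: 81.55
eef_pos: [0.5748, -0.1382, 0.3033]
tcp_rot: [-0.633, 0.774, 0.005, -0.004]
contact_force: [0.4, -0.0, 0.4]
finger_gap: 0.7
```

Run:
```python
from meas import *
st()
```

```text
t 81.55 pos [ 0.5748 -0.1382  0.3033] psi 168.59 tilt [-0.012   0.0023] F [ 0.4 -0.   0.4] gap 0.7 q6 -1.73
```

Call:
carry_out:
  slide:
    - [0.0025,-0.003,-0.015]
    - [0,0,-0.023]
    - [0,0,-0.008]
    - [0,-0.001,0]
    - [0,0,0]
    - [0,0,0]
    - [0,0,0]
    - [0,0,0]
    - [0,0,0]
  rot:
    - [-0.15,-0.7,0]
    - [0,0,0]
    - [0,0,0]
    - [0,0,0]
    - [0,0,0]
    - [0,0,0]
    - [0,0,0]
    - [0,0,0]
    - [0,0,0]
  fingers: [0.7,0.7,0.7,0.7,0.15,0.15,0.15,0.15,0.15]
  force: 40

```text
time: 82.68
eef_pos: [0.5786, -0.1401, 0.2565]
tcp_rot: [-0.634, 0.773, 0.0, 0.0]
contact_force: [-0.6, 0.2, -1.5]
finger_gap: 0.267
```

Run:
```python
from meas import *
sp((.6065,-.0017))
```

```text
t 82.67 pos [ 0.5786 -0.1401  0.2565] psi 168.71 tilt [0.0004 0.0007] F [-0.6  0.2 -1.5] gap 0.267 q6 -1.74
post ang -101.38 r 0.1412
```

Call:
carry_out:
  slide:
    - [-0.005,0.001,0]
    - [-0.006,0.0017,0]
    - [-0.007,0.0023,0]
    - [-0.0079,0.0033,0]
    - [-0.0079,0.0036,0]
    - [-0.0077,0.0042,0]
    - [-0.0074,0.0047,0]
    - [-0.007,0.0051,0]
    - [-0.0067,0.0055,0]
    - [-0.0063,0.006,0]
    - [-0.006,0.0063,0]
    - [-0.0056,0.0067,0]
  rot:
    - [0,0,-2.2]
    - [0,0,-2.6]
    - [0,0,-3]
    - [0,0,-3.5]
    - [0,0,-3.5]
    - [0,0,-3.5]
    - [0,0,-3.5]
    - [0,0,-3.5]
    - [0,0,-3.5]
    - [0,0,-3.5]
    - [0,0,-3.5]
    - [0,0,-3.5]
  fingers: [0.15,0.15,0.15,0.15,0.15,0.15,0.15,0.15,0.15,0.15,0.15,0.15]

```text
time: 84.18
eef_pos: [0.4968, -0.0901, 0.2565]
tcp_rot: [-0.322, 0.947, -0.004, 0.001]
contact_force: [0.9, -0.6, -3.1]
finger_gap: 0.269
```

Run:
```python
from meas import *
nxt(-60,12)
```

```text
t 84.17 pos [ 0.4968 -0.0901  0.2565] psi 127.55 tilt [ 0.005  -0.0061] F [ 0.9 -0.6 -3.1] gap 0.269 q6 -0.98
post ang -141.14 r 0.1409
rows [[-0.0073, 0.01], [-0.0064, 0.0106], [-0.0055, 0.0111], [-0.0045, 0.0115], [-0.0035, 0.0119], [-0.0024, 0.0121], [-0.0014, 0.0123], [-0.0003, 0.0124], [0.0008, 0.0124], [0.0019, 0.0122], [0.0029, 0.012], [0.004, 0.0117]] rot -5.0 end [0.4741 0.0495]
```

Call:
carry_out:
  slide:
    - [-0.007,0.0095,0]
    - [-0.0064,0.0106,0]
    - [-0.0055,0.0111,0]
    - [-0.0045,0.0115,0]
    - [-0.0035,0.0119,0]
    - [-0.0024,0.0121,0]
    - [-0.0012,0.0123,0]
    - [0,0.0124,0]
    - [0.0011,0.0124,0]
    - [0.0021,0.0122,0]
    - [0.0031,0.012,0]
    - [0.0042,0.0117,0]
  rot:
    - [0.3,0.2,-4.6]
    - [0,0,-5]
    - [0,0,-5]
    - [0,0,-5]
    - [0,0,-5]
    - [0,0,-5]
    - [0,0,-5]
    - [0,0,-5]
    - [0,0,-5]
    - [0,0,-5]
    - [0,0,-4.8]
    - [0,0,-4.5]
  fingers: [0.15,0.15,0.15,0.15,0.15,0.15,0.15,0.15,0.15,0.15,0.15,0.15]

```text
time: 85.68
eef_pos: [0.4762, 0.0523, 0.2565]
tcp_rot: [0.21, 0.978, -0.003, 0.004]
contact_force: [0.7, -3.1, -4.9]
finger_gap: 0.265
```

Run:
```python
from meas import *
nxt(-60,12)
```

```text
t 85.67 pos [0.4762 0.0523 0.2565] psi 65.8 tilt [ 0.0075 -0.0075] F [ 0.7 -3.1 -4.9] gap 0.265 q6 0.38
post ang 157.51 r 0.1411
rows [[0.0052, 0.0112], [0.0062, 0.0107], [0.0071, 0.0101], [0.008, 0.0095], [0.0088, 0.0088], [0.0095, 0.008], [0.0101, 0.0071], [0.0107, 0.0062], [0.0112, 0.0052], [0.0116, 0.0042], [0.012, 0.0032], [0.0122, 0.0022]] rot -5.0 end [0.5879 0.1391]
```

Call:
carry_out:
  slide:
    - [0.0052,0.0112,0]
    - [0.0062,0.0107,0]
    - [0.0071,0.0101,0]
    - [0.008,0.0095,0]
    - [0.0088,0.0088,0]
    - [0.0095,0.008,0]
    - [0.0102,0.0073,0]
    - [0.0107,0.0064,0]
    - [0.0112,0.0055,0]
    - [0.011,0.0043,0]
    - [0.01,0.003,0]
    - [0.008,0.0016,0]
  rot:
    - [0.4,0.4,-4.7]
    - [0,0,-4.8]
    - [0,0,-4.8]
    - [0,0,-4.8]
    - [0,0,-4.8]
    - [0,0,-4.8]
    - [0,0,-4.8]
    - [0,0,-4.8]
    - [0,0,-4.8]
    - [0,0,-4.6]
    - [0,0,-4]
    - [0,0,-3.3]
  fingers: [0.15,0.15,0.15,0.15,0.15,0.15,0.15,0.15,0.15,0.15,0.15,0.15]

```text
time: 87.18
eef_pos: [0.5844, 0.1367, 0.2565]
tcp_rot: [0.658, 0.753, -0.007, 0.003]
contact_force: [-1.5, -0.9, -1.3]
finger_gap: 0.273
```

Run:
```python
from meas import *
nxt(-18,7)
```

```text
t 87.17 pos [0.5844 0.1367 0.2565] psi 7.67 tilt [-0.0045 -0.0153] F [-1.5 -0.9 -1.3] gap 0.273 q6 1.55
post ang 99.08 r 0.1401
rows [[0.0063, 0.0009], [0.0063, 0.0006], [0.0064, 0.0003], [0.0064, 0.0], [0.0064, -0.0003], [0.0063, -0.0006], [0.0063, -0.0008]] rot -2.57 end [0.6285 0.1386]
```

Call:
carry_out:
  slide:
    - [0.007,0.0014,0]
    - [0.0071,0.001,0]
    - [0.0071,0.0005,0]
    - [0.0065,0.0001,0]
    - [0.006,-0.0003,0]
    - [0.0055,-0.0005,0]
    - [0.0055,-0.0008,0]
    - [0.0055,0,0]
    - [0.006,0,0]
  rot:
    - [0.7,-0.2,-2.6]
    - [0,0,-2.7]
    - [0,0,-2.7]
    - [0,0,-2.7]
    - [0,0,-2.6]
    - [0,0,-2.5]
    - [0,0,-2]
    - [0.1,-0.6,-0.5]
    - [0.1,-0.4,0]
  fingers: [0.15,0.15,0.15,0.15,0.15,0.15,0.15,0.15,0.15]

```text
time: 88.3
eef_pos: [0.6336, 0.1346, 0.2564]
tcp_rot: [0.777, 0.629, -0.005, 0.001]
contact_force: [-3.9, 2.3, 3.4]
finger_gap: 0.264
```

Run:
```python
from meas import *
sp((.6065,-.0017))
```

```text
t 88.3 pos [0.6336 0.1346 0.2564] psi -12.0 tilt [-0.0059 -0.0084] F [-3.9  2.3  3.4] gap 0.264 q6 1.88
post ang 78.74 r 0.139
```

Call:
carry_out:
  slide:
    - [0.005,0,0]
    - [0.003,0,0]
    - [-0.002,0,0]
    - [0,0,0]
    - [0,0,0]
    - [0,0,0]
    - [0,0,0.04]
    - [0,0,0.05]
  rot:
    - [0.2,0,0]
    - [0,0,0]
    - [0,0,0]
    - [0,0,0]
    - [0,0,0]
    - [0,0,0]
    - [0.2,-0.4,0]
    - [0,0,0]
  fingers: [0.15,0.15,0.15,0.4,0.55,0.6,0.6,0.6]

```text
time: 89.3
eef_pos: [0.6343, 0.134, 0.3445]
tcp_rot: [0.778, 0.628, -0.007, -0.004]
contact_force: [1.4, -0.3, 0.1]
finger_gap: 0.6
```

Run:
```python
from meas import *
st()
f=cam("wrist");save(f,"ac_w.png",pts=w2p(f,[[.635,.1374,.114],[.6065,-.0017,.034]]))
f=cam("top");topdown(f,.034,.4,.75,-.2,.2,"ac_t.png",.0006)
for p in pads(f): print("pad",np.round(p,4))
```

```text
t 89.3 pos [0.6343 0.134  0.3445] psi -12.25 tilt [-0.0161 -0.0024] F [ 1.4 -0.3  0.1] gap 0.6 q6 1.88
pad [5.387000e-01 9.810000e-02 1.692157e+02 5.089450e+01 7.196800e+01]
```

View pics/ac_w.png

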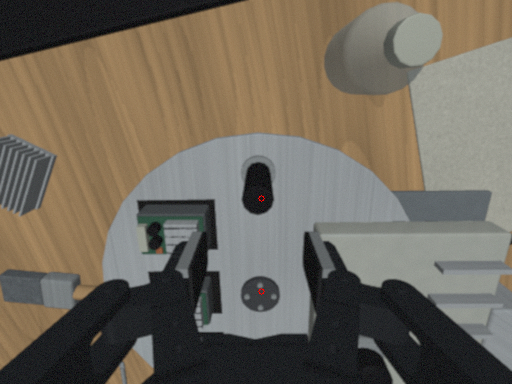

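View pics/ac_t.png

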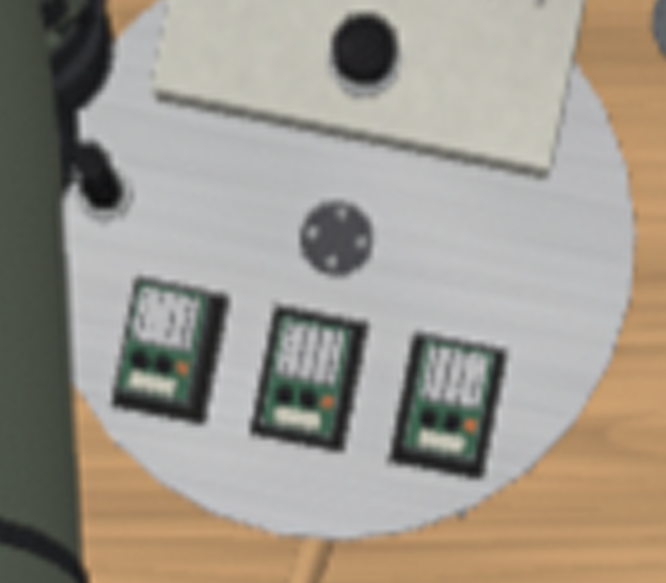

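Call:
carry_out:
  slide:
    - [-0.006,-0.002,0]
    - [-0.01,-0.004,0]
    - [-0.01,-0.004,0]
    - [-0.01,-0.004,0]
    - [-0.01,-0.004,0]
    - [-0.01,-0.004,0]
    - [-0.01,-0.004,0]
    - [-0.01,-0.004,0]
    - [-0.01,-0.004,0]
    - [-0.009,-0.003,0]
    - [0,0,0]
  rot:
    - [0,-0.8,8]
    - [0,0,9.2]
    - [0,0,9.2]
    - [0,0,9.2]
    - [0,0,9.2]
    - [0,0,9.2]
    - [0,0,9.2]
    - [0,0,9.2]
    - [0,0,9.2]
    - [0,0,7]
    - [0,0,0]
  fingers: [0.7,0.7,0.7,0.7,0.7,0.7,0.7,0.7,0.7,0.7,0.7]

```text
time: 90.78
eef_pos: [0.5386, 0.0958, 0.3487]
tcp_rot: [0.094, 0.996, 0.006, 0.0]
contact_force: [1.0, 0.6, -0.5]
finger_gap: 0.7
```

Run:
```python
from meas import *
st()
f=cam("wrist");save(f,"ad_w.png");greens(f,.061,.42,.62,-.15,.2)
```

```text
t 90.78 pos [0.5386 0.0958 0.3487] psi 79.18 tilt [0.0016 0.0129] F [ 1.   0.6 -0.5] gap 0.7 q6 0.23
green c 0.5384 0.0986 size 0.0402 0.0608 psi 78.6
green c 0.5187 0.0145 size 0.0396 0.0615 psi 79.1
green c 0.505 -0.0695 size 0.04 0.0612 psi 78.4
```

View pics/ad_w.png

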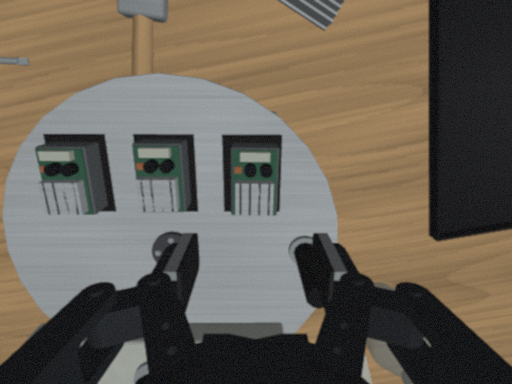

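Call:
carry_out:
  slide:
    - [0.0,0.001,-0.035]
    - [0,0,-0.05]
    - [0,0,-0.03]
    - [0,0,0]
  rot:
    - [-0.7,0.1,-0.7]
    - [0,0,0]
    - [0,0,0]
    - [0,0,0]
  fingers: [0.7,0.7,0.7,0.7]

```text
time: 91.32
eef_pos: [0.5415, 0.0974, 0.2318]
tcp_rot: [0.105, 0.995, 0.001, 0.003]
contact_force: [0.1, -0.8, -0.2]
finger_gap: 0.699
```

Run:
```python
from meas import *
st()
f=cam("wrist");greens(f,.061,.42,.62,0,.2)
```

```text
t 91.33 pos [0.5415 0.0974 0.2318] psi 77.99 tilt [0.0064 0.0008] F [ 0.1 -0.8 -0.2] gap 0.699 q6 0.25
green c 0.5387 0.0984 size 0.0403 0.0617 psi 78.1
green c 0.5193 0.0142 size 0.0401 0.0632 psi 79.0
```

Call:
carry_out:
  slide:
    - [-0.0035,0.001,-0.011]
    - [0,0,-0.0065]
    - [0,0,0]
  rot:
    - [0,0.4,0.1]
    - [0,0,0]
    - [0,0,0]
  fingers: [0.7,0.7,0.7]

```text
time: 91.75
eef_pos: [0.5404, 0.0988, 0.2177]
tcp_rot: [0.104, 0.995, 0.001, 0.003]
contact_force: [-0.2, -0.1, -1.0]
finger_gap: 0.701
```

Run:
```python
from meas import *
st()
```

```text
t 91.75 pos [0.5404 0.0988 0.2177] psi 78.06 tilt [0.0069 0.0012] F [-0.2 -0.1 -1. ] gap 0.701 q6 0.25
```

Call:
carry_out:
  slide:
    - [-0.001,0,-0.006]
    - [0,0,-0.001]
    - [0,0,0]
    - [0,0,0]
    - [0,0,0]
    - [0,0,0]
  rot:
    - [0,0.4,0]
    - [0,0,0]
    - [0,0,0]
    - [0,0,0]
    - [0,0,0]
    - [0,0,0]
  fingers: [0.7,0.3,0.3,0.3,0.3,0.3]
  force: 60

```text
time: 92.5
eef_pos: [0.5399, 0.0987, 0.2114]
tcp_rot: [0.104, 0.995, 0.001, 0.001]
contact_force: [0.6, -0.0, -0.4]
finger_gap: 0.501
```

Run:
```python
from meas import *
st()
```

```text
t 92.5 pos [0.5399 0.0987 0.2114] psi 78.04 tilt [0.0015 0.0013] F [ 0.6 -0.  -0.4] gap 0.501 q6 0.25
```

Call:
carry_out:
  slide:
    - [0,0,0.04]
    - [0,0,0.045]
    - [0.003,0.015,0.02]
    - [0.009,0.038,0]
    - [0.01,0.042,0]
    - [0.01,0.042,0]
    - [0.01,0.042,0]
    - [0.01,0.042,0]
    - [0.008,0.03,0]
    - [0,0,0]
  rot:
    - [0,0,0]
    - [0,0,0]
    - [0,0,1]
    - [0,0,2]
    - [0,0,2]
    - [0,0,2]
    - [0,0,2]
    - [0,0,2]
    - [0,0,0.5]
    - [0,0,0]
  fingers: [0.3,0.3,0.3,0.3,0.3,0.3,0.3,0.3,0.3,0.3]

```text
time: 93.75
eef_pos: [0.5979, 0.3563, 0.3146]
tcp_rot: [0.002, 1.0, -0.002, -0.004]
contact_force: [-0.3, -0.5, -2.0]
finger_gap: 0.504
```

Run:
```python
from meas import *
st()
f=cam("wrist");save(f,"ae_w.png")
```

```text
t 93.75 pos [0.5979 0.3563 0.3146] psi 89.75 tilt [-0.0078 -0.003 ] F [-0.3 -0.5 -2. ] gap 0.504 q6 0.44
```

View pics/ae_w.png

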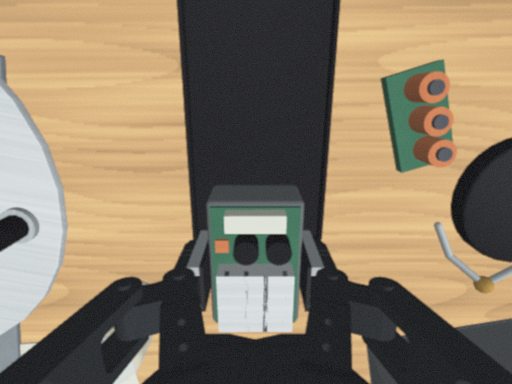

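Call:
carry_out:
  slide:
    - [0.003,0.001,-0.035]
    - [0,0,-0.045]
    - [0,0,-0.03]
    - [0,0,0]
  rot:
    - [0.2,-0.4,0]
    - [0,0,0]
    - [0,0,0]
    - [0,0,0]
  fingers: [0.3,0.3,0.3,0.3]

```text
time: 94.3
eef_pos: [0.5997, 0.3514, 0.2015]
tcp_rot: [0.005, 1.0, -0.002, -0.002]
contact_force: [-0.2, 0.2, -1.3]
finger_gap: 0.503
```

Run:
```python
from meas import *
st()
```

```text
t 94.3 pos [0.5997 0.3514 0.2015] psi 89.42 tilt [-0.0034 -0.0032] F [-0.2  0.2 -1.3] gap 0.503 q6 0.43
```

Call:
carry_out:
  slide:
    - [0.001,0.006,-0.01]
    - [0,0,-0.006]
    - [0,0,-0.001]
    - [0,0,0]
  rot:
    - [0.2,-0.2,0]
    - [0,0,0]
    - [0,0,0]
    - [0,0,0]
  fingers: [0.3,0.3,0.3,0.3]

```text
time: 94.8
eef_pos: [0.6025, 0.3574, 0.1879]
tcp_rot: [0.006, 1.0, 0.001, 0.003]
contact_force: [-0.3, -0.5, -2.6]
finger_gap: 0.498
```

Run:
```python
from meas import *
st()
```

```text
t 94.8 pos [0.6025 0.3574 0.1879] psi 89.34 tilt [0.0054 0.0027] F [-0.3 -0.5 -2.6] gap 0.498 q6 0.44
```

Call:
carry_out:
  slide:
    - [0,0,-0.005]
    - [0,0,-0.001]
    - [0,0,0]
  rot:
    - [-0.15,0.3,0]
    - [0,0,0]
    - [0,0,0]
  fingers: [0.3,0.3,0.3]

```text
time: 95.18
eef_pos: [0.6028, 0.3577, 0.1825]
tcp_rot: [0.006, 1.0, 0.0, 0.001]
contact_force: [-0.4, -0.6, -1.5]
finger_gap: 0.496
```

Run:
```python
from meas import *
st()
```

```text
t 95.17 pos [0.6028 0.3577 0.1825] psi 89.35 tilt [0.0013 0.0004] F [-0.4 -0.6 -1.5] gap 0.496 q6 0.44
```

Call:
carry_out:
  slide:
    - [0,0,-0.0015]
    - [0,0,0]
    - [0,0,0]
    - [0,0,0]
    - [0,0,0.04]
    - [0,0,0.05]
    - [0,0,0.05]
    - [0,0,0.01]
  rot:
    - [0,0,0]
    - [0,0,0]
    - [0,0,0]
    - [0,0,0]
    - [0,0,0]
    - [0,0,0]
    - [0,0,0]
    - [0,0,0]
  fingers: [0.3,0.6,0.63,0.63,0.63,0.7,0.7,0.7]

```text
time: 96.18
eef_pos: [0.6022, 0.3573, 0.3347]
tcp_rot: [0.006, 1.0, 0.0, 0.0]
contact_force: [0.0, -0.7, -0.2]
finger_gap: 0.699
```

Run:
```python
from meas import *
st()
f=cam("wrist");save(f,"af_w.png");greens(f,.031,.5,.7,.28,.44)
```

```text
t 96.17 pos [0.6022 0.3573 0.3347] psi 89.35 tilt [ 0.0004 -0.    ] F [ 0.  -0.7 -0.2] gap 0.699 q6 0.44
green c 0.6026 0.3576 size 0.0397 0.0609 psi 89.4
```

View pics/af_w.png

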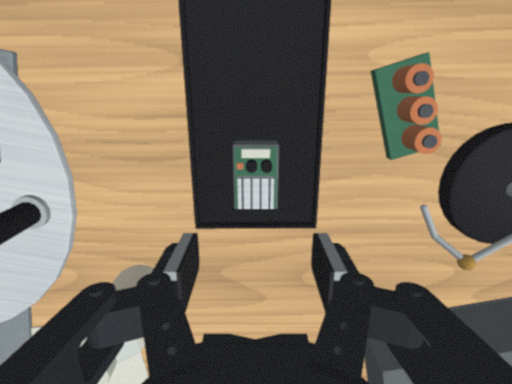

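Call:
carry_out:
  slide:
    - [-0.006,-0.025,0]
    - [-0.01,-0.042,0]
    - [-0.01,-0.042,0]
    - [-0.01,-0.042,0]
    - [-0.01,-0.042,0]
    - [-0.01,-0.042,0]
    - [-0.01,-0.042,0]
    - [-0.01,-0.042,0]
    - [-0.006,-0.022,0]
    - [0,0,0]
  rot:
    - [0,0,0]
    - [0,0,-1.5]
    - [0,0,-1.5]
    - [0,0,-1.5]
    - [0,0,-1.5]
    - [0,0,-1.5]
    - [0,0,-1.5]
    - [0,0,-1.5]
    - [0,0,0]
    - [0,0,0]
  fingers: [0.7,0.7,0.7,0.7,0.7,0.7,0.7,0.7,0.7,0.7]

```text
time: 97.48
eef_pos: [0.5106, 0.0064, 0.319]
tcp_rot: [0.1, 0.995, -0.002, -0.011]
contact_force: [0.3, 0.2, -0.2]
finger_gap: 0.697
```

Run:
```python
from meas import *
st()
f=cam("wrist");greens(f,.061,.42,.62,-.15,.2)
```

```text
t 97.47 pos [0.5106 0.0064 0.319 ] psi 78.56 tilt [-0.0214 -0.0012] F [ 0.3  0.2 -0.2] gap 0.697 q6 0.07
green c 0.5185 0.0146 size 0.04 0.0613 psi 78.7
green c 0.4996 -0.0682 size 0.0397 0.0508 psi 78.0
```

Call:
carry_out:
  slide:
    - [0.007,0.007,-0.03]
    - [0,0,-0.04]
    - [0,0,-0.015]
    - [0,0,0]
  rot:
    - [0.1,-1.2,0]
    - [0,0,0]
    - [0,0,0]
    - [0,0,0]
  fingers: [0.7,0.7,0.7,0.7]

```text
time: 98.02
eef_pos: [0.5182, 0.0183, 0.23]
tcp_rot: [0.097, 0.995, 0.001, -0.0]
contact_force: [-0.5, -0.7, -0.2]
finger_gap: 0.703
```

Run:
```python
from meas import *
st()
f=cam("wrist");greens(f,.061,.42,.62,-.05,.05)
```

```text
t 98.03 pos [0.5182 0.0183 0.23  ] psi 78.91 tilt [-0.0005  0.0027] F [-0.5 -0.7 -0.2] gap 0.703 q6 0.09
green c 0.5187 0.0142 size 0.0401 0.0619 psi 78.7
```

Call:
carry_out:
  slide:
    - [0.0,-0.004,-0.011]
    - [0,0,-0.006]
    - [0,0,0]
  rot:
    - [-0.1,0.1,0]
    - [0,0,0]
    - [0,0,0]
  fingers: [0.7,0.7,0.7]

```text
time: 98.45
eef_pos: [0.5194, 0.0146, 0.2139]
tcp_rot: [0.096, 0.995, 0.0, 0.001]
contact_force: [0.6, -0.5, -0.0]
finger_gap: 0.695
```

Run:
```python
from meas import *
st()
```

```text
t 98.45 pos [0.5194 0.0146 0.2139] psi 78.97 tilt [0.0012 0.0006] F [ 0.6 -0.5 -0. ] gap 0.695 q6 0.08
```

Call:
carry_out:
  slide:
    - [0,0,-0.0035]
    - [0,0,0]
    - [0,0,0]
    - [0,0,0]
    - [0,0,0]
    - [0,0,0]
  rot:
    - [0,0,0]
    - [0,0,0]
    - [0,0,0]
    - [0,0,0]
    - [0,0,0]
    - [0,0,0]
  fingers: [0.7,0.3,0.3,0.3,0.3,0.3]

```text
time: 99.2
eef_pos: [0.5197, 0.0144, 0.211]
tcp_rot: [0.096, 0.995, 0.0, 0.001]
contact_force: [0.5, -0.1, -0.5]
finger_gap: 0.503
```

Run:
```python
from meas import *
st()
```

```text
t 99.2 pos [0.5197 0.0144 0.211 ] psi 78.95 tilt [0.0025 0.0006] F [ 0.5 -0.1 -0.5] gap 0.503 q6 0.08
```

Call:
carry_out:
  slide:
    - [0,0,0.04]
    - [0,0,0.045]
    - [0,0.02,0.02]
    - [-0.002,0.04,0]
    - [-0.0025,0.045,0]
    - [-0.0025,0.045,0]
    - [-0.0025,0.045,0]
    - [-0.0025,0.045,0]
    - [-0.0025,0.045,0]
    - [-0.002,0.04,0]
    - [0,0.012,0]
    - [0,0,0]
  rot:
    - [0,0,0]
    - [0,0,0]
    - [0,0,1]
    - [0,0,1.5]
    - [0,0,1.5]
    - [0,0,1.5]
    - [0,0,1.5]
    - [0,0,1.5]
    - [0,0,1.5]
    - [0,0,0.7]
    - [0,0,0]
    - [0,0,0]
  fingers: [0.3,0.3,0.3,0.3,0.3,0.3,0.3,0.3,0.3,0.3,0.3,0.3]

```text
time: 100.7
eef_pos: [0.4999, 0.3606, 0.3168]
tcp_rot: [0.002, 1.0, -0.001, -0.0]
contact_force: [0.2, 0.5, -1.2]
finger_gap: 0.502
```

Run:
```python
from meas import *
st()
```

```text
t 100.7 pos [0.4999 0.3606 0.3168] psi 89.81 tilt [-0.0008 -0.0012] F [ 0.2  0.5 -1.2] gap 0.502 q6 0.51
```

Call:
carry_out:
  slide:
    - [0.002,-0.002,-0.035]
    - [0,0,-0.045]
    - [0,0,-0.032]
    - [0,0,0]
  rot:
    - [0,0,0]
    - [0,0,0]
    - [0,0,0]
    - [0,0,0]
  fingers: [0.3,0.3,0.3,0.3]

```text
time: 101.2
eef_pos: [0.5029, 0.353, 0.203]
tcp_rot: [0.005, 1.0, -0.002, 0.0]
contact_force: [-0.3, -0.3, -2.0]
finger_gap: 0.501
```

Run:
```python
from meas import *
st()
```

```text
t 101.2 pos [0.5029 0.353  0.203 ] psi 89.43 tilt [ 0.0002 -0.0035] F [-0.3 -0.3 -2. ] gap 0.501 q6 0.5
```

Call:
carry_out:
  slide:
    - [0,0.005,-0.01]
    - [0,0,-0.007]
    - [0,0,-0.002]
    - [0,0,0]
  rot:
    - [0.2,0,0]
    - [0,0,0]
    - [0,0,0]
    - [0,0,0]
  fingers: [0.3,0.3,0.3,0.3]

```text
time: 101.7
eef_pos: [0.505, 0.3579, 0.1869]
tcp_rot: [0.006, 1.0, 0.001, 0.003]
contact_force: [0.1, 0.9, -1.6]
finger_gap: 0.499
```

Run:
```python
from meas import *
st()
```

```text
t 101.7 pos [0.505  0.3579 0.1869] psi 89.32 tilt [0.0053 0.0026] F [ 0.1  0.9 -1.6] gap 0.499 q6 0.51
```

Call:
carry_out:
  slide:
    - [-0.001,0,-0.005]
    - [0,0,-0.001]
    - [0,0,0]
  rot:
    - [-0.15,0.3,0]
    - [0,0,0]
    - [0,0,0]
  fingers: [0.3,0.3,0.3]

```text
time: 102.08
eef_pos: [0.5042, 0.3582, 0.1814]
tcp_rot: [0.006, 1.0, 0.0, 0.001]
contact_force: [-0.3, -0.5, -1.8]
finger_gap: 0.5
```

Run:
```python
from meas import *
st()
```

```text
t 102.08 pos [0.5042 0.3582 0.1814] psi 89.34 tilt [0.001  0.0005] F [-0.3 -0.5 -1.8] gap 0.5 q6 0.51
```

Call:
carry_out:
  slide:
    - [0,0,-0.0012]
    - [0,0,0]
    - [0,0,0]
    - [0,0,0]
    - [0,0,0.04]
    - [0,0,0.05]
    - [0,0,0.05]
    - [0,0,0.01]
  rot:
    - [0,0,0]
    - [0,0,0]
    - [0,0,0]
    - [0,0,0]
    - [0,0,0]
    - [0,0,0]
    - [0,0,0]
    - [0,0,0]
  fingers: [0.3,0.6,0.63,0.63,0.63,0.7,0.7,0.7]

```text
time: 103.08
eef_pos: [0.5036, 0.3578, 0.3339]
tcp_rot: [0.006, 1.0, -0.0, -0.0]
contact_force: [0.8, 0.4, -0.5]
finger_gap: 0.701
```

Run:
```python
from meas import *
st()
f=cam("wrist");save(f,"ag_w.png");greens(f,.031,.4,.7,.28,.44)
```

```text
t 103.08 pos [0.5036 0.3578 0.3339] psi 89.33 tilt [-0.0005 -0.0004] F [ 0.8  0.4 -0.5] gap 0.701 q6 0.51
green c 0.5041 0.3583 size 0.0398 0.0621 psi 89.0
```

Third: at (.505,-.0695), ψ 78.4.

Call:
carry_out:
  slide:
    - [0,-0.03,0]
    - [0,-0.045,0]
    - [0,-0.045,0]
    - [0,-0.045,0]
    - [0,-0.045,0]
    - [0,-0.045,0]
    - [0,-0.045,0]
    - [0,-0.045,0]
    - [0,-0.045,0]
    - [0,-0.025,0]
    - [0,0,0]
  rot:
    - [0,0,0]
    - [0,0,-1.5]
    - [0,0,-1.5]
    - [0,0,-1.5]
    - [0,0,-1.5]
    - [0,0,-1.5]
    - [0,0,-1.5]
    - [0,0,-1.5]
    - [0,0,0]
    - [0,0,0]
    - [0,0,0]
  fingers: [0.7,0.7,0.7,0.7,0.7,0.7,0.7,0.7,0.7,0.7,0.7]

```text
time: 104.5
eef_pos: [0.4955, -0.0698, 0.316]
tcp_rot: [0.1, 0.995, -0.001, -0.013]
contact_force: [0.5, 0.7, -0.1]
finger_gap: 0.698
```

Run:
```python
from meas import *
st()
f=cam("wrist");greens(f,.061,.42,.62,-.15,.0)
```

```text
t 104.5 pos [ 0.4955 -0.0698  0.316 ] psi 78.56 tilt [-0.0255  0.0004] F [ 0.5  0.7 -0.1] gap 0.698 q6 -0.09
green c 0.5046 -0.0697 size 0.0401 0.0612 psi 78.6
```

Call:
carry_out:
  slide:
    - [0.008,-0.002,-0.03]
    - [0,0,-0.04]
    - [0,0,-0.012]
    - [0,0,0]
  rot:
    - [0,-1.4,0]
    - [0,0,0]
    - [0,0,0]
    - [0,0,0]
  fingers: [0.7,0.7,0.7,0.7]

```text
time: 105.05
eef_pos: [0.5029, -0.0668, 0.2308]
tcp_rot: [0.097, 0.995, 0.001, -0.002]
contact_force: [0.5, 0.4, 1.1]
finger_gap: 0.701
```

Run:
```python
from meas import *
st()
f=cam("wrist");greens(f,.061,.42,.62,-.15,-.0)
```

```text
t 105.05 pos [ 0.5029 -0.0668  0.2308] psi 78.92 tilt [-0.003   0.0031] F [0.5 0.4 1.1] gap 0.701 q6 -0.08
green c 0.5049 -0.0698 size 0.04 0.0621 psi 78.4
```

Call:
carry_out:
  slide:
    - [0.001,-0.003,-0.011]
    - [0,0,-0.006]
    - [0,0,0]
  rot:
    - [-0.15,-0.1,-0.4]
    - [0,0,0]
    - [0,0,0]
  fingers: [0.7,0.7,0.7]

```text
time: 105.48
eef_pos: [0.5054, -0.07, 0.2156]
tcp_rot: [0.1, 0.995, -0.0, 0.002]
contact_force: [-0.4, -0.4, -0.7]
finger_gap: 0.701
```

Run:
```python
from meas import *
st()
```

```text
t 105.47 pos [ 0.5054 -0.07    0.2156] psi 78.52 tilt [ 0.0038 -0.001 ] F [-0.4 -0.4 -0.7] gap 0.701 q6 -0.08
```

Call:
carry_out:
  slide:
    - [0,0,-0.005]
    - [0,0,0]
    - [0,0,0]
    - [0,0,0]
    - [0,0,0]
    - [0,0,0]
  rot:
    - [0,0.2,0]
    - [0,0,0]
    - [0,0,0]
    - [0,0,0]
    - [0,0,0]
    - [0,0,0]
  fingers: [0.7,0.3,0.3,0.3,0.3,0.3]

```text
time: 106.22
eef_pos: [0.5057, -0.0703, 0.211]
tcp_rot: [0.1, 0.995, -0.0, 0.001]
contact_force: [-0.7, 0.4, -0.2]
finger_gap: 0.503
```

Run:
```python
from meas import *
st()
```

```text
t 106.22 pos [ 0.5057 -0.0703  0.211 ] psi 78.51 tilt [ 0.0014 -0.0011] F [-0.7  0.4 -0.2] gap 0.503 q6 -0.08
```

Call:
carry_out:
  slide:
    - [0,0,0.04]
    - [0,0,0.045]
    - [-0.003,0.025,0.02]
    - [-0.012,0.048,0]
    - [-0.012,0.05,0]
    - [-0.012,0.05,0]
    - [-0.012,0.05,0]
    - [-0.012,0.05,0]
    - [-0.012,0.05,0]
    - [-0.012,0.05,0]
    - [-0.01,0.04,0]
    - [0,0,0]
  rot:
    - [0,0,0]
    - [0,0,0]
    - [0,0,1]
    - [0,0,1.5]
    - [0,0,1.5]
    - [0,0,1.5]
    - [0,0,1.5]
    - [0,0,1.5]
    - [0,0,1.5]
    - [0,0,0.8]
    - [0,0,0]
    - [0,0,0]
  fingers: [0.3,0.3,0.3,0.3,0.3,0.3,0.3,0.3,0.3,0.3,0.3,0.3]

```text
time: 107.72
eef_pos: [0.4017, 0.3543, 0.3162]
tcp_rot: [0.005, 1.0, -0.001, -0.001]
contact_force: [-0.4, -0.7, -2.1]
finger_gap: 0.504
```

Run:
```python
from meas import *
st()
```

```text
t 107.72 pos [0.4017 0.3543 0.3162] psi 89.48 tilt [-0.0022 -0.0011] F [-0.4 -0.7 -2.1] gap 0.504 q6 0.59
```

Call:
carry_out:
  slide:
    - [0.001,0.005,-0.035]
    - [0,0,-0.045]
    - [0,0,-0.032]
    - [0,0,0]
  rot:
    - [0,-0.1,0]
    - [0,0,0]
    - [0,0,0]
    - [0,0,0]
  fingers: [0.3,0.3,0.3,0.3]

```text
time: 108.22
eef_pos: [0.4026, 0.357, 0.2013]
tcp_rot: [0.005, 1.0, -0.002, -0.0]
contact_force: [-0.1, -0.3, -1.3]
finger_gap: 0.502
```

Run:
```python
from meas import *
st()
```

```text
t 108.22 pos [0.4026 0.357  0.2013] psi 89.4 tilt [-0.0003 -0.0034] F [-0.1 -0.3 -1.3] gap 0.502 q6 0.6
```

Call:
carry_out:
  slide:
    - [0,0.002,-0.01]
    - [0,0,-0.006]
    - [0,0,-0.001]
    - [0,0,0]
  rot:
    - [0.2,0,0]
    - [0,0,0]
    - [0,0,0]
    - [0,0,0]
  fingers: [0.3,0.3,0.3,0.3]

```text
time: 108.72
eef_pos: [0.4046, 0.3592, 0.1866]
tcp_rot: [0.006, 1.0, 0.001, 0.002]
contact_force: [0.1, 0.4, -2.4]
finger_gap: 0.498
```

Run:
```python
from meas import *
st()
```

```text
t 108.72 pos [0.4046 0.3592 0.1866] psi 89.31 tilt [0.004  0.0028] F [ 0.1  0.4 -2.4] gap 0.498 q6 0.6
```

Call:
carry_out:
  slide:
    - [-0.001,0,-0.0045]
    - [0,0,-0.001]
    - [0,0,-0.001]
    - [0,0,0]
    - [0,0,0]
    - [0,0,0]
    - [0,0,0.04]
    - [0,0,0.05]
    - [0,0,0.05]
    - [0,0,0.03]
    - [0,0,0.03]
    - [0,0,0]
  rot:
    - [-0.15,0.2,0]
    - [0,0,0]
    - [0,0,0]
    - [0,0,0]
    - [0,0,0]
    - [0,0,0]
    - [0,0,0]
    - [0,0,0]
    - [0,0,0]
    - [0,0,0]
    - [0,0,0]
    - [0,0,0]
  fingers: [0.3,0.3,0.3,0.6,0.63,0.63,0.63,0.7,0.7,0.7,0.7,0.7]

```text
time: 110.22
eef_pos: [0.4032, 0.359, 0.3877]
tcp_rot: [0.006, 1.0, 0.001, 0.002]
contact_force: [-0.2, 0.9, -0.5]
finger_gap: 0.699
```

Run:
```python
from meas import *
st()
f=cam("wrist");save(f,"ah_w.png");greens(f,.031,.3,.7,.28,.44)
f=cam("top");save(f,"ah_t.png",(80,60,440,290),2.2)
for p in pads(f): print("pad",np.round(p,4))
for p in pads(f,lo=60,z=.016,x0=.28,x1=.72,y0=.25,y1=.47,amin=20000,amax=60000): print("tray",np.round(p,4))
```

```text
t 110.22 pos [0.4032 0.359  0.3877] psi 89.32 tilt [0.003  0.0018] F [-0.2  0.9 -0.5] gap 0.699 q6 0.6
green c 0.3934 0.3598 size 0.0412 0.0396 psi -90.0
pad [ 5.058000e-01 -6.830000e-02  1.686901e+02  5.167660e+01  7.324940e+01]
pad [5.225000e-01 1.500000e-02 1.686901e+02 5.157850e+01 7.305330e+01]
pad [5.391000e-01 9.850000e-02 1.684533e+02 5.177990e+01 7.316080e+01]
tray [  0.5026   0.3807 179.4658 177.892  321.176 ]
```

View pics/ah_w.png

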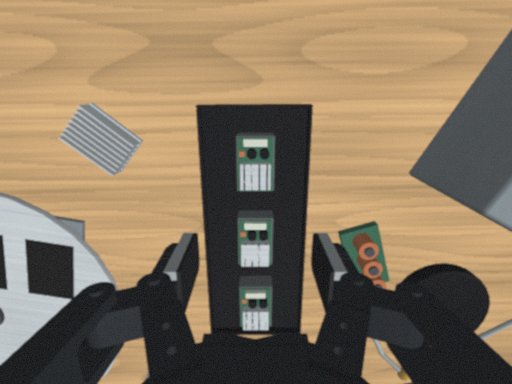

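View pics/ah_t.png

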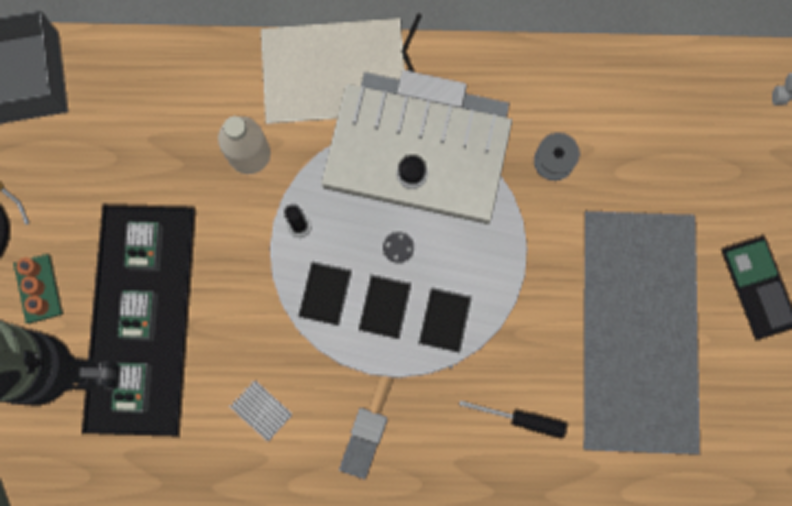

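Run:
```python
from h import *
print(robot.finish_job())
```

```text
the job is handed in; nothing more can be done
None
```

The job is handed in at about 110 s of the 210 s allowed. All three modules were cured and now lie flat and right way up in the black tray.

- **Order of work:** I swung the table into the loading detent, put one module on each pad, and turned it to the lamp detent. I then pulled the knob out for about 6 s, pushed it home and swung the table back.
- **Knocked module:** After that first cure the middle module lay about 5 cm off its pad. Pictures show it in place at 34 s and displaced at 56 s. I could not tell whether it was knocked before or after the lamp was lit.
- **Second cure:** Because of that I put the module back on its pad and ran the whole cure again, with the lamp lit for about 6 s. All three modules were back on their pads when the table came home, and I then moved them to the tray.
- **Last checks:** The final pictures show the three modules spaced out inside the tray walls, and the rest of the bench looks as it did at the start. The scene camera showed the knob back at its starting height right after the second cure.
- **Small disagreements:**
  - The final table angle reads about 0.3 degrees different from the first time it was homed. That is well inside the detent.
  - My last automatic tray outline read too wide because the gripper was in the camera's view, and its reading of the third module was cut short. For both I relied on the pictures.

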